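Stand the press weight heavy end down on the cover glass

TASK

Clear the petri dish off the slide press plate, leaving it flat on the table beside the plate. Then set the loaded press weight gently upright, heavy end down, centred on the cover glass in the middle of the plate, and let go; its two ends look alike, so find the heavy one by lifting it near one end (it will not stay standing on the light end). Do not disturb the jar, the dropper bottle or the two vials.

Things in the scene. Friction and masses are not known exactly. Their poses are not given: they have to be found in the camera images.
- weight_mid (a point): centre of the press weight, a loose square metal bar lying on the table: body 112 mm long, 42 mm square, plus a shallow dome (38 mm wide, 6.7 mm high) on each end face, 125.4 mm overall. x is the long axis, z is up as it lies (centre 21 mm above the table). A hidden ballast sits at its +x or its -x end, differently each time, and stays there.
- weight: the same press weight; origin under its centre, on the side it lies on at first; same axes. It weighs 0.37 to 0.47 kg, its centre of mass is 24 to 29 mm from the middle, toward the heavy end. Placed on the heavy end's dome it stands and rights itself, rocking a little at first; on the light end's dome it topples.
- buttons_p (a point): midpoint between the pair of trunnion buttons near the weight's +x end (40 mm from its middle): half-balls of 7 mm radius on its two upright long sides, 58 mm over their tips along y. Pinched across the tips, the bar turns about them like a hinge with little friction. With the other end left resting on the table, raising the pair at the light end takes 1 to 2 N, at the heavy end 3 to 4.4 N.
- buttons_n (a point): midpoint between the same kind of button pair near the weight's -x end (40 mm from its middle).
- cover_glass (a point): middle of the top of the fixed slide press plate, a dark steel plate 110 mm (x) by 90 mm (y), 5 mm thick, lying on the table (this point is 5 mm above the table). A microscope slide with a pale 24 mm square cover glass is let in flush, the cover glass centred on this point. z is up.
- dish_mid (a point): centre of the closed petri dish, 72 mm across, 14 mm high, loose, at first standing on the press plate over the slide; z is its axis (centre 7 mm above what it stands on).
- jar: small seed jar with a green lid, 54 mm across, 70 mm high, standing between the work places; leave alone. Origin at the middle of its underside.
- dropper: amber dropper bottle, 33 mm across, 98 mm high, at the far right; leave alone. Origin at the middle of its underside.
- vial_l: sample vial with a grey cap, 24 mm across, 70 mm high, standing behind on the left; leave alone. Origin at the middle of its underside.
- vial_r: sample vial with a band round it, 24 mm across, 66 mm high, standing behind on the right; leave alone. Origin at the middle of its underside.
- press_plate: the same press plate; origin at the middle of its underside, x along its 110 mm side.

How it is judged:
By the outcome, as a careful person would: the job done as asked, in the order asked, and still so for the second after the job is handed in, with the robot touching nothing.
It also fails if it takes over 72 s, if anything falls off the work surface, if the arm or the gripper's body presses on something with over 40 N, if the wrist force passes 120 N, or if a joint passes its speed limit or range.

ROBOT

A 6-joint arm with a two-finger parallel gripper is mounted at the origin on a cart in front of the work surface, level with it; the furniture and walls round the work are solid. World frame = base frame: x ahead of the robot, y to its left, z up, the work surface at z = 0. Lengths are in m, angles in rad, forces in N, time in s.
With the tool pointing down it reaches from about 0.325 to 0.775 m from the base axis. Payload 9.3 kg.
Tool frame: the origin (TCP) lies midway between the tips of the shut fingers; the grasp point (between the pads) lies 19 mm behind it; z points along the fingers, x is the direction in which the jaws open and shut, and the axes are right-handed (so a half turn about z gives the same grasp; the last joint's range is limited). The gripper opens to 85 mm and grips with 20 to 120 N. Pads are 22 mm wide; open, the fingers measure 114 mm over their backs; the gripper's body (76 mm by 85 mm) begins 54 mm behind the grasp point. The pads swing forward as they close: fully open they stand 13 mm farther back than shut.
Start: joints at [0.972, 0.259, 0.021, 1.334, 0, 1.418], TCP at [0.237, 0.496, 0.231] pointing down, gripper open.
Joint ranges: [-3.04, 3.04], [-0.91, 1.82], [-1.04, 1.36], [-1.92, 1.95], [-1.52, 1.45], [-3.14, 3.14]. Speed limits (rad/s): [2.22, 2.22, 2.79, 3.14, 3.14, 3.14].

INTERFACE

Orientations are given as a unit quaternion [x, y, z, w].
In Python, from station import manip gives the robot as it stands.
- The arm moves only by the tool step_arm, never from a script. Its argument "rows" is a list that holds one entry, the list of rows, each a list of 7 numbers: the opening, from 0 (shut) to 1 (fully open), then the shift along the tool's x, y, z in mm, then the turn, a rotation vector about the tool's x, y, z in rad. In form: [[[gripper, x, y, z, ax, ay, az], ...]]. A call has 1 to 20 rows; each row is the pose to reach, as a shift and turn from the pose commanded when the call began, along the tool's axes at that moment; what a row does not reach only later rows make up. A row lasts 1/8 s, in which the tool goes at most 62.5 mm and 10.7 degrees, less where a joint would pass 70% of its speed; a pose out of reach is approached as far as the arm can. A call with a gripper value outside its range is refused whole. The fingers move at their own pace and stop on an object; the grip force is fixed at half the most. Time passes only in rows, so rows that repeat a pose let the fingers close. It gives the time, the measured TCP pose, the force and the opening at its end, in the units of the state.
- manip.get_obs(): the state, without advancing time (a new reading comes with each control period).
- manip.read_camera(name): name is "scene" or "side" or "wrist"; returns a dict with "color" (384x512x3 uint8, blue, green, red), "fx", "fy", "cx", "cy" (pixels), "rvec" (rotation vector, rad) and "tvec" (3), from world to camera coordinates, as OpenCV has them. Camera axes: x right, y down, z forward; pixel columns grow to the right and rows downward; lengths in m; the calibration is good to about 2 mm. A picture is of the moment at which its call begins. There is no depth.
- manip.sign_off(): hands the job in, once; it reports no verdict.
The state is a dict: "clock": time; "joint_positions": joint angles; "qd": joint speeds; "joint_efforts": joint torques, N m; "position": TCP position; "tool_rot": TCP orientation; "contact_force": force on the tool from outside, world axes, zero at the start; "ft_torque": the same for the moment, N m; "grip_width": opening from 0.0 (shut) to 1.0 (fully open).
Only numpy, scipy, OpenCV 4.12 (cv2) and the standard library are available. Lean on these libraries where they do the work, as an engineer would, in place of code of your own. Each camera call takes 0.05 s, during which the arm holds its last target.

## Working session

There is one attempt and no reset: what is moved stays moved. The work goes in short steps, Python scripts to look and compute and a tool call to move; the robot and the scene stay as the last step left them, time stands still between calls to the robot, and variables do not carry over. Pictures are saved under pics/ and viewed, and the job is handed in when it is done.

Besides the shell and the picture viewer there is one more tool, called after ">>>" in YAML: its name, and indented under it one key for each argument. step_arm: Moves the arm, as the interface text tells. Its arguments: {"type":"object","properties":{"rows":{"type":"array"}},"required":["rows"]}

```bash
ls -la && mkdir -p pics
python3 - <<'E'
from station import manip
import cv2
o=manip.get_obs()
print(o)
for n in ["scene","side","wrist"]:
    c=manip.read_camera(n); cv2.imwrite(f"pics/{n}0.png",c["color"])
    print(n,[c[k] for k in ("fx","fy","cx","cy","rvec","tvec")])
E
```

```text
total 12
drwxr-xr-x  3 agent agent 4096 Dec  7 06:35 .
drwxr-xr-x 23 root  root  4096 Dec  7 06:35 ..
drwxr-xr-x  2 agent agent 4096 Dec  7 06:35 pics
{'clock': 0.0, 'joint_positions': array([9.72388442e-01, 2.59161893e-01, 2.07677502e-02, 1.33371309e+00,
       4.89772645e-09, 1.41819336e+00]), 'qd': array([-6.15399068e-04, -3.48507227e-04,  1.07630707e-03,  2.41741796e-04,
        7.17472405e-04, -5.37109687e-05]), 'joint_efforts': array([ 2.19748631e-04, -5.55647600e+01,  3.44527960e+01,  1.39525675e-02,
       -3.04721061e-04, -1.77018370e-05]), 'position': array([0.23699413, 0.49600346, 0.23068499]), 'tool_rot': array([ 8.45926610e-01,  5.33298923e-01, -6.01160524e-04,  2.61203795e-04]), 'contact_force': array([-0.37414956,  0.28598483,  0.36548537]), 'ft_torque': array([ 0.00650478,  0.06082101, -0.03079392]), 'grip_width': 1.0011661307228061}
scene [355.0682428538391, 355.0682428538391, 252.1329369169127, 192.8092470807071, array([ 1.98033267, -0.8873478 ,  0.46323289]), array([-0.50592586,  0.22579757,  0.63374972])]
side [375.62088487607826, 375.62088487607826, 254.74322948233745, 191.23048216997415, array([ 0.30209365, -2.70575221,  1.38232367]), array([0.50268981, 0.21164617, 0.87051199])]
wrist [307.5392468486596, 307.5392468486596, 252.8550413434352, 191.86795623138562, array([-2.4423025 , -1.54162318, -0.22164791]), array([-0.54902795, -0.03862552,  0.37975178])]
```

View pics/scene0.png

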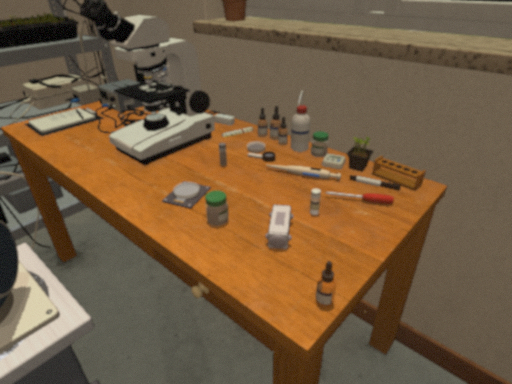

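View pics/side0.png

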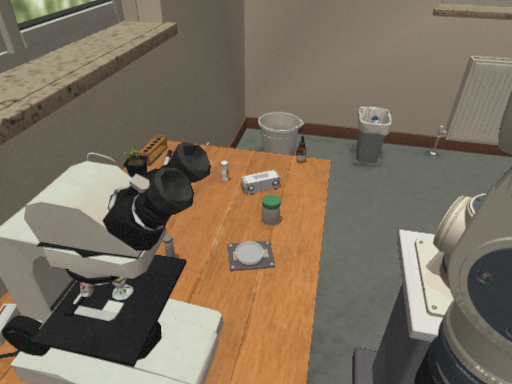

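View pics/wrist0.png

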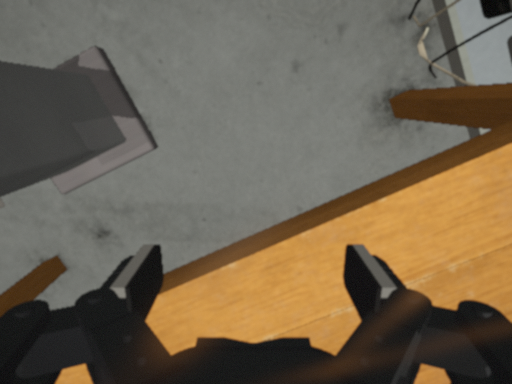

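The scene view shows the plate and dish near (187,192), the jar (217,208), the weight (280,226), the vials (222,155) and (315,202), and the dropper (326,287). The side view shows the dish near (250,253) and the weight near (261,182). I'll zoom in on these.

```bash
cat > h.py <<'E'
import numpy as np, cv2
from scipy.spatial.transform import Rotation as R
from station import manip
def cam(n):
    c=manip.read_camera(n); c["R"]=cv2.Rodrigues(np.array(c["rvec"]))[0]; c["t"]=np.array(c["tvec"]).ravel()
    c["K"]=np.array([[c["fx"],0,c["cx"]],[0,c["fy"],c["cy"]],[0,0,1.]]); c["C"]=-c["R"].T@c["t"]; return c
def ray(c,u,v): 
    d=c["R"].T@np.linalg.inv(c["K"])@np.array([u,v,1.]); return d/np.linalg.norm(d)
def onplane(c,u,v,z):
    d=ray(c,u,v); return c["C"]+d*(z-c["C"][2])/d[2]
def proj(c,p):
    q=c["K"]@(c["R"]@np.array(p,float)+c["t"]); return q[:2]/q[2]
def crop(c,u0,v0,u1,v1,s,name):
    im=cv2.resize(c["color"][v0:v1,u0:u1],None,fx=s,fy=s,interpolation=cv2.INTER_CUBIC); cv2.imwrite("pics/"+name,im)
def tri(c1,p1,c2,p2):
    P=[]
    A=[];b=[]
    for c,p in((c1,p1),(c2,p2)):
        d=ray(c,*p);M=np.eye(3)-np.outer(d,d);A.append(M);b.append(M@c["C"])
    x=np.linalg.solve(A[0]+A[1],b[0]+b[1]); return x
def toolstate():
    o=manip.get_obs(); return np.array(o["position"]),R.from_quat(o["tool_rot"]),o
def rel(p,Rw=None):
    """shift (mm) and rotvec in tool axes to reach TCP p, orientation Rw"""
    p0,R0,o=toolstate(); s=R0.inv().apply(np.array(p)-p0)*1000
    r=(R0.inv()*Rw).as_rotvec() if Rw is not None else np.zeros(3)
    return s.round(1),r.round(4)
E
python3 - <<'E'
from h import *
a=cam("scene");b=cam("side");print(a["C"],b["C"])
crop(a,150,130,350,320,4,"s_crop.png"); crop(b,210,140,320,290,5,"d_crop.png")
E
```

```text
[ 0.04107186 -0.66141536  0.51906363] [0.37372849 0.67660753 0.67661771]
```

View pics/s_crop.png

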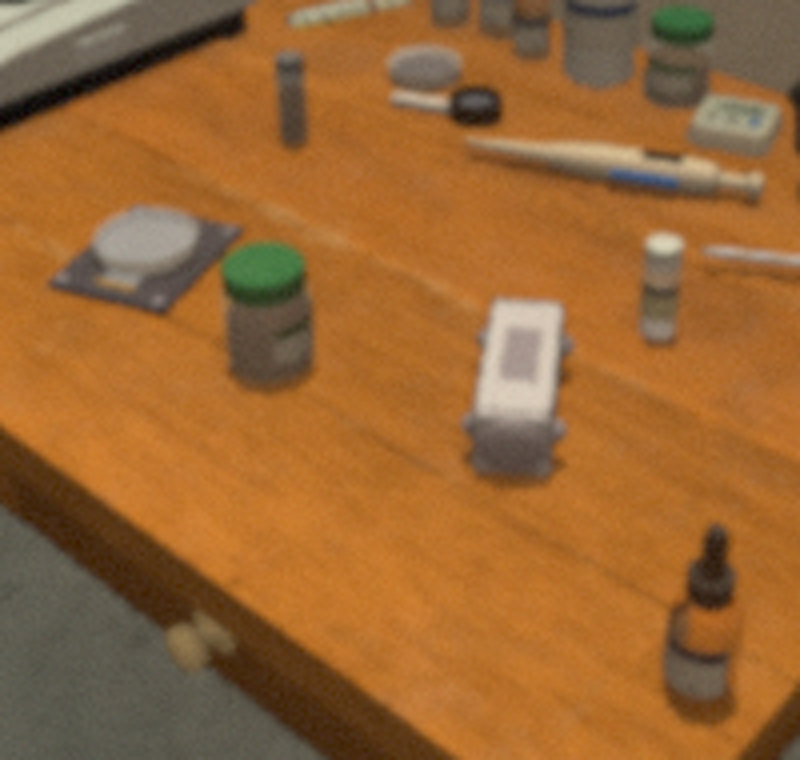

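View pics/d_crop.png

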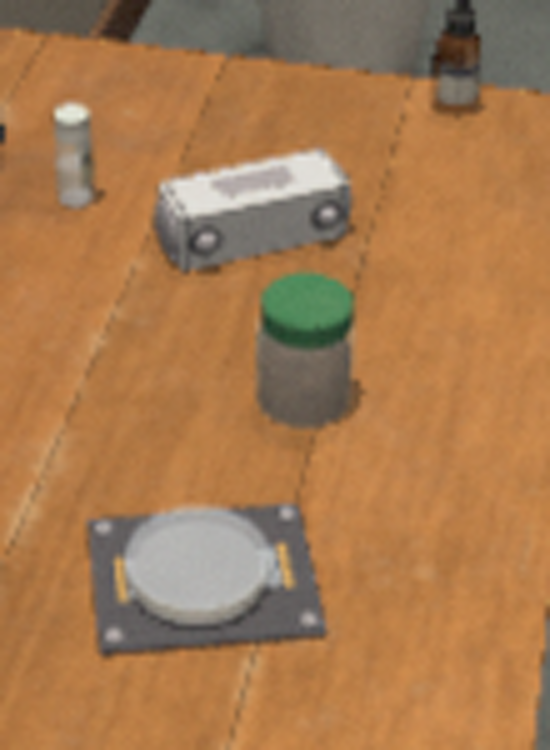

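Run:
```python
from h import *
a=cam("scene");b=cam("side")
S=lambda x,y:(150+x/4-.375,130+y/4-.375); D=lambda x,y:(210+x/5-.4,140+y/5-.4)
def show(n,L):
    L=np.array(L);print(n,(L*1000).round(0).tolist(),"mean",(L.mean(0)*1000).round(1))
    return L
for cn,c,q in(("side",b,[D(90,522),D(300,505),D(325,635),D(103,655)]),("scene",a,[S(130,203),S(243,229),S(163,311),S(50,283)])):
    L=show(cn+" plate",[onplane(c,*p,0.005)[:2] for p in q]); e=L[[1,2,3,0]]-L; print(np.linalg.norm(e,axis=1).round(3),np.degrees(np.arctan2(e[:,1],e[:,0])).round(1))
for cn,c,q in(("side",b,[D(160,186),D(322,152),D(351,184),D(186,212)]),("scene",a,[S(497,299),S(565,303),S(555,418),S(475,410)])):
    L=show(cn+" weight top",[onplane(c,*p,0.042)[:2] for p in q]); e=L[[1,2,3,0]]-L; print(np.linalg.norm(e,axis=1).round(3),np.degrees(np.arctan2(e[:,1],e[:,0])).round(1))
show("buttons side",[onplane(b,*p,.021)[:2] for p in (D(206,240),D(328,214))])
# dish top z .019
show("dish side",[onplane(b,*p,.019)[:2] for p in (D(125,560),D(270,560),D(197,510),D(197,612))])
show("dish scene",[onplane(a,*p,.019)[:2] for p in (S(92,237),S(199,237),S(146,206),S(146,266))])
show("jar lid side z70",[onplane(b,*p,.07)[:2] for p in (D(261,303),D(354,303),D(307,275),D(307,332))])
show("jar lid scene z70",[onplane(a,*p,.07)[:2] for p in (S(222,268),S(305,268),S(264,243),S(264,292))])
show("vial_r",[onplane(b,*D(72,107),.066)[:2],onplane(a,*S(665,241),.066)[:2]])
show("vial_l scene",[onplane(a,*S(291,57),.07)[:2]])
show("dropper",[onplane(b,*D(462,0),.098)[:2],onplane(a,*S(717,530),.098)[:2]])
show("table edge",[onplane(a,*S(0,425),0)[:2],onplane(a,*S(400,735),0)[:2],onplane(a,*S(800,680),0)[:2]])
```

```text
side plate [[583.0, 10.0], [481.0, -27.0], [453.0, 59.0], [553.0, 95.0]] mean [517.8  34.3]
[0.108 0.09  0.106 0.09 ] [-160.3  108.2   19.8  -70.3]
scene plate [[554.0, 94.0], [583.0, 5.0], [481.0, -32.0], [453.0, 51.0]] mean [517.7  29.4]
[0.094 0.108 0.087 0.11 ] [ -72.1 -160.2  108.8   23.4]
side weight top [[610.0, -243.0], [520.0, -304.0], [497.0, -273.0], [588.0, -220.0]] mean [ 553.8 -260. ]
[0.108 0.039 0.105 0.032] [-145.8  126.8   30.   -47.1]
scene weight top [[589.0, -220.0], [612.0, -253.0], [522.0, -314.0], [499.0, -278.0]] mean [ 555.3 -266. ]
[0.04  0.109 0.043 0.107] [ -55.3 -145.7  121.8   33.1]
buttons side [[576.0, -224.0], [509.0, -268.0]] mean [ 542.9 -245.6]
dish side [[555.0, 46.0], [486.0, 30.0], [529.0, 3.0], [513.0, 71.0]] mean [521.   37.4]
dish scene [[494.0, 57.0], [542.0, 1.0], [545.0, 62.0], [495.0, 0.0]] mean [518.9  30. ]
jar lid side z70 [[520.0, -107.0], [471.0, -118.0], [500.0, -137.0], [491.0, -88.0]] mean [ 495.7 -112.2]
jar lid scene z70 [[477.0, -103.0], [508.0, -140.0], [512.0, -101.0], [476.0, -140.0]] mean [ 493.1 -121.3]
vial_r [[675.0, -282.0], [675.0, -279.0]] mean [ 675.1 -280.3]
vial_l scene [[708.0, 81.0]] mean [707.8  81.2]
dropper [[451.0, -418.0], [451.0, -452.0]] mean [ 450.7 -435.1]
table edge [[349.0, -45.0], [341.0, -367.0], [486.0, -485.0]] mean [ 392.1 -299. ]
```

Run:
```python
from h import *
a=cam("scene");b=cam("side")
for p in [(150,159),(112,140),(212,133)]: print("scene base",p,onplane(a,*p,0).round(3))
for p in [(222,318),(200,384),(165,240)]: print("side base",p,onplane(b,*p,0.0).round(3))
print("eyepiece L/R", tri(a,(75,5),b,(205,155)).round(3),tri(a,(97,8),b,(205,155)).round(3))
print(proj(a,[0.237,0.496,0.231]),proj(b,[0.237,0.496,0.231]))
w=cam("wrist");p,Rr,o=toolstate();print("cam in tool",Rr.inv().apply(w["C"]-p).round(4),"\n",(Rr.inv().as_matrix()@w["R"].T).round(3))
print("proj plate in wrist",proj(w,[.518,.032,.005]))
Rw=R.from_matrix(w["R"].T)
for z in(.25,.22): 
  print(rel([0.44,0.035,z]))
```

```text
scene base (150, 159) [0.577 0.293 0.   ]
scene base (112, 140) [0.576 0.533 0.   ]
scene base (212, 133) [0.854 0.298 0.   ]
side base (222, 318) [0.536 0.221 0.   ]
side base (200, 384) [0.536 0.362 0.   ]
side base (165, 240) [0.747 0.028 0.   ]
eyepiece L/R [0.492 0.346 0.46 ] [0.516 0.301 0.443]
[-17.87853547 103.25319211] [419.34333709 462.82482433]
cam in tool [-0.0002 -0.0715 -0.1432] 
 [[ 1.     0.001 -0.001]
 [-0.001  0.959  0.285]
 [ 0.001 -0.285  0.959]]
proj plate in wrist [ 71.19302469 434.65441098]
(array([-328.7,  381.9,  -18.7]), array([0., 0., 0.]))
(array([-328.7,  381.9,   11.3]), array([0., 0., 0.]))
```

Run:
```python
from h import *
for p in([.32,.24,.23],[.40,.13,.23],[.46,.058,.21]): print(rel(p))
```

```text
(array([-195.5,  185.2,    1.3]), array([0., 0., 0.]))
(array([-260.2,  304.9,    1.3]), array([0., 0., 0.]))
(array([-299.3,  390. ,   21.3]), array([0., 0., 0.]))
```

>>> step_arm:
  rows:
    - [[1,-40,37,0,0,0,0],[1,-80,75,0,0,0,0],[1,-120,112,0,0,0,0],[1,-160,150,0,0,0,0],[1,-195,185,0,0,0,0],[1,-220,225,0,0,0,0],[1,-245,275,0,0,0,0],[1,-262,310,5,0,0,0],[1,-280,350,13,0,0,0],[1,-299,390,21,0,0,0],[1,-299,390,21,0,0,0],[1,-299,390,21,0,0,0]]

```text
clock: 2.0
position: [0.4598, 0.0584, 0.2103]
tool_rot: [0.846, 0.533, -0.0, -0.0]
contact_force: [0.8, -0.3, 0.6]
grip_width: 1.002
```

Run:
```python
from h import *
w=cam("wrist");p,Rr,o=toolstate();print(p,o["clock"],o["contact_force"],o["joint_positions"].round(3))
cv2.imwrite("pics/w1.png",w["color"]); print(proj(w,[.518,.032,.005]))
```

```text
[0.4596254  0.0587625  0.21050161] 2.05 [ 0.46026965  0.31756831 -0.6576934 ] [-0.054  0.119 -0.211  1.241  0.     0.391]
[254.26247357 217.21622935]
```

View pics/w1.png

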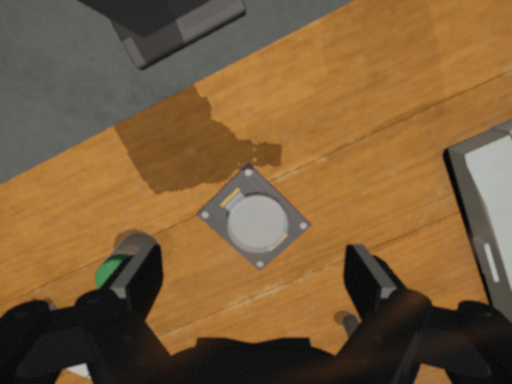

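The wrist view shows the plate centred near (255,217) with the dish at about (257,222), right where I projected it. I'll measure both from this picture.

Run:
```python
from h import *
w=cam("wrist")
crop(w,180,150,330,280,5,"w1c.png")
im=w["color"][150:280,180:330]
hsv=cv2.cvtColor(im,cv2.COLOR_BGR2HSV)
m=((hsv[...,1]<70)).astype(np.uint8)*255
n,l,s,c=cv2.connectedComponentsWithStats(m); i=1+np.argmax([s[k,4]*(abs(c[k]-[75,67]).max()<25) for k in range(1,n)])
pts=np.argwhere(l==i)[:,::-1].astype(np.int32); r=cv2.minAreaRect(cv2.convexHull(pts)); box=cv2.boxPoints(r)+[180,150]
L=np.array([onplane(w,*p,.005)[:2] for p in box]); e=np.roll(L,-1,0)-L
print(r,L.round(4).tolist(),L.mean(0),np.linalg.norm(e,axis=1).round(4),np.degrees(np.arctan2(e[:,1],e[:,0])).round(1))
g=cv2.cvtColor(im,cv2.COLOR_BGR2GRAY); md=((g>125)&(hsv[...,1]<60)).astype(np.uint8)*255
cs,_=cv2.findContours(md,cv2.RETR_EXTERNAL,cv2.CHAIN_APPROX_NONE); cc=max(cs,key=cv2.contourArea)
(u,v),rad=cv2.minEnclosingCircle(cc); x,y,ww,hh=cv2.boundingRect(cc); print("dish px",u+180,v+150,rad,ww,hh, onplane(w,u+180,v+150,.017))
```

```text
((73.00000762939453, 69.0), (87.68123626708984, 72.12489318847656), 45.0) [[0.4837, -0.0286], [0.4539, 0.0542], [0.5557, 0.0892], [0.5929, 0.0029]] [0.52155728 0.02943403] [0.088  0.1076 0.094  0.1136] [ 109.8   19.   -66.7 -163.9]
dish px 254.6021270751953 220.41364288330078 33.82675552368164 64 62 [0.51764505 0.03297353 0.017     ]
```

View pics/w1c.png

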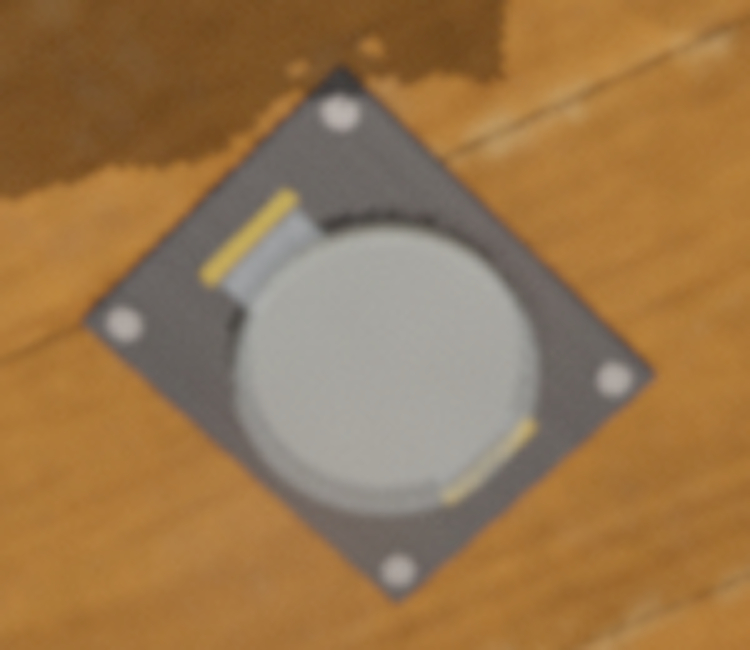

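Run:
```python
from h import *
w=cam("wrist")
W=lambda x,y:(180+x/5-.4,150+y/5-.4)
for n,q in(("corners",[(342,66),(85,321),(398,602),(654,374)]),("rivets",[(341,113),(124,324),(398,571),(614,380)])):
    L=np.array([onplane(w,*W(*p),.005)[:2] for p in q]);e=np.roll(L,-1,0)-L
    print(n,L.round(4).tolist(),L.mean(0).round(4),np.linalg.norm(e,axis=1).round(4),np.degrees(np.arctan2(e[:,1],e[:,0])).round(1))
t=np.linspace(0,2*np.pi,100)
for c in([.518,.033],[.5195,.033],[.517,.033]):
  q=np.array([proj(w,[c[0]+.036*np.cos(a),c[1]+.036*np.sin(a),z]) for z in(.005,.019) for a in t]); q=(q-[180,150]+.4)*5
  print(c,q.min(0).round(),q.max(0).round())
```

```text
corners [[0.4546, 0.0548], [0.4843, -0.0285], [0.5862, 0.0073], [0.5561, 0.0905]] [0.5203 0.031 ] [0.0884 0.108  0.0884 0.1077] [ -70.4   19.4  109.9 -160.6]
rivets [[0.4645, 0.0498], [0.489, -0.0203], [0.5782, 0.0111], [0.5534, 0.0811]] [0.5213 0.0304] [0.0743 0.0945 0.0742 0.0943] [ -70.7   19.4  109.5 -160.6]
[0.518, 0.033] [221. 194.] [529. 498.]
[0.5195, 0.033] [224. 200.] [531. 503.]
[0.517, 0.033] [219. 190.] [527. 494.]
```

Run:
```python
from h import *
for p in([.5215,.033,.06],[.5215,.033,.001]): print(rel(p))
```

```text
(array([  3. ,  67. , 150.7]), array([0., 0., 0.]))
(array([  3. ,  67. , 209.7]), array([0., 0., 0.]))
```

>>> step_arm:
  rows:
    - [[1,1,25,50,0,0,0],[1,3,50,100,0,0,0],[1,3,67,150,0,0,0],[1,3,67,175,0,0,0],[1,3,67,190,0,0,0],[1,3,67,200,0,0,0],[1,3,67,205,0,0,0],[1,3,67,209,0,0,0],[1,3,67,209,0,0,0]]

```text
clock: 3.28
position: [0.522, 0.0321, 0.0016]
tool_rot: [0.846, 0.533, 0.0, 0.0]
contact_force: [0.0, -0.3, -0.2]
grip_width: 1.002
```

Run:
```python
from h import *
b=cam("side");a=cam("scene");p,Rr,o=toolstate();print(p,o["clock"],o["contact_force"])
crop(b,190,200,310,290,5,"d2.png");crop(a,130,140,260,240,5,"s2.png")
```

```text
[0.52209807 0.03207013 0.00170211] 3.375 [0.56675047 0.2061051  0.41994623]
```

View pics/d2.png

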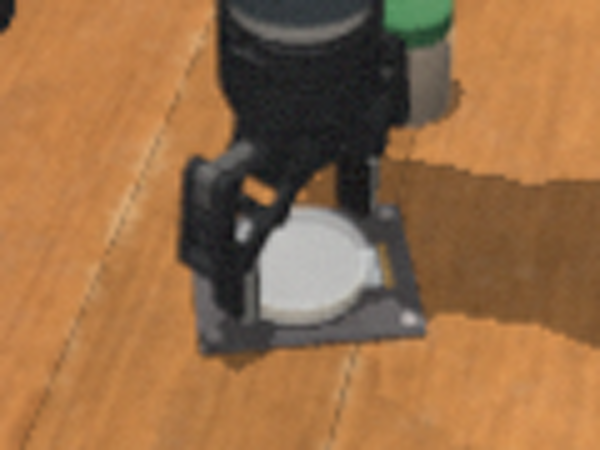

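View pics/s2.png

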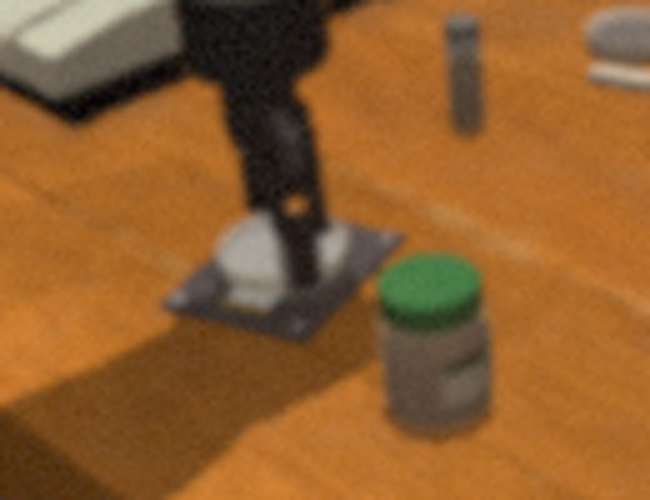

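The fingers straddle the dish in both views: the side crop shows the dish at about (310,265) between them. I'll close the gripper.

>>> step_arm:
  rows:
    - [[0.6,0,0,0,0,0,0],[0.6,0,0,0,0,0,0],[0.6,0,0,0,0,0,0],[0.6,0,0,0,0,0,0],[0.6,0,0,0,0,0,0]]

```text
clock: 4.0
position: [0.5222, 0.0322, 0.0023]
tool_rot: [0.846, 0.533, 0.001, 0.0]
contact_force: [-2.2, -0.7, 11.0]
grip_width: 0.757
```

>>> step_arm:
  rows:
    - [[0.6,0,0,-3,0,0,0],[0.6,0,0,-3,0,0,0],[0.6,0,0,-3,0,0,0]]

```text
clock: 4.38
position: [0.5218, 0.0321, 0.0042]
tool_rot: [0.846, 0.533, -0.0, -0.0]
contact_force: [0.1, 1.2, -0.8]
grip_width: 0.753
```

Run:
```python
from h import *
b=cam("side");a=cam("scene");p,Rr,o=toolstate();print(p,o["clock"],o["contact_force"],o["grip_width"])
crop(b,190,200,310,290,5,"d3.png");crop(a,130,140,260,240,5,"s3.png")
```

```text
[0.52175676 0.03210149 0.00411301] 4.475 [ 0.30728082 -0.02686602 -0.57459186] 0.7528490137532885
```

View pics/d3.png

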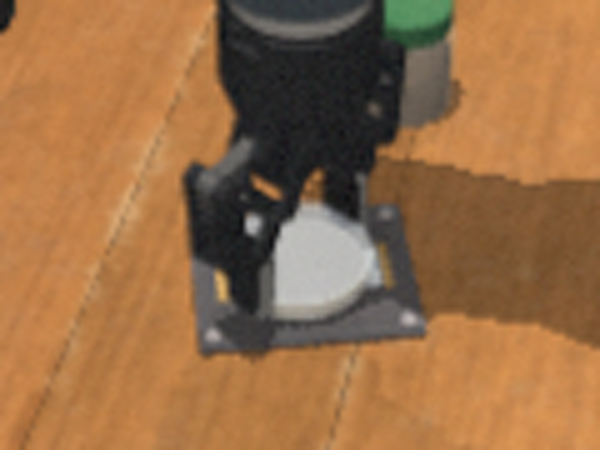

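View pics/s3.png

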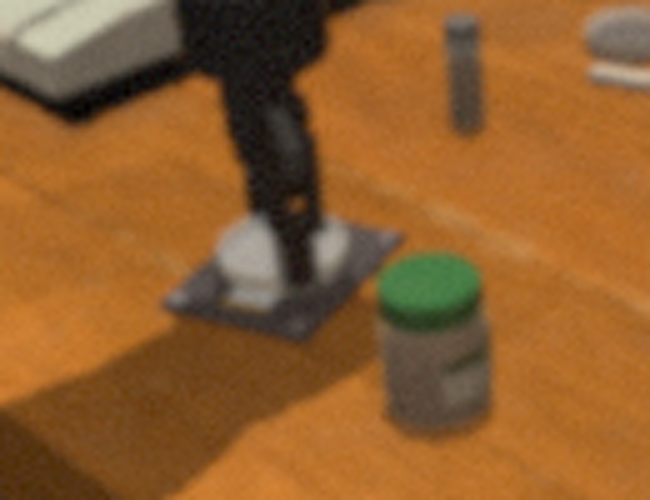

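>>> step_arm:
  rows:
    - [[0.6,0,0,-8,0,0,0],[0.6,0,0,-20,0,0,0],[0.6,0,0,-36,0,0,0],[0.6,0,0,-36,0,0,0]]

```text
clock: 4.97
position: [0.5229, 0.032, 0.0419]
tool_rot: [0.846, 0.533, 0.001, 0.001]
contact_force: [0.4, 0.9, -0.3]
grip_width: 0.759
```

Run:
```python
from h import *
b=cam("side");p,Rr,o=toolstate();print(p,o["clock"],o["contact_force"],o["grip_width"])
crop(b,190,190,310,290,5,"d4.png")
for q in([.483,.147,.042],[.483,.147,.0]): print(rel(q))
```

```text
[0.52235655 0.03207878 0.04106529] 5.025 [-0.17538374 -0.9552911  -0.47448573] 0.7570808330255778
(array([ 86.7, -85.1,  -1. ]), array([0., 0., 0.]))
(array([ 86.7, -85.1,  41. ]), array([0., 0., 0.]))
```

View pics/d4.png

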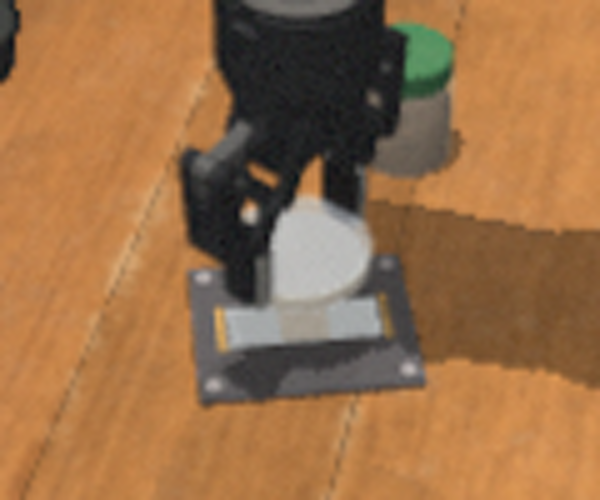

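The side crop shows the dish lifted to about (320,255), with the cover glass uncovered at about (303,325). I'll carry the dish to the left of the plate.

>>> step_arm:
  rows:
    - [[0.6,20,-20,-1,0,0,0],[0.6,43,-42,-1,0,0,0],[0.6,65,-64,-1,0,0,0],[0.6,87,-85,-1,0,0,0],[0.6,87,-85,12,0,0,0],[0.6,87,-85,24,0,0,0],[0.6,87,-85,34,0,0,0],[0.6,87,-85,40,0,0,0],[0.6,87,-85,42,0,0,0],[0.6,87,-85,42,0,0,0]]

```text
clock: 6.28
position: [0.4828, 0.1471, -0.0017]
tool_rot: [0.846, 0.533, -0.0, 0.0]
contact_force: [-0.5, 0.1, -0.1]
grip_width: 0.759
```

Run:
```python
from h import *
b=cam("side");p,Rr,o=toolstate();print(p,o["clock"],o["contact_force"],o["grip_width"])
crop(b,190,200,310,320,5,"d5.png")
```

```text
[ 0.48291429  0.14716585 -0.0015225 ] 6.325 [-0.91820032  0.8644093  -0.08728914] 0.7604938666855708
```

View pics/d5.png

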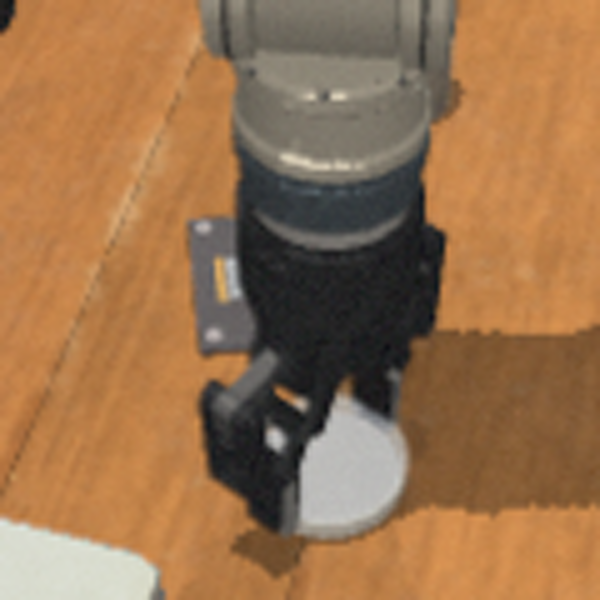

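>>> step_arm:
  rows:
    - [[0.6,0,0,1,0,0,0],[0.6,0,0,1,0,0,0]]

```text
clock: 6.58
position: [0.4828, 0.1473, -0.0025]
tool_rot: [0.846, 0.533, 0.0, 0.0]
contact_force: [0.7, -0.2, -0.3]
grip_width: 0.754
```

>>> step_arm:
  rows:
    - [[1,0,0,0.5,0,0,0],[1,0,0,0.5,0,0,0],[1,0,0,0.5,0,0,0],[1,0,0,0.5,0,0,0],[1,0,0,-15,0,0,0],[1,0,0,-60,0,0,0],[1,0,0,-110,0,0,0],[1,0,0,-160,0,0,0],[1,0,0,-200,0,0,0],[1,0,0,-205,0,0,0]]

```text
clock: 7.82
position: [0.4838, 0.1475, 0.2051]
tool_rot: [0.846, 0.533, 0.002, 0.001]
contact_force: [-0.1, -0.5, -0.2]
grip_width: 1.001
```

Run:
```python
from h import *
w=cam("wrist");p,Rr,o=toolstate();print(p,o["clock"],o["contact_force"],o["grip_width"])
cv2.imwrite("pics/w6.png",w["color"])
y=np.radians(123.5); X=np.array([np.cos(y),np.sin(y),0]);Z=np.array([0,0,-1.]);Rt=R.from_matrix(np.c_[X,np.cross(Z,X),Z])
print(rel([.521,-.285,.21],Rt))
```

```text
[0.48329043 0.1473456  0.20390912] 7.875 [ 0.01880185 -0.49599996  0.17808893] 0.9982458213230632
(array([-373.8,  220.5,   -6.1]), array([ 3.2000e-03, -1.0000e-04, -1.0305e+00]))
```

View pics/w6.png

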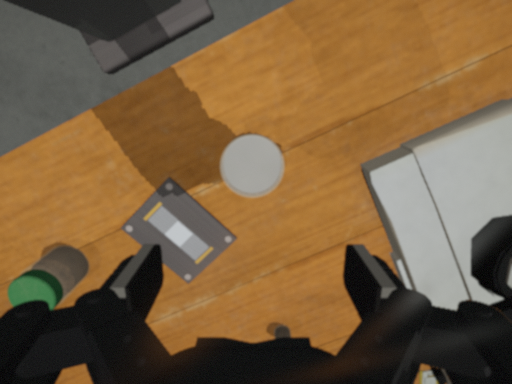

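The dish stands flat on the table at (252,165), clear of the plate. The cover glass is visible at about (180,234). I'll measure the glass and move over the weight.

Run:
```python
from h import *
w=cam("wrist"); print("dish",onplane(w,252,165,.010))
crop(w,110,165,250,295,5,"w6c.png")
im=w["color"]; hsv=cv2.cvtColor(im,cv2.COLOR_BGR2HSV)
```

```text
dish [0.48092932 0.14731859 0.01      ]
```

View pics/w6c.png

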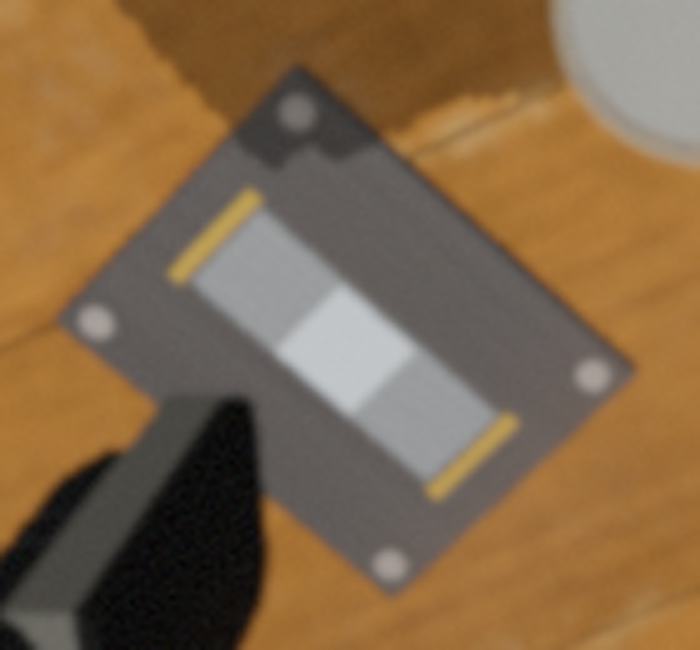

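>>> step_arm:
  rows:
    - [[1,-45,27,-6,0,0,-0.12],[1,-90,54,-6,0,0,-0.25],[1,-135,80,-6,0,0,-0.37],[1,-180,106,-6,0,0,-0.5],[1,-225,133,-6,0,0,-0.62],[1,-270,160,-6,0,0,-0.75],[1,-315,187,-6,0,0,-0.87],[1,-345,204,-6,0,0,-0.97],[1,-374,220,-6,0,0,-1.03],[1,-374,220,-6,0,0,-1.03],[1,-374,220,-6,0,0,-1.03]]

```text
clock: 9.3
position: [0.5194, -0.2844, 0.2069]
tool_rot: [0.474, 0.881, 0.0, -0.001]
contact_force: [1.0, -0.2, -0.2]
grip_width: 1.0
```

Run:
```python
from h import *
w=cam("wrist");p,Rr,o=toolstate();print(p,o["clock"],o["contact_force"],o["joint_positions"].round(3))
cv2.imwrite("pics/w7.png",w["color"]); print(proj(w,[.5545,-.263,.042]))
```

```text
[ 0.5196057  -0.28409162  0.20740572] 9.35 [-0.22734261 -0.13099943 -0.24220039] [-0.642  0.339  0.077  1.31   0.    -1.226]
[252.00619345 211.64915281]
```

View pics/w7.png

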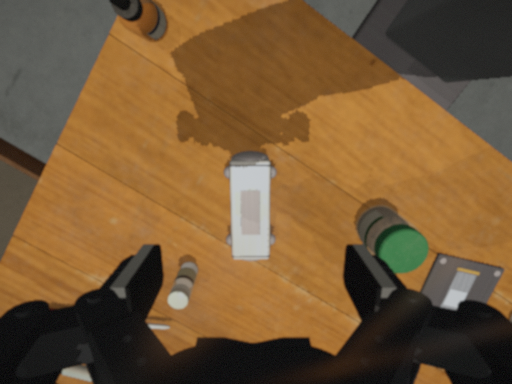

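Run:
```python
from h import *
w=cam("wrist"); p,Rr,o=toolstate()
crop(w,200,135,300,275,5,"w7c.png")
# cover glass from w6 pose
Cam=Rr.inv().apply(w["C"]-p); Rc=(Rr.inv()*R.from_matrix(w["R"].T))
R6=R.from_quat([.846,.533,.0005,.0005]); v=dict(w); v["R"]=(R6*Rc).as_matrix().T; v["C"]=np.array([.48329,.14735,.2039])+R6.apply(Cam)
W=lambda x,y:(110+x/5-.4,165+y/5-.4)
for n,q in(("glass",[(340,283),(416,350),(352,417),(276,348)]),("corners",[(298,66),(60,320),(395,594),(635,370)]),("rivets",[(297,112),(96,323),(390,566),(593,375)])):
    L=np.array([onplane(v,*W(*a),.005)[:2] for a in q]);e=np.roll(L,-1,0)-L;print(n,L.mean(0).round(4),np.linalg.norm(e,axis=1).round(4))
im=w["color"][140:270,205:295]; g=cv2.cvtColor(im,cv2.COLOR_BGR2GRAY);hsv=cv2.cvtColor(im,cv2.COLOR_BGR2HSV)
m=((hsv[...,1]<60)&(g>150)).astype(np.uint8)*255
m=cv2.morphologyEx(m,cv2.MORPH_CLOSE,np.ones((9,9)))
cs,_=cv2.findContours(m,cv2.RETR_EXTERNAL,cv2.CHAIN_APPROX_NONE);c=max(cs,key=cv2.contourArea);r=cv2.minAreaRect(c);b=cv2.boxPoints(r)+[205,140]
L=np.array([onplane(w,*a,.042)[:2] for a in b]);e=np.roll(L,-1,0)-L
print(b.tolist(),L.round(4).tolist(),L.mean(0).round(4),np.linalg.norm(e,axis=1).round(4),np.degrees(np.arctan2(e[:,1],e[:,0])).round(1))
```

```text
glass [0.5192 0.03  ] [0.0244 0.0244 0.0251 0.0237]
corners [0.5183 0.0313] [0.0883 0.1071 0.0878 0.1074]
rivets [0.519 0.03 ] [0.0743 0.0942 0.0745 0.0942]
[[225.7684440612793, 162.36568069458008], [268.7369689941406, 160.5998420715332], [272.75421142578125, 258.35255432128906], [229.7856903076172, 260.11839294433594]] [[0.5251, -0.3143], [0.4995, -0.2789], [0.5884, -0.2127], [0.6168, -0.2516]] [ 0.5575 -0.2644] [0.0437 0.1109 0.0481 0.1111] [ 125.9   36.7  -53.9 -145.6]
```

View pics/w7c.png

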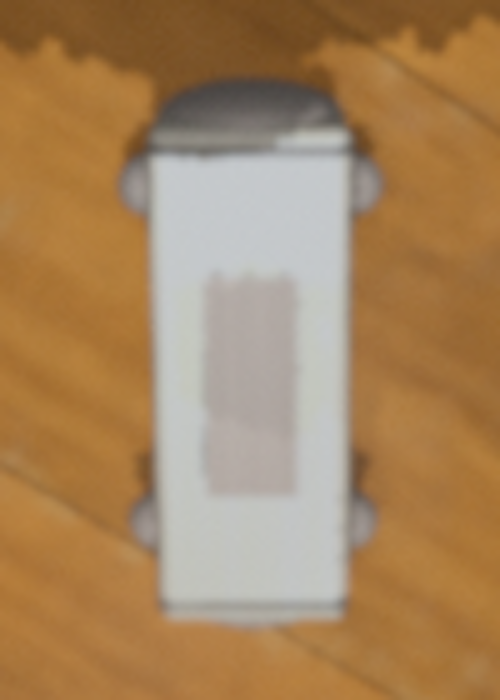

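Run:
```python
from h import *
w=cam("wrist"); p,Rr,o=toolstate()
W=lambda x,y:(200+x/5-.4,135+y/5-.4)
L=np.array([onplane(w,*W(*a),.042)[:2] for a in [(150,153),(352,153),(345,603),(162,603)]]);e=np.roll(L,-1,0)-L
print(L.mean(0).round(4),np.linalg.norm(e,axis=1).round(4),np.degrees(np.arctan2(e[:,1],e[:,0])).round(1))
B=np.array([onplane(w,*W(*a),.021)[:2] for a in [(250.5,184),(254,519)]]);d=B[1]-B[0];print(B,B.mean(0),np.linalg.norm(d),np.degrees(np.arctan2(d[1],d[0])))
for y in(33.5,):
  a=np.radians(y+90);X=np.array([np.cos(a),np.sin(a),0]);Z=np.array([0,0,-1.]);Rt=R.from_matrix(np.c_[X,np.cross(Z,X),Z])
  u=np.array([np.cos(a-np.pi/2),np.sin(a-np.pi/2)]);c=np.array([.5555,-.2635])
  for s in(-.04,.04): print(c+u*s,rel([*(c+u*s),.008],Rt))
```

```text
[ 0.5569 -0.2639] [0.0413 0.1022 0.0409 0.1021] [ 123.5   33.6  -56.5 -146.2]
[[ 0.5239276  -0.28629899]
 [ 0.59053471 -0.24144021]] [ 0.55723115 -0.2638696 ] 0.08030453005810662 33.95961371816994
[ 0.52214457 -0.28557748] (array([ -2.7,   1. , 200.1]), array([-0.0001, -0.0005,  0.0002]))
[ 0.58885543 -0.24142252] (array([ -2.7,  81. , 200.1]), array([-0.0001, -0.0005,  0.0002]))
```

Run:
```python
from h import *
print(rel([.5233,-.2863,.06]),rel([.5233,-.2863,.001]),rel([.5898,-.2418,.06]))
```

```text
(array([ -3.9,   1.6, 148.1]), array([0., 0., 0.])) (array([ -3.9,   1.6, 207.1]), array([0., 0., 0.])) (array([ -3.5,  81.6, 148.1]), array([0., 0., 0.]))
```

>>> step_arm:
  rows:
    - [[1,-4,2,50,0,0,0],[1,-4,2,100,0,0,0],[1,-4,2,140,0,0,0],[1,-4,2,170,0,0,0],[1,-4,2,190,0,0,0],[1,-4,2,200,0,0,0],[1,-4,2,206,0,0,0],[1,-4,2,206,0,0,0],[0.4,-4,2,206,0,0,0],[0.4,-4,2,206,0,0,0],[0.4,-4,2,206,0,0,0],[0.4,-4,2,206,0,0,0],[0.4,-4,2,206,0,0,0],[0.4,-4,2,206,0,0,0]]

```text
clock: 11.2
position: [0.5241, -0.2874, 0.0037]
tool_rot: [0.474, 0.881, -0.0, 0.001]
contact_force: [-3.2, 2.6, 9.4]
grip_width: 0.635
```

Run:
```python
from h import *
b=cam("side");a=cam("scene");p,Rr,o=toolstate();print(p,o["clock"],o["contact_force"],o["grip_width"])
for i in range(3): cam("side"); print(manip.get_obs()["contact_force"])
crop(b,210,140,330,230,5,"d8.png");crop(a,220,160,350,260,5,"s8.png")
```

```text
[ 0.52408288 -0.2874399   0.00373691] 11.3 [-2.28054293  2.31284681  9.67697379] 0.632118956654556
[-2.55803748  2.42621323  9.56328439]
[-2.52811671  2.47039277 10.31417688]
[-1.86608507  1.35501039  8.88107879]
```

View pics/d8.png

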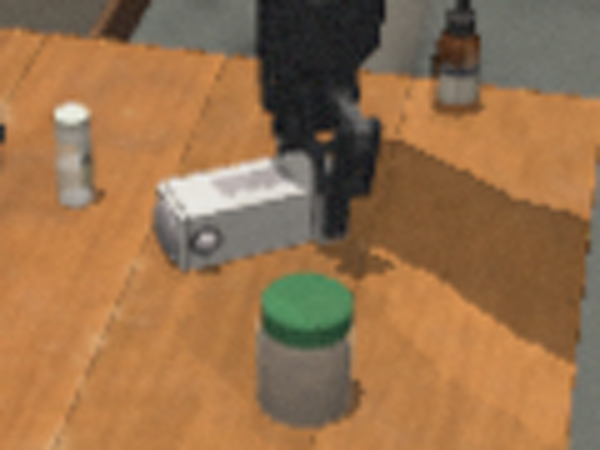

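View pics/s8.png

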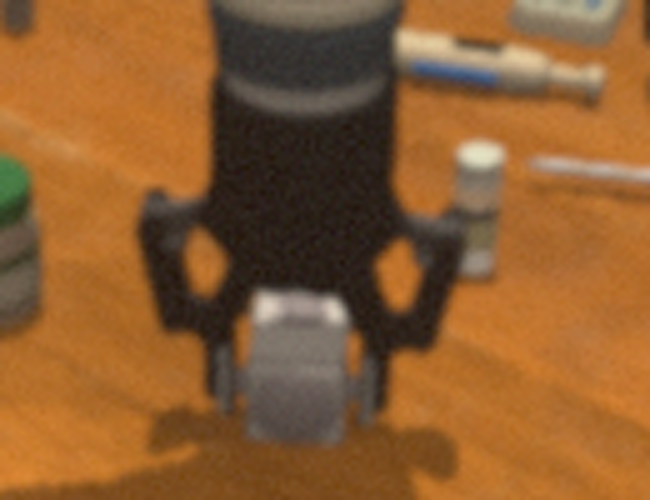

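The pinch sits on the near button pair in both crops. I'll lift by stages and read the force.

>>> step_arm:
  rows:
    - [[0.4,0,0,-4,0,0,0],[0.4,0,0,-8,0,0,0],[0.4,0,0,-12,0,0,0],[0.4,0,1,-16,0,0,0],[0.4,0,1,-18,0,0,0],[0.4,0,1,-18,0,0,0],[0.4,0,1,-18,0,0,0]]

```text
clock: 12.32
position: [0.5245, -0.2867, 0.0201]
tool_rot: [0.474, 0.881, -0.0, -0.0]
contact_force: [-0.6, -0.6, -3.9]
grip_width: 0.632
```

Run:
```python
from h import *
F=[]
for i in range(6): b=cam("side"); F.append(manip.get_obs()["contact_force"])
p,Rr,o=toolstate();print(p,o["clock"],np.mean(F,0),np.std(F,0),o["grip_width"])
crop(b,210,140,330,230,5,"d9.png")
```

```text
[ 0.52453897 -0.28668488  0.02020846] 12.625 [-0.13954483  0.20529043 -3.50402257] [0.36694667 0.24139285 0.44031025] 0.6274069829867154
```

View pics/d9.png

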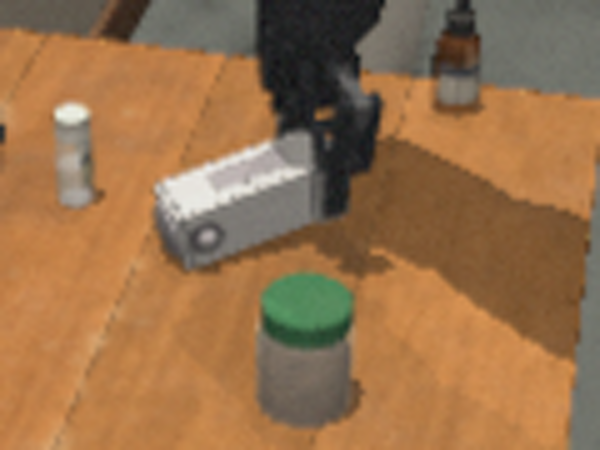

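Fz is about -3.5 N, in the 3 to 4.4 N band, so the near (robot-side) end is the heavy one. The side crop shows that end raised at (300,150) with the far end on the table. I'll put it back down and take the other pair.

>>> step_arm:
  rows:
    - [[0.4,0,0,5,0,0,0],[0.4,0,0,10,0,0,0],[0.4,0,-1,14,0,0,0],[0.4,0,-1,16,0,0,0],[0.4,0,-1,16,0,0,0],[1,0,-1,16,0,0,0],[1,0,-1,16,0,0,0],[1,0,-1,16,0,0,0],[1,0,-1,16,0,0,0],[1,0,-1,0,0,0,0],[1,0,-1,-50,0,0,0],[1,0,-1,-100,0,0,0],[1,0,-1,-150,0,0,0],[1,0,-1,-187,0,0,0],[1,0,-1,-187,0,0,0],[1,0,-1,-187,0,0,0]]

```text
clock: 14.62
position: [0.5235, -0.2871, 0.2075]
tool_rot: [0.474, 0.881, 0.0, 0.0]
contact_force: [-0.2, 0.3, -1.5]
grip_width: 0.998
```

Run:
```python
from h import *
w=cam("wrist");p,Rr,o=toolstate();print(p,o["clock"],o["contact_force"],o["joint_positions"].round(3))
cv2.imwrite("pics/w10.png",w["color"])
crop(w,200,135,300,275,5,"w10c.png")
```

```text
[ 0.52338306 -0.28696788  0.20679397] 14.675 [ 0.27194591  0.33742242 -0.01307691] [-0.642  0.347  0.087  1.312  0.    -1.226]
```

View pics/w10c.png

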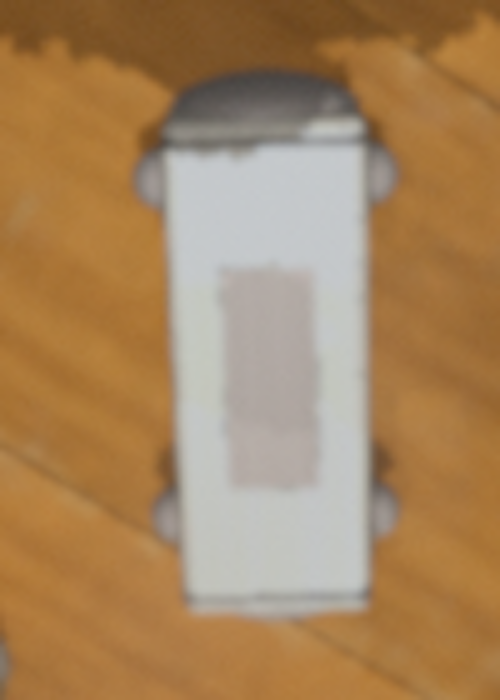

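Run:
```python
from h import *
w=cam("wrist"); p,Rr,o=toolstate()
W=lambda x,y:(200+x/5-.4,135+y/5-.4)
B=np.array([onplane(w,*W(*a),.021)[:2] for a in [((135+399)/2,175),((155+399)/2,510)]]);d=B[1]-B[0];print(B,B.mean(0),np.linalg.norm(d),np.degrees(np.arctan2(d[1],d[0])))
L=np.array([onplane(w,*W(*a),.042)[:2] for a in [(165,144),(369,144),(370,598),(185,598)]]);e=np.roll(L,-1,0)-L
print(L.mean(0).round(4),np.degrees(np.arctan2(e[:,1],e[:,0])).round(1))
yw=np.degrees(np.arctan2(d[1],d[0]));a=np.radians(34+90);X=np.array([np.cos(a),np.sin(a),0]);Z=np.array([0,0,-1.]);Rt=R.from_matrix(np.c_[X,np.cross(Z,X),Z])
print(rel([*B[1],.003],Rt),rel([*B[1],.003]))
```

```text
[[ 0.52367081 -0.28753711]
 [ 0.58888627 -0.24152973]] [ 0.55627854 -0.26453342] 0.07981062535317626 35.20172288646942
[ 0.5565 -0.2644] [ 123.5   34.7  -56.5 -145.1]
(array([  1.4,  79.8, 203.4]), array([-0.0006, -0.0016, -0.0092])) (array([  1.4,  79.8, 203.4]), array([0., 0., 0.]))
```

>>> step_arm:
  rows:
    - [[1,0,40,20,0,0,-0.02],[1,1,80,50,0,0,-0.02],[1,1,80,100,0,0,-0.02],[1,1,80,140,0,0,-0.02],[1,1,80,170,0,0,-0.02],[1,1,80,190,0,0,-0.02],[1,1,80,200,0,0,-0.02],[1,1,80,204,0,0,-0.02],[1,1,80,204,0,0,-0.02],[0.4,1,80,204,0,0,-0.02],[0.4,1,80,204,0,0,-0.02],[0.4,1,80,204,0,0,-0.02],[0.4,1,80,204,0,0,-0.02],[0.4,1,80,204,0,0,-0.02],[0.4,1,80,204,0,0,-0.02]]

```text
clock: 16.6
position: [0.5902, -0.2423, 0.0047]
tool_rot: [0.465, 0.886, -0.0, 0.001]
contact_force: [-3.1, 0.8, 8.3]
grip_width: 0.629
```

Run:
```python
from h import *
b=cam("side");a=cam("scene");p,Rr,o=toolstate();print(p,o["clock"],o["contact_force"],o["grip_width"])
crop(b,210,140,330,230,5,"d11.png");crop(a,220,160,350,260,5,"s11.png")
```

```text
[ 0.5901777  -0.24235124  0.00474503] 16.7 [-3.9993395   2.27090656  8.53539754] 0.6315372137351111
```

View pics/d11.png

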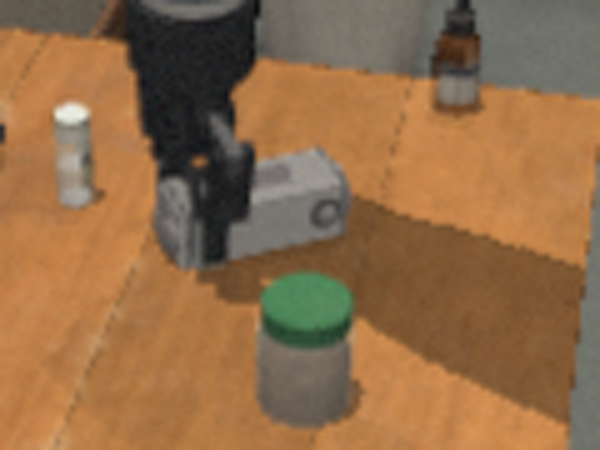

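View pics/s11.png

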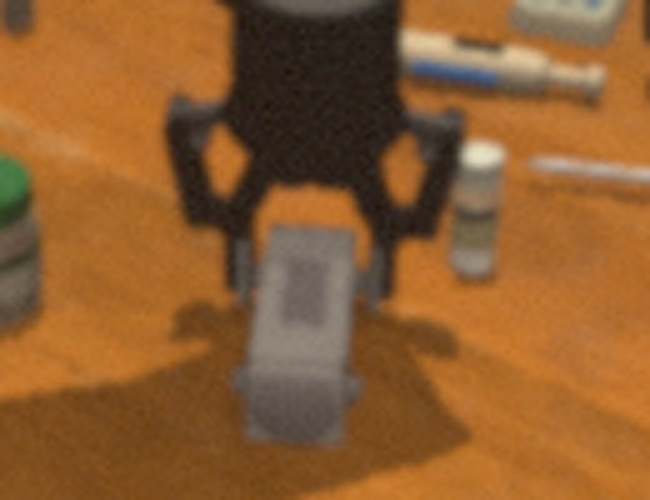

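Both crops show the far (light) pair pinched. I'll test-lift it and check for 1 to 2 N.

>>> step_arm:
  rows:
    - [[0.4,0,0,-5,0,0,0],[0.4,0,-2,-11,0,0,0],[0.4,0,-4,-16,0,0,0],[0.4,0,-7,-22,0,0,0],[0.4,0,-7,-22,0,0,0],[0.4,0,-7,-22,0,0,0]]

```text
clock: 17.45
position: [0.5841, -0.2463, 0.0252]
tool_rot: [0.465, 0.885, 0.0, -0.0]
contact_force: [-1.0, 0.2, -4.5]
grip_width: 0.63
```

Run:
```python
from h import *
F=[]
for i in range(6): b=cam("side"); F.append(manip.get_obs()["contact_force"])
p,Rr,o=toolstate();print(p,o["clock"],np.mean(F,0),np.std(F,0),o["grip_width"])
```

```text
[ 0.5841946  -0.24621882  0.02512893] 17.75 [ 0.04448166  0.23163798 -4.18110446] [0.39467506 0.29614044 0.48920947] 0.629065869082116
```

That reads -4.2 N, which doesn't fit a light end and contradicts the first test. I'll look before going further.

Run:
```python
from h import *
b=cam("side");a=cam("scene")
crop(b,210,140,330,230,6,"d12.png");crop(a,220,160,350,260,6,"s12.png")
```

```text
(no output)
```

View pics/d12.png

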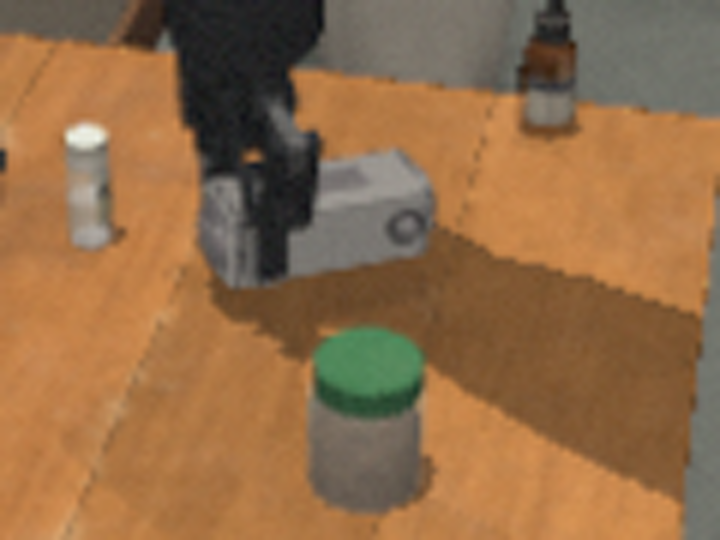

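View pics/s12.png

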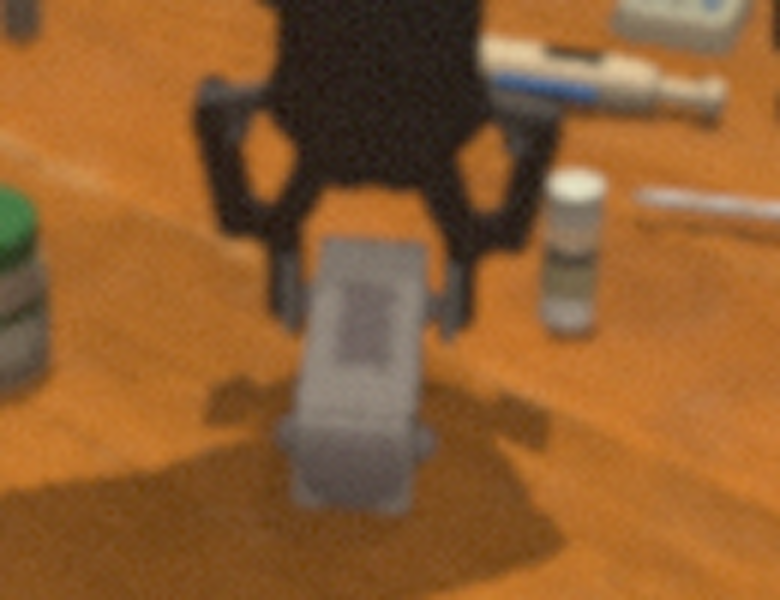

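>>> step_arm:
  rows:
    - [[0.4,0,0,-5,0,0,0],[0.4,0,0,-10,0,0,0],[0.4,0,0,-15,0,0,0],[0.4,0,0,-15,0,0,0],[0.4,0,0,-15,0,0,0]]

```text
clock: 18.48
position: [0.5842, -0.2463, 0.0403]
tool_rot: [0.465, 0.885, 0.0, 0.0]
contact_force: [0.0, 0.3, -4.0]
grip_width: 0.628
```

Run:
```python
from h import *
F=[];T=[]
for i in range(4): b=cam("side"); o=manip.get_obs();F.append(o["contact_force"]);T.append(o["ft_torque"])
a=cam("scene");p,Rr,o=toolstate();print(p,o["clock"],np.mean(F,0),np.mean(T,0),o["grip_width"])
crop(b,210,130,330,230,6,"d13.png");crop(a,220,160,350,260,6,"s13.png")
```

```text
[ 0.58411547 -0.24622671  0.04008307] 18.725 [-0.29541522  0.48839053 -3.90789885] [ 0.03729021 -0.06631783 -0.0281495 ] 0.629409862365354
```

View pics/d13.png

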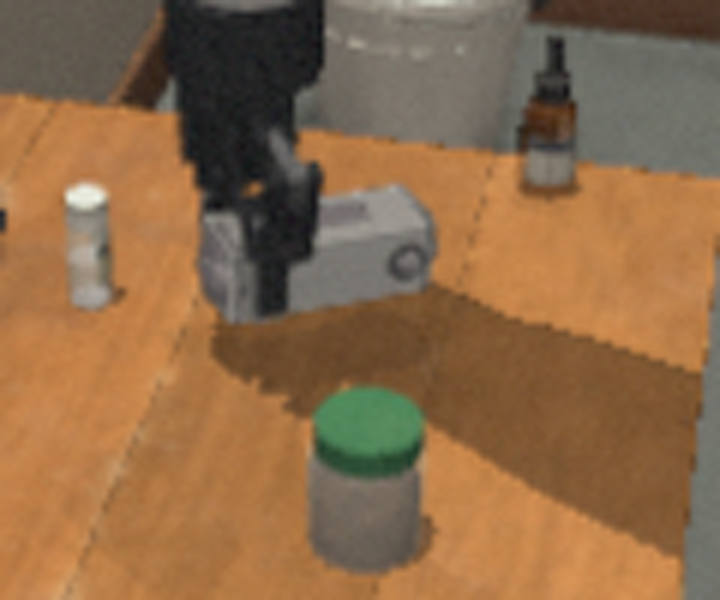

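View pics/s13.png

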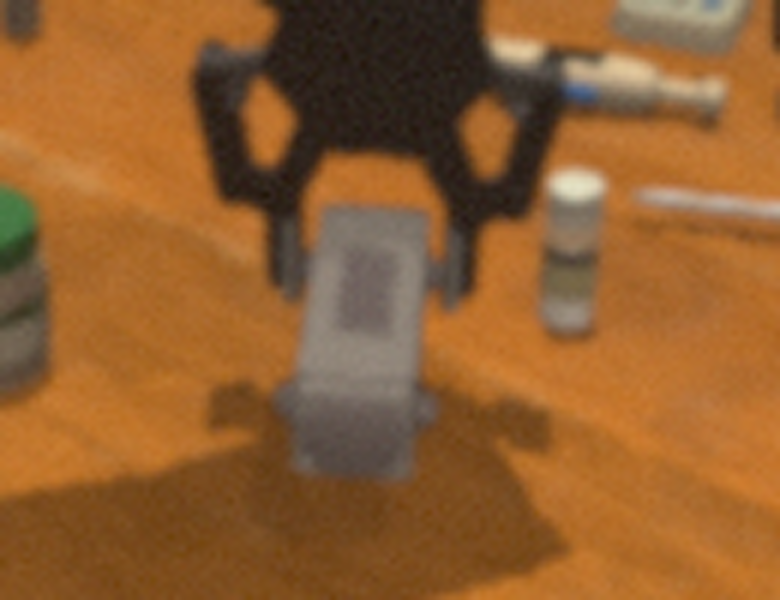

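Run:
```python
from h import *
F=[];T=[]
for i in range(12): b=manip.read_camera("side"); o=manip.get_obs();F.append(o["contact_force"]);T.append(o["ft_torque"])
F=np.array(F);T=np.array(T);print(F.mean(0),F.std(0),T.mean(0),T.std(0),o["clock"])
t=T.mean(0);f=F.mean(0)[2];print("COM offset mm",1000*-t[1]/f,1000*t[0]/f)
```

```text
[-0.0855263   0.10465313 -4.01662801] [0.3572251  0.48679363 0.53556552] [ 0.03724791 -0.06002289  0.00577517] [0.02549984 0.02774157 0.01738449] 19.325
COM offset mm -14.943601819336672 -9.273429052320807
```

Over 12 readings the moment puts the centre of mass 17.6 mm from the pinch, along the bar toward its middle. That means the far end I'm holding is the heavy one; if it were the light end, the offset would be about 66 mm. The first 3.5 N reading must have included hinge stiction. I'll set the bar down and re-grip the near end.

>>> step_arm:
  rows:
    - [[0.4,0,0,8,0,0,0],[0.4,0,0,16,0,0,0],[0.4,0,0,24,0,0,0],[0.4,0,0,30,0,0,0],[0.4,0,0,34,0,0,0],[0.4,0,0,36,0,0,0],[0.4,0,0,36,0,0,0],[1,0,0,36,0,0,0],[1,0,0,36,0,0,0],[1,0,0,36,0,0,0],[1,0,0,36,0,0,0],[1,0,0,15,0,0,0],[1,0,0,-40,0,0,0],[1,0,-25,-95,0,0,0],[1,0,-55,-140,0,0,0],[1,0,-75,-167,0,0,0],[1,0,-80,-167,0,0,0],[1,0,-80,-167,0,0,0]]

```text
clock: 21.58
position: [0.5181, -0.2916, 0.2065]
tool_rot: [0.465, 0.885, 0.0, -0.0]
contact_force: [-0.2, -0.4, -0.5]
grip_width: 1.0
```

Run:
```python
from h import *
w=cam("wrist");p,Rr,o=toolstate();print(p,o["clock"],o["contact_force"],o["joint_positions"].round(3))
cv2.imwrite("pics/w14.png",w["color"])
crop(w,200,135,300,275,5,"w14c.png")
```

```text
[ 0.51821814 -0.29134119  0.20604613] 21.625 [ 0.20753441  0.27522358 -0.40216876] [-0.653  0.344  0.08   1.309  0.    -1.257]
```

View pics/w14c.png

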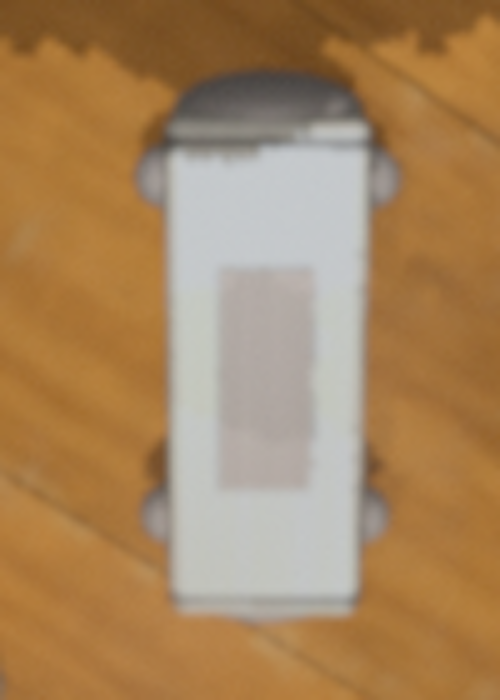

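Run:
```python
from h import *
w=cam("wrist"); p,Rr,o=toolstate()
W=lambda x,y:(200+x/5-.4,135+y/5-.4)
B=np.array([onplane(w,*W(*a),.021)[:2] for a in [(269.5,176),(265.5,512)]]);d=B[1]-B[0];print(B,np.linalg.norm(d),np.degrees(np.arctan2(d[1],d[0])))
print(rel([*B[0],.002]),np.degrees(np.arctan2(*Rr.as_matrix()[[1,0],1])))
```

```text
[[ 0.51818072 -0.29131783]
 [ 0.5843845  -0.2466149 ]] 0.07988299154169658 34.02849559840058
(array([-4.000e-01, -1.000e-01,  2.039e+02]), array([0., 0., 0.])) 34.63534180346747
```

>>> step_arm:
  rows:
    - [[1,0,0,50,0,0,0],[1,0,0,100,0,0,0],[1,0,0,140,0,0,0],[1,0,0,170,0,0,0],[1,0,0,190,0,0,0],[1,0,0,200,0,0,0],[1,0,0,204,0,0,0],[1,0,0,204,0,0,0],[0.57,0,0,204,0,0,0],[0.57,0,0,204,0,0,0],[0.57,0,0,204,0,0,0],[0.57,0,0,204,0,0,0],[0.57,0,0,204,0,0,0],[0.57,0,0,202,0,0,0],[0.57,0,0,196,0,0,0],[0.57,0,1,190,0,0,0],[0.57,0,3,184,0,0,0],[0.57,0,5,180,0,0,0],[0.57,0,5,180,0,0,0]]

```text
clock: 24.05
position: [0.5227, -0.2889, 0.0275]
tool_rot: [0.465, 0.886, -0.0, 0.0]
contact_force: [0.9, -0.4, -4.3]
grip_width: 0.631
```

Run:
```python
from h import *
F=[];T=[]
for i in range(10): b=cam("side"); o=manip.get_obs();F.append(o["contact_force"]);T.append(o["ft_torque"])
F=np.array(F);T=np.array(T);print(F.mean(0),F[:,2].round(1),T.mean(0),o["clock"],o["position"],o["grip_width"])
crop(b,210,130,330,230,6,"d15.png")
```

```text
[-0.05200177 -0.0191913  -3.9714616 ] [-3.4 -4.5 -3.4 -4.1 -3.7 -4.  -4.8 -3.7 -4.1 -3.9] [-0.13387537  0.16112355 -0.00975268] 24.55 [ 0.52240029 -0.28888727  0.02718955] 0.632620289562937
```

View pics/d15.png

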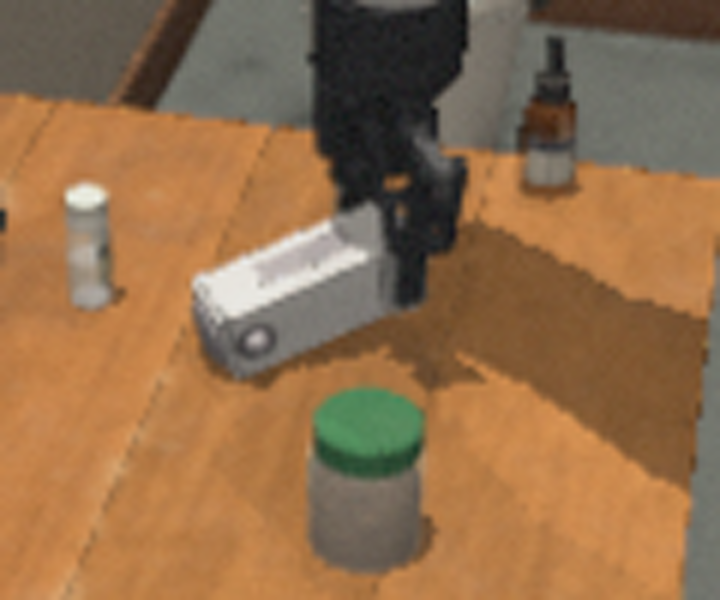

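The bar is now held by the near pair, and the moment offset is about 53 mm toward the far end. That confirms the far end is heavy and this is the right grip. Hinge friction at full grip is about 0.2 N m, so I'll see whether a slightly wider finger target lets it turn.

>>> step_arm:
  rows:
    - [[0.6,0,0,0,0,0,0],[0.61,0,0,0,0,0,0],[0.615,0,0,0,0,0,0],[0.62,0,0,0,0,0,0]]

```text
clock: 25.05
position: [0.5224, -0.2889, 0.0273]
tool_rot: [0.465, 0.885, 0.0, -0.0]
contact_force: [0.2, 0.7, -3.7]
grip_width: 0.629
```

Run:
```python
from h import *
F=[];T=[];G=[]
for i in range(5): b=cam("side"); o=manip.get_obs();F.append(o["contact_force"]);T.append(o["ft_torque"]);G.append(o["grip_width"])
print(np.mean(F,0),np.mean(T,0),np.mean(G),o["clock"],o["position"])
crop(b,210,130,330,230,6,"d16.png")
```

```text
[ 0.1415358   0.39710708 -3.95548945] [-0.10514028  0.21584168  0.01704036] 0.6309735600713184 25.3 [ 0.5224599  -0.28886661  0.02726847]
```

View pics/d16.png

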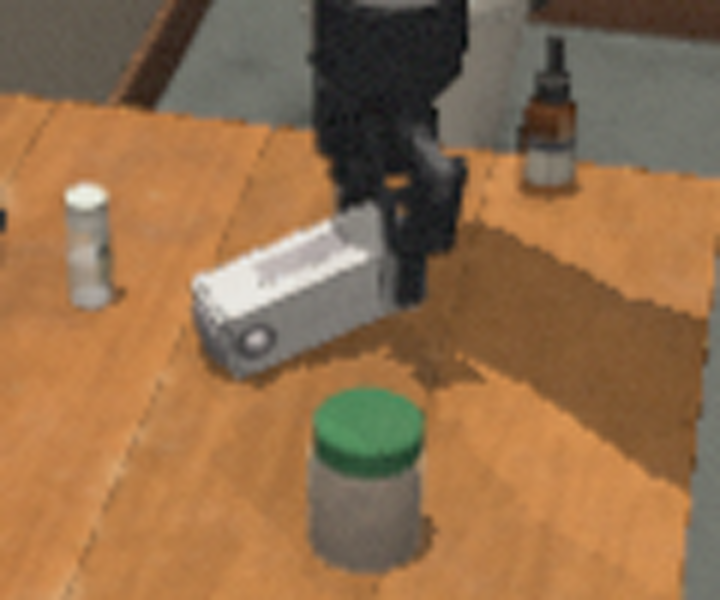

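The bar hasn't moved: heavy end by (255,340), light end in the pinch at (400,250). I'll loosen in finer steps.

>>> step_arm:
  rows:
    - [[0.625,0,0,0,0,0,0],[0.63,0,0,0,0,0,0],[0.63,0,0,0,0,0,0]]

```text
clock: 25.68
position: [0.5225, -0.2889, 0.0273]
tool_rot: [0.465, 0.885, -0.0, 0.0]
contact_force: [-0.4, 0.3, -3.1]
grip_width: 0.626
```

Run:
```python
from h import *
F=[];T=[];G=[]
for i in range(4): b=cam("side"); o=manip.get_obs();F.append(o["contact_force"]);T.append(o["ft_torque"]);G.append(o["grip_width"])
print(np.mean(F,0),np.mean(T,0),np.mean(G),o["clock"],o["position"])
crop(b,210,130,330,230,6,"d17.png")
```

```text
[ 0.11554808  0.04728889 -4.09441616] [-0.07175296  0.17258861  0.03091591] 0.6317606792857959 25.875 [ 0.52251329 -0.28888609  0.02731455]
```

>>> step_arm:
  rows:
    - [[0.635,0,0,0,0,0,0],[0.635,0,0,0,0,0,0]]

```text
clock: 26.12
position: [0.5226, -0.2889, 0.0274]
tool_rot: [0.465, 0.885, 0.0, 0.0]
contact_force: [-0.2, 0.8, -3.2]
grip_width: 0.64
```

Run:
```python
from h import *
F=[];T=[];G=[]
for i in range(4): b=cam("side"); o=manip.get_obs();F.append(o["contact_force"]);T.append(o["ft_torque"]);G.append(o["grip_width"])
print(np.mean(F,0),np.mean(T,0),np.mean(G),o["clock"],o["position"])
crop(b,210,130,330,230,6,"d17.png")
```

```text
[-0.18135367  0.53638453 -3.28914909] [-0.04826723  0.00215667 -0.00424693] 0.636799648857598 26.325 [ 0.522566   -0.28893964  0.02733342]
```

View pics/d17.png

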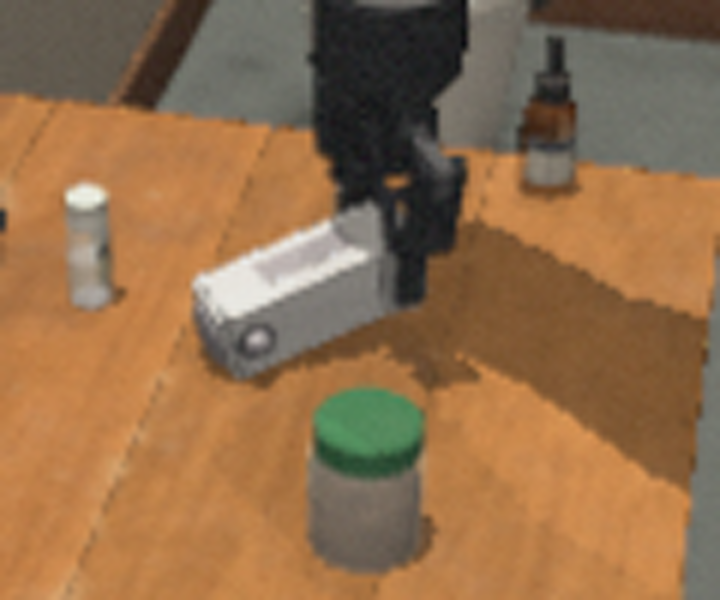

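The moment dropped to about 0.05 N m at a 0.635 target, so the hinge is now loose but still holding. I'll swing the light end up along an arc about the resting heavy end.

>>> step_arm:
  rows:
    - [[0.635,0,4,-6,0,0,0],[0.635,0,9,-12,0,0,0],[0.635,0,15,-18,0,0,0],[0.635,0,21,-24,0,0,0],[0.635,0,27,-30,0,0,0],[0.635,0,34,-36,0,0,0],[0.635,0,34,-36,0,0,0]]

```text
clock: 27.2
position: [0.5511, -0.2693, 0.0637]
tool_rot: [0.464, 0.886, 0.0, 0.0]
contact_force: [-0.2, -0.0, -2.3]
grip_width: 0.635
```

Run:
```python
from h import *
F=[];T=[];G=[]
for i in range(4): b=cam("side"); o=manip.get_obs();F.append(o["contact_force"]);T.append(o["ft_torque"]);G.append(o["grip_width"])
print(np.mean(F,0),np.mean(T,0),np.mean(G),o["clock"],o["position"])
crop(b,210,120,330,220,6,"d18.png")
```

```text
[-0.07894616 -1.19858422 -2.72718865] [-0.31150814  0.0244697  -0.05537263] 0.6363591850848943 27.4 [ 0.5503559  -0.26972803  0.06312947]
```

View pics/d18.png

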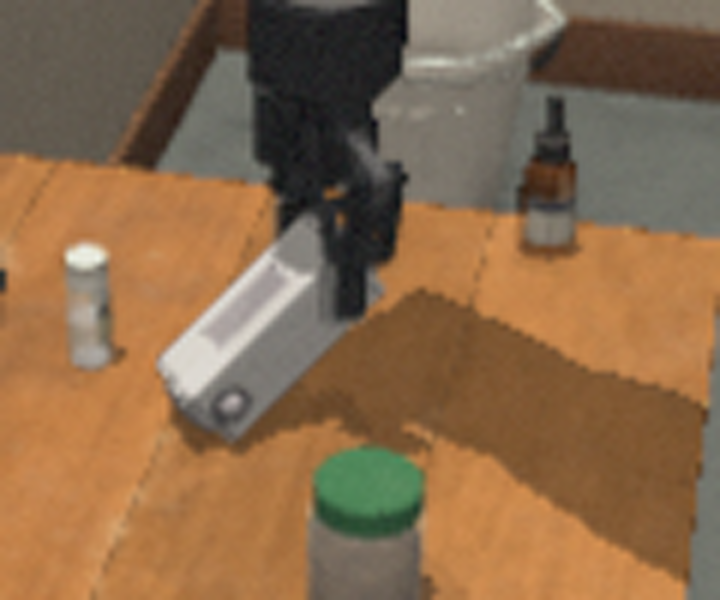

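The bar is tilted to about 50°, with the heavy end still on the table at (230,410) in the crop. I'll carry on to vertical.

>>> step_arm:
  rows:
    - [[0.635,0,6,-5,0,0,0],[0.635,0,13,-10,0,0,0],[0.635,0,21,-14,0,0,0],[0.635,0,30,-18,0,0,0],[0.635,0,38,-21,0,0,0],[0.635,0,45,-23,0,0,0],[0.635,0,45,-23,0,0,0]]

```text
clock: 28.28
position: [0.588, -0.2436, 0.0863]
tool_rot: [0.464, 0.886, 0.0, 0.0]
contact_force: [0.1, -0.3, -4.4]
grip_width: 0.638
```

Run:
```python
from h import *
F=[];T=[];G=[]
for i in range(3): b=cam("side"); o=manip.get_obs();F.append(o["contact_force"]);T.append(o["ft_torque"]);G.append(o["grip_width"])
print(np.mean(F,0),np.mean(T,0),np.mean(G),o["clock"],o["position"])
crop(b,200,110,320,210,6,"d19.png")
a=cam("scene");crop(a,220,150,350,250,6,"s19.png")
```

```text
[-0.32944641  0.06485988 -4.58094148] [-0.09613589  0.12774375 -0.00815149] 0.634939256441383 28.425 [ 0.58723892 -0.24405796  0.08608118]
```

View pics/d19.png

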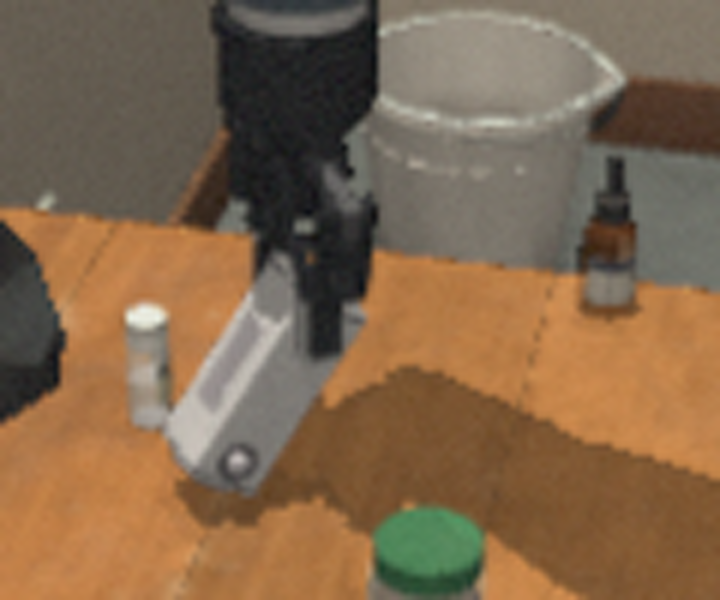

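View pics/s19.png

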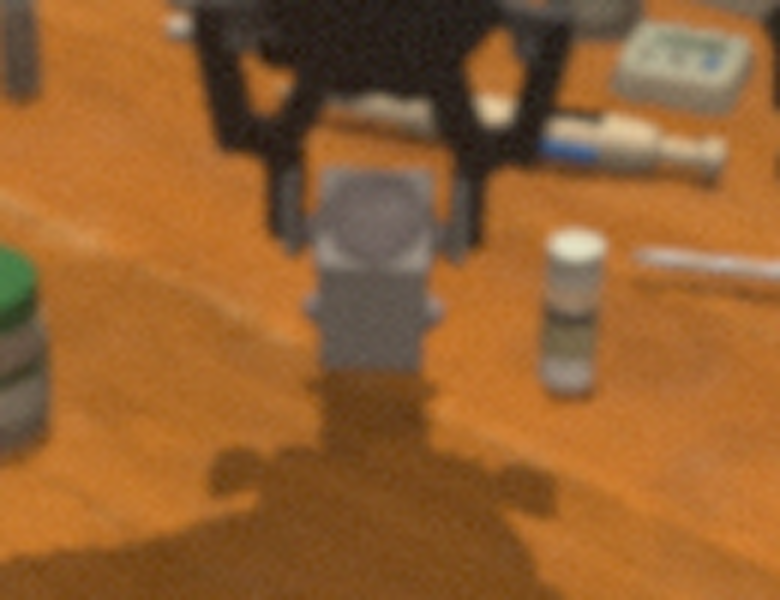

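The force is now the full weight (about 4.5 N), so the bar is in the air, sticking at about 60° (light end up, face visible at (375,215) in the scene crop). There's plenty of sliding margin, so I'll loosen slightly more.

>>> step_arm:
  rows:
    - [[0.638,0,0,0,0,0,0],[0.638,0,0,0,0,0,0]]

```text
clock: 28.72
position: [0.5873, -0.2441, 0.0862]
tool_rot: [0.465, 0.885, -0.0, -0.0]
contact_force: [-0.2, -0.9, -4.2]
grip_width: 0.637
```

Run:
```python
from h import *
F=[];T=[];G=[]
for i in range(4): b=cam("side"); o=manip.get_obs();F.append(o["contact_force"]);T.append(o["ft_torque"]);G.append(o["grip_width"])
print(np.mean(F,0),np.mean(T,0),np.mean(G),o["clock"],o["position"])
crop(b,200,110,320,210,6,"d20.png")
```

```text
[-0.15422984 -0.0925827  -3.9733709 ] [-0.0682477   0.07667082  0.00473048] 0.641878875146132 28.925 [ 0.58747303 -0.24406228  0.08628778]
```

View pics/d20.png

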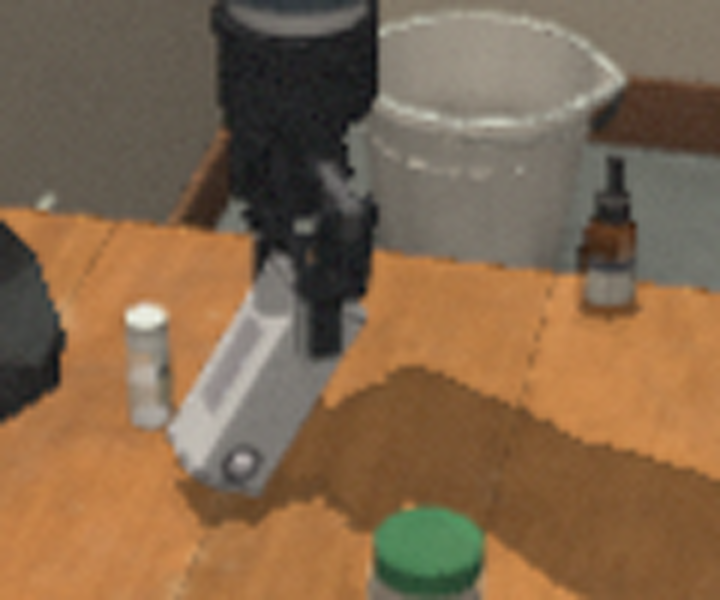

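>>> step_arm:
  rows:
    - [[0.638,0,0,-8,0,0,0],[0.641,0,0,-8,0,0,0],[0.641,0,0,-8,0,0,0]]

```text
clock: 29.3
position: [0.5875, -0.244, 0.0944]
tool_rot: [0.465, 0.885, -0.0, 0.0]
contact_force: [0.5, 0.0, -3.6]
grip_width: 0.644
```

Run:
```python
from h import *
F=[];T=[];G=[]
for i in range(4): b=cam("side"); o=manip.get_obs();F.append(o["contact_force"]);T.append(o["ft_torque"]);G.append(o["grip_width"])
print(np.mean(F,0),np.mean(T,0),np.mean(G),o["clock"],o["position"])
crop(b,200,110,320,210,6,"d21.png")
```

```text
[ 0.2430118  -0.10603017 -4.09316465] [-0.05655915  0.07821318 -0.00458408] 0.6440171472384022 29.5 [ 0.58743669 -0.24395807  0.09412939]
```

View pics/d21.png

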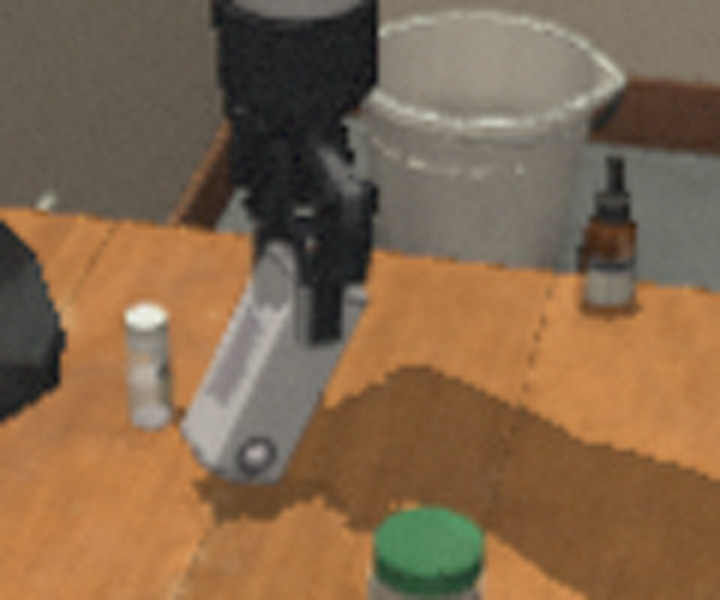

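>>> step_arm:
  rows:
    - [[0.644,0,0,-2,0,0,0],[0.646,0,0,-2,0,0,0],[0.646,0,0,-2,0,0,0]]

```text
clock: 29.88
position: [0.5875, -0.244, 0.0963]
tool_rot: [0.465, 0.885, -0.0, -0.0]
contact_force: [-0.9, 0.1, -3.6]
grip_width: 0.649
```

Run:
```python
from h import *
F=[];T=[];G=[]
for i in range(4): b=cam("side"); o=manip.get_obs();F.append(o["contact_force"]);T.append(o["ft_torque"]);G.append(o["grip_width"])
print(np.mean(F,0),np.mean(T,0),np.mean(G),o["clock"],o["position"])
crop(b,200,110,320,210,6,"d22.png")
```

```text
[ 0.25836588  0.05738505 -4.2635452 ] [-0.03437249  0.03540147 -0.00807134] 0.646950812419701 30.075 [ 0.58751348 -0.24400604  0.09626054]
```

View pics/d22.png

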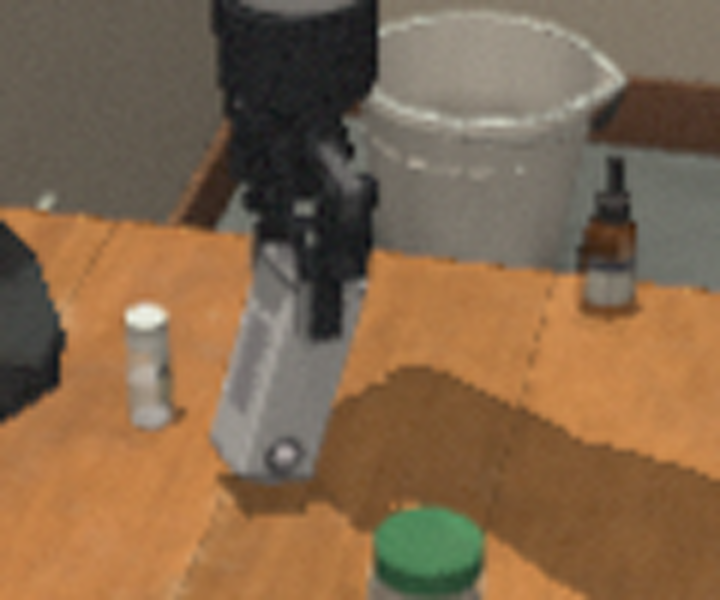

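>>> step_arm:
  rows:
    - [[0.648,0,0,0,0,0,0],[0.648,0,0,0,0,0,0]]

```text
clock: 30.32
position: [0.5875, -0.244, 0.0963]
tool_rot: [0.465, 0.885, 0.0, 0.0]
contact_force: [0.4, 0.3, -4.5]
grip_width: 0.646
```

Run:
```python
from h import *
F=[];T=[];G=[]
for i in range(5): b=cam("side"); o=manip.get_obs();F.append(o["contact_force"]);T.append(o["ft_torque"]);G.append(o["grip_width"])
print(np.mean(F,0),np.mean(T,0),np.mean(G),o["clock"],o["position"])
crop(b,200,110,320,210,6,"d23.png")
```

```text
[ 0.54729303 -0.30602849 -4.27439643] [-0.04697162  0.01936906 -0.02085316] 0.6482862146706566 30.575 [ 0.58749641 -0.24397758  0.0962865 ]
```

View pics/d23.png

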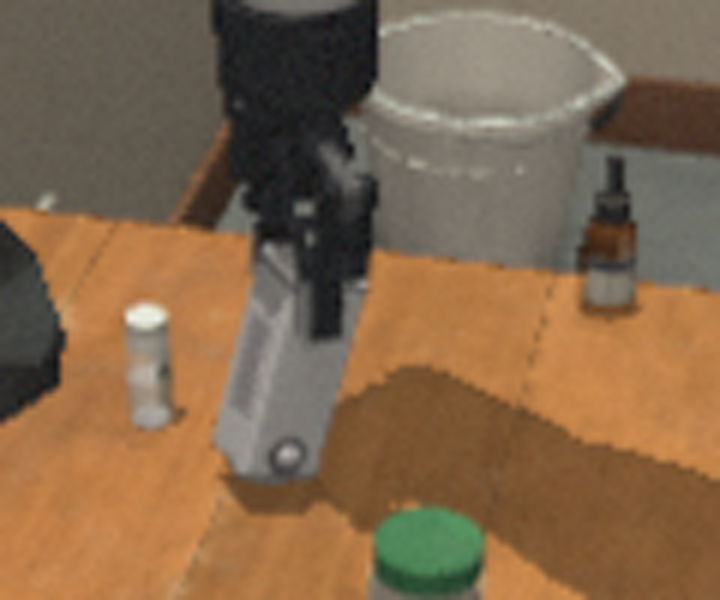

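Run:
```python
from h import *
b=cam("side")
p=np.array([.5875,-.244]);u=np.array([np.cos(np.radians(34.6)),np.sin(np.radians(34.6))]);n=np.array([-u[1],u[0]])
# face toward side camera: n side (+y). edges at n*.021, u*+-.021 ; tilt t: heavy end toward +u
for t in (0,5,8,10,12,15):
  t_=np.radians(t); ax=np.array([*(u*np.sin(t_)),-np.cos(t_)]); uu=np.array([*(u*np.cos(t_)),np.sin(t_)])
  B=np.array([*p,.113]) 
  out=[]
  for s in(.021,-.021):
    q0=proj(b,B+np.array([*n,0])*.021+uu*s+ax*.0); q1=proj(b,B+np.array([*n,0])*.021+uu*s+ax*.096)
    q0=(q0-[200,110]+.4)*6;q1=(q1-[200,110]+.4)*6; out+= [q0.round(),q1.round(),round((q1-q0)[0]/(q1-q0)[1],3)]
  print(t,out, "btn",((proj(b,B+np.array([*n,0])*.026+ax*.08)-[200,110]+.4)*6).round())
```

```text
0 [array([270., 316.]), array([271., 480.]), np.float64(0.005), array([352., 300.]), array([349., 462.]), np.float64(-0.02)] btn [314. 450.]
5 [array([270., 313.]), array([256., 480.]), np.float64(-0.089), array([351., 303.]), array([333., 468.]), np.float64(-0.111)] btn [301. 453.]
8 [array([271., 311.]), array([246., 479.]), np.float64(-0.144), array([351., 305.]), array([324., 471.]), np.float64(-0.166)] btn [293. 454.]
10 [array([271., 310.]), array([240., 479.]), np.float64(-0.18), array([351., 306.]), array([317., 473.]), np.float64(-0.201)] btn [288. 454.]
12 [array([271., 308.]), array([234., 478.]), np.float64(-0.217), array([351., 308.]), array([311., 475.]), np.float64(-0.237)] btn [283. 454.]
15 [array([272., 306.]), array([226., 476.]), np.float64(-0.271), array([350., 310.]), array([302., 476.]), np.float64(-0.291)] btn [275. 455.]
```

The button at (288,455) in the crop matches 10° off vertical. I'll tighten the grip to hold that, lift, and take out the 10° by tilting the tool 0.175 rad about the jaw axis.

Run:
```python
from h import *
p,R0,o=toolstate(); Rn=R0*R.from_rotvec([.175,0,0]); off=np.array([0,0,-.017])
for B in([.5875,-.244,.215],[.5197,-.10,.215],[.5197,.0303,.215],[.5197,.0303,.15]):
  print(rel(np.array(B)-Rn.apply(off),Rn))
```

```text
(array([  -0.,   -3., -102.]), array([ 0.175,  0.   , -0.   ]))
(array([ 157. ,   23.1, -102. ]), array([ 0.175,  0.   , -0.   ]))
(array([ 264.3,   97.1, -102. ]), array([ 0.175,  0.   , -0.   ]))
(array([264.3,  97.1, -37. ]), array([ 0.175,  0.   , -0.   ]))
```

>>> step_arm:
  rows:
    - [[0.6,0,0,0,0,0,0],[0.57,0,0,0,0,0,0],[0.57,0,0,-8,0,0,0],[0.57,0,0,-25,0.03,0,0],[0.57,0,-1,-45,0.07,0,0],[0.57,0,-2,-65,0.11,0,0],[0.57,0,-3,-82,0.15,0,0],[0.57,0,-3,-95,0.17,0,0],[0.57,0,-3,-102,0.175,0,0],[0.57,0,-3,-102,0.175,0,0]]

```text
clock: 31.88
position: [0.5852, -0.2458, 0.1988]
tool_rot: [0.463, 0.882, -0.077, -0.04]
contact_force: [0.1, 0.0, -4.5]
grip_width: 0.624
```

Run:
```python
from h import *
F=[];T=[];G=[]
for i in range(4): b=cam("side"); o=manip.get_obs();F.append(o["contact_force"]);T.append(o["ft_torque"]);G.append(o["grip_width"])
print(np.mean(F,0),np.mean(T,0),np.mean(G),o["clock"],o["position"],o["joint_positions"].round(3))
crop(b,190,70,320,190,5,"d24.png")
p,R0,o=toolstate();
for B in([.5197,-.10,.215],[.5197,.0303,.215],[.5197,.0303,.15]):print(rel(np.array(B)-R0.apply([0,0,-.017]),R0))
```

```text
[ 0.27496423 -0.22413001 -4.21804245] [ 0.14038893 -0.21948806 -0.00032968] 0.6262328088589955 32.075 [ 0.58473738 -0.24572405  0.19778439] [-0.459  0.483  0.269  1.443 -0.152 -1.057]
(array([156.9,  25.8,  -4.9]), array([0., 0., 0.]))
(array([264.1,  98.7, -17.7]), array([0., 0., 0.]))
(array([264.1, 110. ,  46.3]), array([0., 0., 0.]))
```

View pics/d24.png

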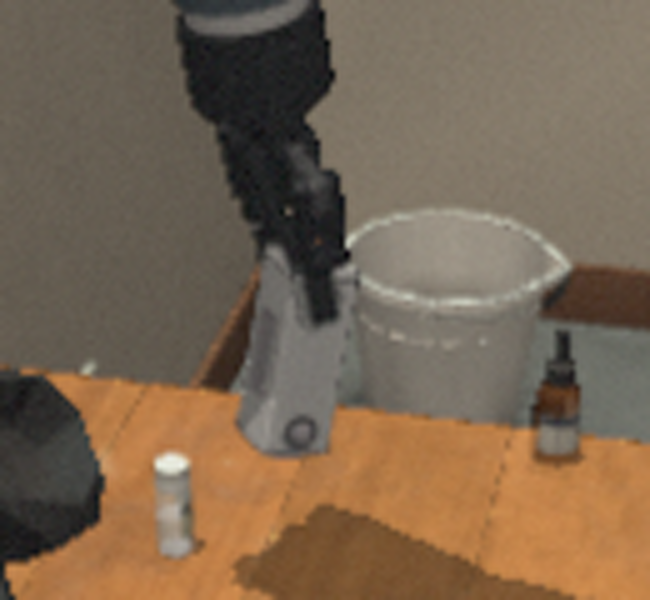

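>>> step_arm:
  rows:
    - [[0.57,10,4,-1,0,0,0],[0.57,35,13,-2,0,0,0],[0.57,70,26,-5,0,0,0],[0.57,105,39,-7,0,0,0],[0.57,140,52,-9,0,0,0],[0.57,175,65,-12,0,0,0],[0.57,210,79,-14,0,0,0],[0.57,240,90,-16,0,0,0],[0.57,256,96,-17,0,0,0],[0.57,264,99,-18,0,0,0],[0.57,264,99,-18,0,0,0]]

```text
clock: 33.45
position: [0.518, 0.0287, 0.1988]
tool_rot: [0.463, 0.882, -0.077, -0.04]
contact_force: [0.1, 0.0, -3.2]
grip_width: 0.63
```

Run:
```python
from h import *
b=cam("side");a=cam("scene");o=manip.get_obs();print(o["contact_force"],o["clock"],o["position"],o["joint_positions"].round(3),o["grip_width"])
crop(b,180,110,330,270,5,"d25.png");crop(a,130,90,260,230,5,"s25.png")
```

```text
[-0.56367263  0.15359498 -3.6099435 ] 33.55 [0.51811227 0.02799473 0.19870545] [-0.047  0.318  0.009  1.401 -0.106 -0.643] 0.6289643299226664
```

View pics/d25.png

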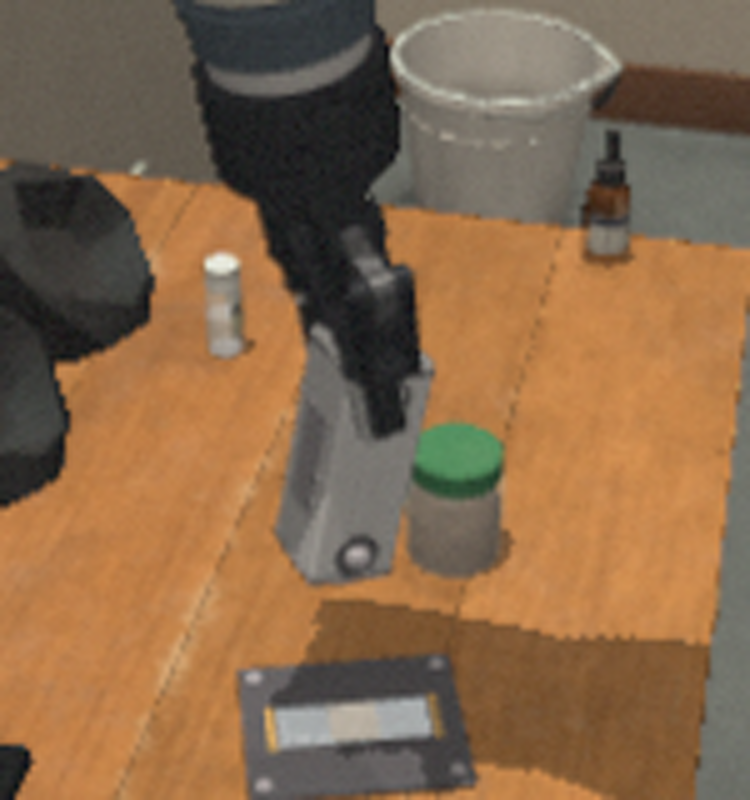

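View pics/s25.png

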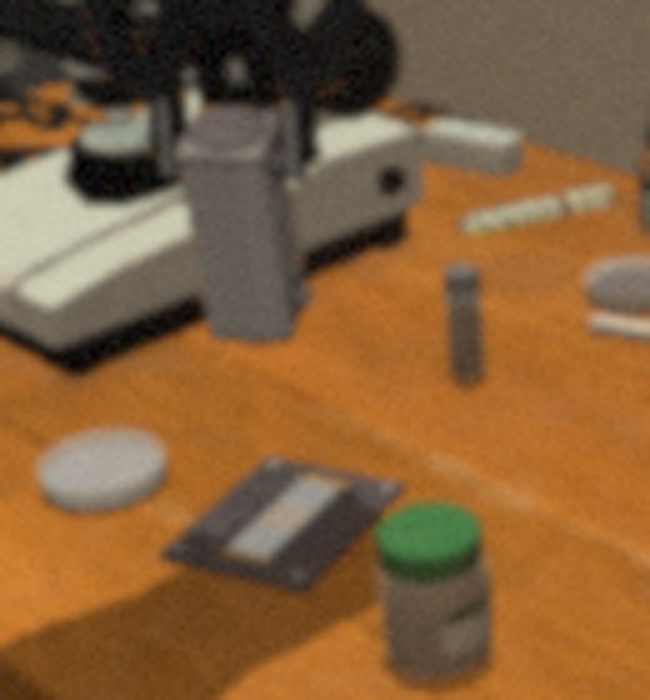

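Run:
```python
from h import *
b=cam("side");p,R0,o=toolstate();B=p+R0.apply([0,0,-.017]);n=R0.as_matrix()[:,0];u=np.cross(n,[0,0,1.]); print("B",B,"n",n.round(3),"u",u.round(3))
W=lambda x,y:(180+x/5-.4,110+y/5-.4)
def fp(x,y,h):
    d=ray(b,*W(x,y));s=(n@(B-b["C"])+h)/(n@d);q=b["C"]+s*d-B;return np.array([u@q,q[2]])*1000
print("btn",fp(357,553,.0225)); A=fp(430,390,.021);C=fp(395,572,.021);D=fp(313,583,.021);E=fp(344,382,.021)
print(A,C,D,E)
for P,Q in((A,C),(E,D)): print("tilt deg (heavy toward +u positive)",np.degrees(np.arctan2(Q[0]-P[0],P[1]-Q[1])))
q=fp(357,553,.0225);print(np.degrees(np.arctan2(q[0],-q[1])),np.linalg.norm(q)); e=C-D;print("bottom edge",np.degrees(np.arctan2(e[1],-e[0])),np.linalg.norm(e))
```

```text
B [0.52054184 0.02959427 0.21539992] n [-0.567  0.824 -0.   ] u [ 0.824  0.567 -0.   ]
btn [  6.81592235 -82.74730219]
[-26.86850372  -3.24213522] [ -12.51853894 -101.25393317] [ 27.30998269 -95.129682  ] [12.60333457 11.00540502]
tilt deg (heavy toward +u positive) 8.329527690920676
tilt deg (heavy toward +u positive) 7.8889767099926535
4.708841671871582 83.02754252419987
bottom edge -8.741645994621015 40.29662005474916
```

Run:
```python
from h import *
p,R0,o=toolstate();B0=p+R0.apply([0,0,-.017])
Rn=R0*R.from_rotvec([.14,0,0])
for B in([.5197,.0303,.2],[.5197,.0303,.135]):print(rel(np.array(B)-Rn.apply([0,0,-.017]),Rn))
```

```text
(array([ 1.1,  0. , 15. ]), array([ 0.14,  0.  , -0.  ]))
(array([ 1.1, 11.3, 79.1]), array([ 0.14,  0.  , -0.  ]))
```

>>> step_arm:
  rows:
    - [[0.57,0,0,6,0.05,0,0],[0.57,1,0,15,0.1,0,0],[0.57,1,3,30,0.14,0,0],[0.57,1,6,48,0.14,0,0],[0.57,1,9,65,0.14,0,0],[0.57,1,11,75,0.14,0,0],[0.57,1,11,79,0.14,0,0],[0.57,1,11,79,0.14,0,0],[0.57,1,11,79,0.14,0,0]]

```text
clock: 34.72
position: [0.5152, 0.0278, 0.1196]
tool_rot: [0.459, 0.875, -0.139, -0.072]
contact_force: [0.2, -0.4, -3.5]
grip_width: 0.624
```

Run:
```python
from h import *
b=cam("side");a=cam("scene");p,R0,o=toolstate();print(o["contact_force"],o["clock"],p,p+R0.apply([0,0,-.017]),o["grip_width"])
crop(b,190,150,310,280,6,"d26.png");crop(a,140,120,250,220,7,"s26.png")
```

```text
[-0.18507619  0.15285611 -4.29037245] 34.825 [0.51510583 0.02782783 0.11957077] [0.51942491 0.03082026 0.13573836] 0.625859815842332
```

View pics/d26.png

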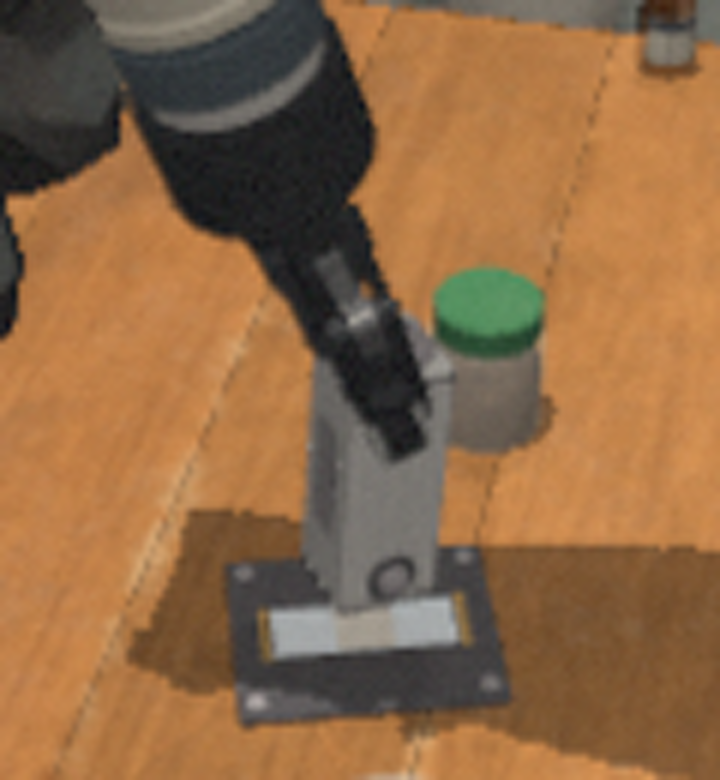

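View pics/s26.png

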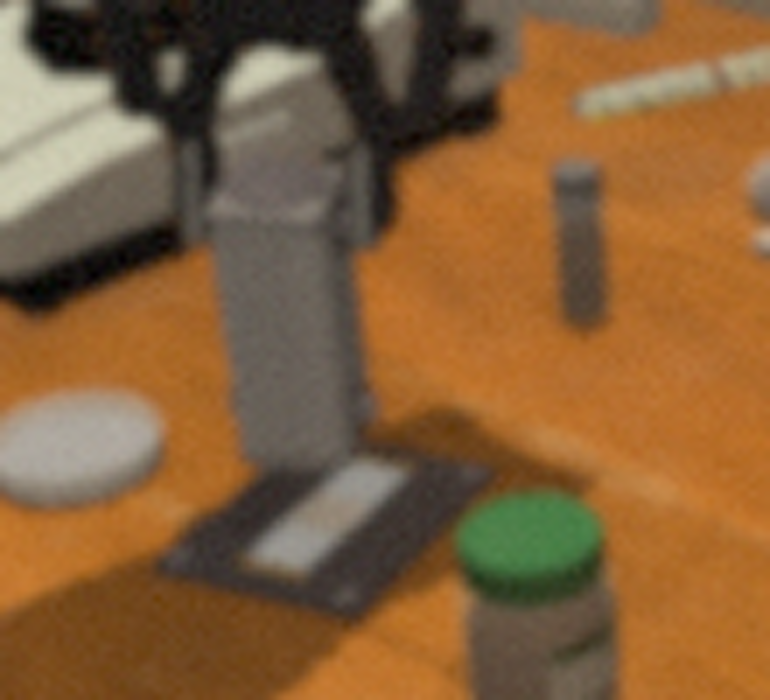

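Run:
```python
from h import *
b=cam("side");a=cam("scene");p,R0,o=toolstate();B=p+R0.apply([0,0,-.017]);n=R0.as_matrix()[:,0];u=np.cross(n,[0,0,1.])
W=lambda x,y:(190+x/6-.42,150+y/6-.42)
def fp(x,y,h):
    d=ray(b,*W(x,y));s=(n@(B-b["C"])+h)/(n@d);q=b["C"]+s*d-B;return np.array([u@q,q[2]])*1000
A=fp(449,385,.021);C=fp(436,590,.021);D=fp(335,602,.021);q=fp(392,577,.0225)
print(A,C,D,"btn",q);print(np.degrees(np.arctan2(C[0]-A[0],A[1]-C[1])),np.degrees(np.arctan2((C-D)[1],-(C-D)[0])))
# image slope expected for vertical lines
for c,off,s in((b,(190,150),6),(a,(140,120),7)):
  for P in (B+n*.021+u*-.021,B-n*.021-u*.021,B+n*.021-u*.021):
    q0=(proj(c,P)-off)*s;q1=(proj(c,P-[0,0,.095])-off)*s; print(q0.round(),q1.round(),((q1-q0)[0]/(q1-q0)[1]).round(3))
```

```text
[-25.11086571   6.13988309] [-22.49186427 -99.19543934] [ 20.83031833 -90.07062682] btn [ -2.63260666 -83.54827183]
1.424278348613872 -11.894170689621737
[436. 398.] [430. 581.] -0.031
[393. 333.] [391. 514.] -0.016
[436. 398.] [430. 581.] -0.031
[209. 228.] [245. 456.] 0.159
[323. 233.] [353. 462.] 0.132
[209. 228.] [245. 456.] 0.159
```

Run:
```python
from h import *
b=cam("side");a=cam("scene");p,R0,o=toolstate();B=p+R0.apply([0,0,-.017]);print("B",B.round(4))
c6=b["color"];s=8
im=cv2.resize(b["color"][230:275,215:285],None,fx=10,fy=10,interpolation=cv2.INTER_CUBIC);cv2.imwrite("pics/d27.png",im)
im=cv2.resize(a["color"][175:215,155:220],None,fx=10,fy=10,interpolation=cv2.INTER_CUBIC);cv2.imwrite("pics/s27.png",im)
for z in (0,):
  for c,off in((b,(215,230)),(a,(155,175))): 
    g=np.array([.5197,.0303,.005]); print("glass expected",((proj(c,g)-off+.5)*10).round())
```

```text
B [0.5193 0.0308 0.1354]
glass expected [357. 242.]
glass expected [323. 183.]
```

View pics/d27.png

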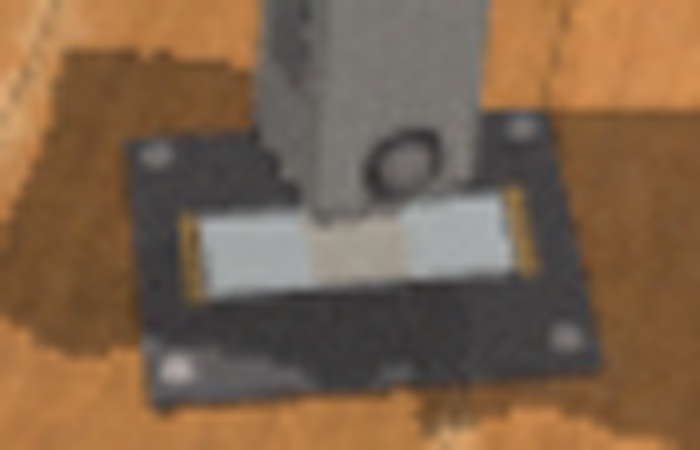

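View pics/s27.png

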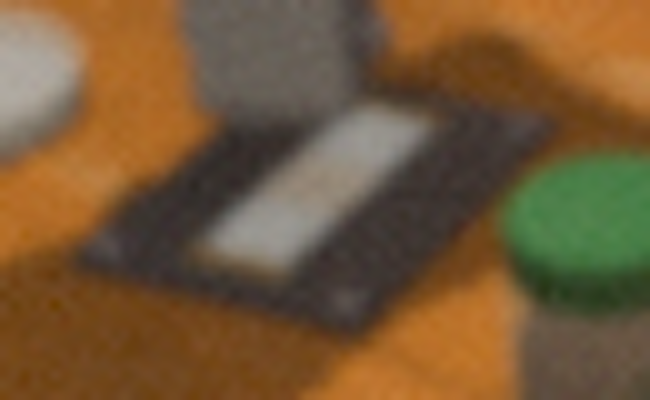

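Run:
```python
from h import *
p,R0,o=toolstate();print(o["clock"])
for d in(24,27,28,30): print(d,(R0.inv().apply([0.4,-.2,-d])).round(1))
```

```text
35.025
24 [-0.4  7.6 22.8]
27 [-0.4  8.6 25.6]
28 [-0.4  8.9 26.6]
30 [-0.4  9.5 28.5]
```

>>> step_arm:
  rows:
    - [[0.57,0,2,6,0,0,0],[0.57,0,4,12,0,0,0],[0.57,0,6,18,0,0,0],[0.57,0,7,22,0,0,0],[0.57,0,7.6,23,0,0,0],[0.57,0,7.6,23,0,0,0]]

```text
clock: 35.78
position: [0.515, 0.0279, 0.0948]
tool_rot: [0.459, 0.875, -0.139, -0.073]
contact_force: [0.5, -0.4, -4.1]
grip_width: 0.625
```

Run:
```python
from h import *
F=[]
for i in range(3): b=cam("side");F.append(manip.get_obs()["contact_force"])
a=cam("scene");p,R0,o=toolstate();print(np.mean(F,0),o["clock"],p,p+R0.apply([0,0,-.017]))
im=cv2.resize(b["color"][205:285,210:290],None,fx=8,fy=8,interpolation=cv2.INTER_CUBIC);cv2.imwrite("pics/d28.png",im)
im=cv2.resize(a["color"][145:215,150:220],None,fx=8,fy=8,interpolation=cv2.INTER_CUBIC);cv2.imwrite("pics/s28.png",im)
```

```text
[-0.54133642 -0.09049266 -4.28369282] 35.975 [0.51507458 0.0279258  0.09502032] [0.51940304 0.03091784 0.11118548]
```

View pics/d28.png

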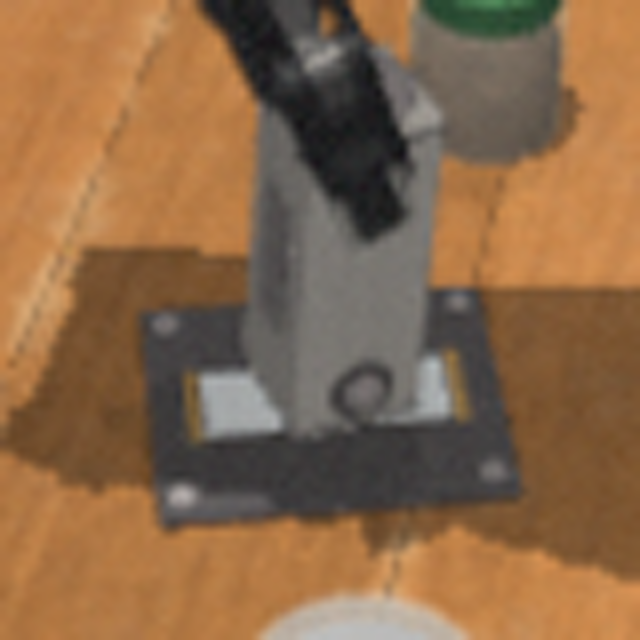

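View pics/s28.png

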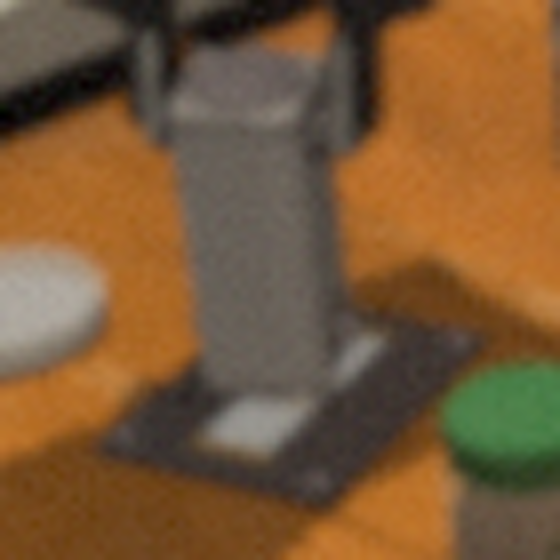

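Run:
```python
from h import *
b=cam("side");a=cam("scene");p,R0,o=toolstate();n=R0.as_matrix()[:,0];n/=np.linalg.norm(n);u=np.cross(n,[0,0,1.])
D=lambda x,y:(210+x/8-.44,205+y/8-.44); S=lambda x,y:(150+x/8-.44,145+y/8-.44)
gs=np.mean([onplane(b,*D(*q),.005) for q in((165,323),(458,300),(494,470),(183,495))],0)
ga=np.mean([onplane(a,*S(*q),.005) for q in((126,437),(458,340))],0)
z=.0152
bs=np.mean([onplane(b,*D(*q),z) for q in((300,435),(413,418))],0)-n*.021
ba=np.mean([onplane(a,*S(*q),z) for q in((205,386),(325,394))],0)+u*.021
for nm,g,w in(("side",gs,bs),("scene",ga,ba)): print(nm,"plate",g[:2].round(4),"bar",w[:2].round(4),"diff mm",((w-g)[:2]*1000).round(1),"in u,n",(1000*(w-g)@u).round(1),(1000*(w-g)@n).round(1))
# tilt: side right edge & scene left edge
B=p+R0.apply([0,0,-.017])
def fp(x,y,h):
    d=ray(b,*D(x,y));s=(n@(B-b["C"])+h)/(n@d);q=b["C"]+s*d-B;return np.array([u@q,q[2]])*1000
A=fp(437,140,.021);C=fp(417,400,.021);E=fp(298,250,.021);G=fp(295,425,.021);print("tilt u",np.degrees(np.arctan2(C[0]-A[0],A[1]-C[1])),np.degrees(np.arctan2(G[0]-E[0],E[1]-G[1])))
def fs(x,y):
    d=ray(a,*S(x,y));s=(u@(B-a["C"])-.021)/(u@d);q=a["C"]+s*d-B;return np.array([n@q,q[2]])*1000
for P,Q in(((178,130),(204,380)),((308,135),(326,390))):
    P=fs(*P);Q=fs(*Q);print("scene n tilt",P,Q,np.degrees(np.arctan2(Q[0]-P[0],P[1]-Q[1])))
```

```text
side plate [0.5195 0.0308] bar [0.517  0.0344] diff mm [-2.5  3.5] in u,n -0.1 4.3
scene plate [0.5188 0.0303] bar [0.5187 0.0352] diff mm [-0.1  4.9] in u,n 2.7 4.1
tilt u 2.0619818962883456 0.8439228720191242
scene n tilt [19.12029693  1.45960453] [ 23.80989998 -92.11426208] 2.8690686082743384
scene n tilt [-23.32217809   1.78994879] [-18.04979016 -93.32204324] 3.172856708028985
```

Both cameras put the base 4.2 mm off the glass along the jaw axis, with a 3° lean that way. I'll correct it by rotating the tool -0.052 rad about the horizontal axis through the bar.

Run:
```python
from h import *
p,R0,o=toolstate();n=R0.as_matrix()[:,0];u=np.cross(n,[0,0,1.]);B=p+R0.apply([0,0,-.017])
Rn=R.from_rotvec(-.052*u)*R0
for dz in(0,-2,-3,-4,-5,-6):
  Bt=B-u*.001+np.array([0,0,dz/1000]); print(dz,rel(Bt-Rn.apply([0,0,-.017]),Rn))
```

```text
0 (array([-0.8, -1. ,  0.3]), array([ 0.    , -0.0494,  0.0161]))
-2 (array([-0.8, -0.3,  2.2]), array([ 0.    , -0.0494,  0.0161]))
-3 (array([-0.8, -0. ,  3.1]), array([ 0.    , -0.0494,  0.0161]))
-4 (array([-0.8,  0.3,  4.1]), array([ 0.    , -0.0494,  0.0161]))
-5 (array([-0.8,  0.6,  5. ]), array([ 0.    , -0.0494,  0.0161]))
-6 (array([-0.8,  0.9,  6. ]), array([ 0.    , -0.0494,  0.0161]))
```

>>> step_arm:
  rows:
    - [[0.57,-0.8,-1,0.3,0,-0.025,0.008],[0.57,-0.8,-1,0.3,0,-0.049,0.016],[0.57,-0.8,-1,0.3,0,-0.049,0.016]]

```text
clock: 36.45
position: [0.5142, 0.0271, 0.095]
tool_rot: [0.462, 0.872, -0.151, -0.05]
contact_force: [0.6, 0.5, -4.3]
grip_width: 0.629
```

Run:
```python
from h import *
b=cam("side");a=cam("scene");p,R0,o=toolstate();print(o["contact_force"],o["clock"],p,p+R0.apply([0,0,-.017]))
im=cv2.resize(b["color"][205:285,210:290],None,fx=8,fy=8,interpolation=cv2.INTER_CUBIC);cv2.imwrite("pics/d29.png",im)
im=cv2.resize(a["color"][145:215,150:220],None,fx=8,fy=8,interpolation=cv2.INTER_CUBIC);cv2.imwrite("pics/s29.png",im)
```

```text
[-0.39432016  0.19465924 -3.22056861] 36.55 [0.51448257 0.02688694 0.09496588] [0.518341   0.03056481 0.11110855]
```

View pics/d29.png

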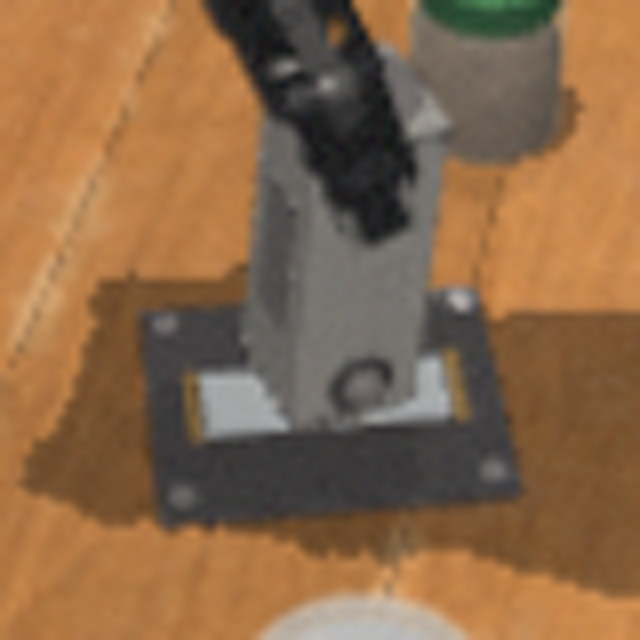

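View pics/s29.png

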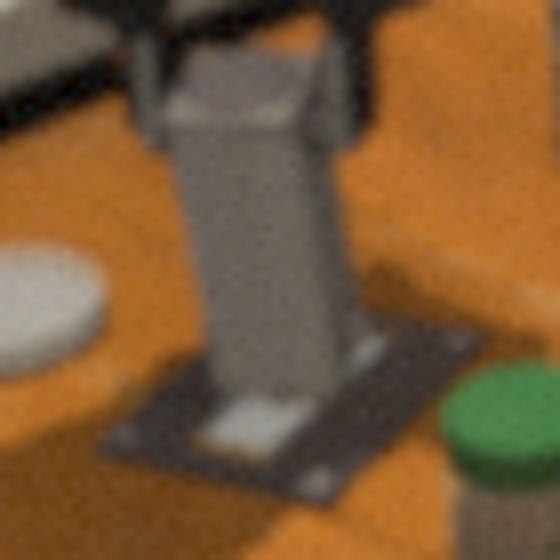

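Run:
```python
from h import *
b=cam("side");a=cam("scene");p,R0,o=toolstate();n=R0.as_matrix()[:,0];n[2]=0;n/=np.linalg.norm(n);u=np.cross(n,[0,0,1.]);B=p+R0.apply([0,0,-.017])
D=lambda x,y:(210+x/8-.44,205+y/8-.44); S=lambda x,y:(150+x/8-.44,145+y/8-.44)
gs=np.mean([onplane(b,*D(*q),.005) for q in((165,323),(460,299),(494,470),(183,495))],0)
ga=np.mean([onplane(a,*S(*q),.005) for q in((126,437),(458,340))],0)
z=.0152
bs=np.mean([onplane(b,*D(*q),z) for q in((298,426),(412,404))],0)-n*.021
ba=np.mean([onplane(a,*S(*q),z) for q in((216,388),(340,396))],0)+u*.021
for nm,g,w in(("side",gs,bs),("scene",ga,ba)): print(nm,"plate",g[:2].round(4),"bar",w[:2].round(4),"diff mm",((w-g)[:2]*1000).round(1),"in u,n",(1000*(w-g)@u).round(1),(1000*(w-g)@n).round(1))
def fp(x,y,h):
    d=ray(b,*D(x,y));s=(n@(B-b["C"])+h)/(n@d);q=b["C"]+s*d-B;return np.array([u@q,q[2]])*1000
A=fp(441,145,.021);C=fp(414,390,.021);print("tilt u",np.degrees(np.arctan2(C[0]-A[0],A[1]-C[1])))
def fs(x,y):
    d=ray(a,*S(x,y));s=(u@(B-a["C"])-.021)/(u@d);q=a["C"]+s*d-B;return np.array([n@q,q[2]])*1000
for P,Q in(((178,135),(213,380)),((306,135),(340,390))):
    P=fs(*P);Q=fs(*Q);print("scene n tilt",P,Q,np.degrees(np.arctan2(Q[0]-P[0],P[1]-Q[1])))
for d in(2,3,4,5): print(d,R0.inv().apply([0,0,-d]).round(1), R0.inv().apply(-u*2).round(1))
```

```text
side plate [0.5193 0.0307] bar [0.5184 0.0298] diff mm [-0.9 -0.9] in u,n -1.3 -0.2
scene plate [0.5188 0.0303] bar [0.5208 0.0309] diff mm [1.9 0.6] in u,n 1.9 -0.6
tilt u 3.6543191622221873
scene n tilt [18.91030396  0.34841265] [ 20.17867266 -91.11386404] 0.7945080483173746
scene n tilt [-23.08310178   2.42635488] [-23.30868698 -92.20674442] -0.1365807034989131
2 [0.1 0.6 1.9] [-0.  -1.9  0.6]
3 [0.2 0.9 2.8] [-0.  -1.9  0.6]
4 [0.2 1.2 3.8] [-0.  -1.9  0.6]
5 [0.3 1.5 4.7] [-0.  -1.9  0.6]
```

The base is now within about 1 mm of the glass centre, with about 2° of lean left along the bar's swing direction. I'll trim that and lower to contact.

>>> step_arm:
  rows:
    - [[0.57,0,1.5,0.3,0.015,0,0],[0.57,0,2.8,0.6,0.03,0,0],[0.57,0.1,3.1,1.3,0.03,0,0],[0.57,0.1,3.3,1.9,0.03,0,0],[0.57,0.1,3.4,2.4,0.03,0,0],[0.57,0.1,3.4,2.4,0.03,0,0]]

```text
clock: 37.4
position: [0.5167, 0.0279, 0.0924]
tool_rot: [0.462, 0.87, -0.164, -0.057]
contact_force: [-0.6, -0.2, 4.8]
grip_width: 0.623
```

Run:
```python
from h import *
F=[]
for i in range(5): b=cam("side");F.append(manip.get_obs()["contact_force"])
p,R0,o=toolstate();print(np.mean(F,0),o["clock"],p,p+R0.apply([0,0,-.017]))
```

```text
[-1.06599421  0.20606506  5.32187315] 37.65 [0.51672445 0.02787556 0.09234605] [0.52097135 0.03182527 0.10832615]
```

It has touched down and is pressing at about 9 N net. I'll ease off a little and check the pose.

>>> step_arm:
  rows:
    - [[0.57,0,-0.15,-0.5,0,0,0],[0.57,0,-0.15,-0.5,0,0,0]]

```text
clock: 37.9
position: [0.5168, 0.0279, 0.0924]
tool_rot: [0.462, 0.87, -0.164, -0.057]
contact_force: [-0.1, 0.4, 4.0]
grip_width: 0.631
```

Run:
```python
from h import *
F=[]
for i in range(3): b=cam("side");F.append(manip.get_obs()["contact_force"])
a=cam("scene");p,R0,o=toolstate();print(np.mean(F,0),o["clock"],p,p+R0.apply([0,0,-.017]))
im=cv2.resize(b["color"][205:285,210:290],None,fx=8,fy=8,interpolation=cv2.INTER_CUBIC);cv2.imwrite("pics/d30.png",im)
im=cv2.resize(a["color"][145:215,150:220],None,fx=8,fy=8,interpolation=cv2.INTER_CUBIC);cv2.imwrite("pics/s30.png",im)
```

```text
[-0.6170908  -0.41075707  4.62788195] 38.1 [0.51677538 0.02796688 0.0923623 ] [0.52103088 0.03191637 0.10834017]
```

View pics/d30.png

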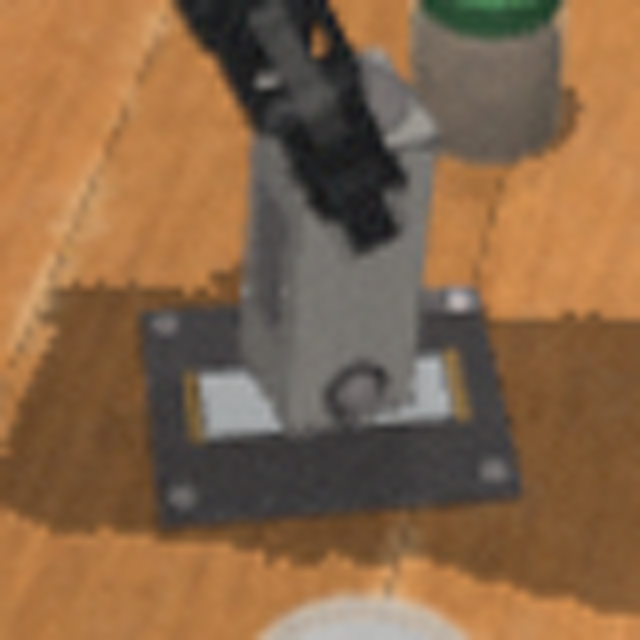

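View pics/s30.png

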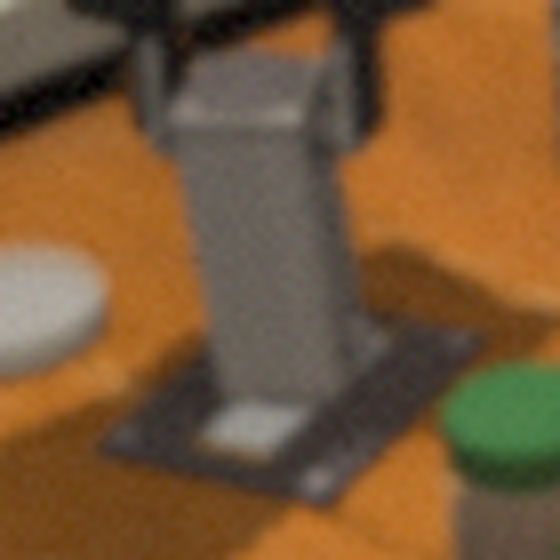

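```bash
cat > m.py <<'E'
from h import *
def meas(sc,ss,se,z=.0125,off=.017):
    b=cam("side");a=cam("scene");p,R0,o=toolstate();n=R0.as_matrix()[:,0].copy();n[2]=0;n/=np.linalg.norm(n);u=np.cross(n,[0,0,1.]);B=p+R0.apply([0,0,-off])
    D=lambda x,y:(210+x/8-.44,205+y/8-.44); S=lambda x,y:(150+x/8-.44,145+y/8-.44)
    gs=np.mean([onplane(b,*D(*q),.005) for q in((165,323),(460,299),(494,470),(183,495))],0)
    ga=np.mean([onplane(a,*S(*q),.005) for q in((126,437),(458,340))],0)
    bs=np.mean([onplane(b,*D(*q),z) for q in sc],0)-n*.021
    ba=np.mean([onplane(a,*S(*q),z) for q in ss],0)+u*.021
    for nm,g,w in(("side",gs,bs),("scene",ga,ba)): print(nm,"diff mm xy",((w-g)[:2]*1000).round(1),"u,n",(1000*(w-g)@u).round(1),(1000*(w-g)@n).round(1))
    def fp(x,y,h):
        d=ray(b,*D(x,y));s=(n@(B-b["C"])+h)/(n@d);q=b["C"]+s*d-B;return np.array([u@q,q[2]])*1000
    def fs(x,y):
        d=ray(a,*S(x,y));s=(u@(B-a["C"])-.021)/(u@d);q=a["C"]+s*d-B;return np.array([n@q,q[2]])*1000
    for k,P,Q in se:
        f=fs if k=="n" else (lambda x,y:fp(x,y,.021)); P=f(*P);Q=f(*Q);print("tilt",k,P.round(1),Q.round(1),np.degrees(np.arctan2(Q[0]-P[0],P[1]-Q[1])).round(2))
    print(o["clock"])
E
python3 - <<'E'
from m import *
meas([(291,434),(411,408)],[(218,392),(342,400)],[("u",(434,150),(413,395)),("u",(300,260),(290,420)),("n",(180,140),(216,385)),("n",(308,140),(343,390))])
E
```

```text
side diff mm xy [ 0.3 -0.8] u,n -0.2 -0.8
scene diff mm xy [3.3 1.7] u,n 3.7 -0.5
tilt u [-26.4   5.3] [-22.2 -91.5] 2.52
tilt u [ 14.6 -23.3] [ 17.9 -87. ] 2.92
tilt n [19.9 -0.3] [ 20.8 -92.3] 0.56
tilt n [-22.3   1.8] [-23.1 -91.4] -0.51
38.2
```

>>> step_arm:
  rows:
    - [[0.6,0,-0.3,-0.7,0,0,0],[0.62,0,-0.3,-0.7,0,0,0],[0.635,0,-0.3,-0.7,0,0,0],[0.64,0,-0.3,-0.7,0,0,0],[0.645,0,-0.3,-0.7,0,0,0],[0.648,0,-0.3,-0.7,0,0,0],[0.65,0,-0.3,-0.7,0,0,0]]

```text
clock: 39.08
position: [0.5166, 0.0281, 0.0927]
tool_rot: [0.462, 0.87, -0.164, -0.057]
contact_force: [0.5, -0.1, -4.4]
grip_width: 0.649
```

Run:
```python
from h import *
F=[]
for i in range(3): b=cam("side");F.append(manip.get_obs()["contact_force"])
a=cam("scene");p,R0,o=toolstate();print(np.mean(F,0),o["clock"],p,o["grip_width"])
im=cv2.resize(b["color"][205:285,210:290],None,fx=8,fy=8,interpolation=cv2.INTER_CUBIC);cv2.imwrite("pics/d31.png",im)
im=cv2.resize(a["color"][145:215,150:220],None,fx=8,fy=8,interpolation=cv2.INTER_CUBIC);cv2.imwrite("pics/s31.png",im)
```

```text
[-0.18560667  0.20827486 -4.39436236] 39.275 [0.51657651 0.02807611 0.09279653] 0.6510469859352678
```

View pics/d31.png

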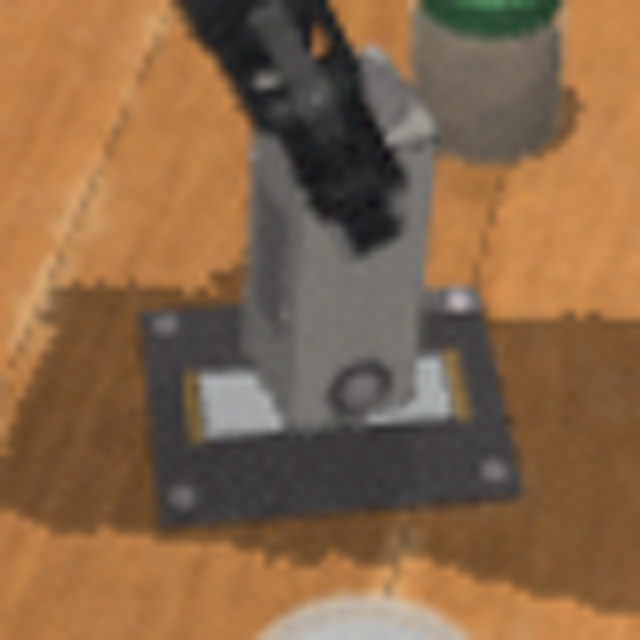

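View pics/s31.png

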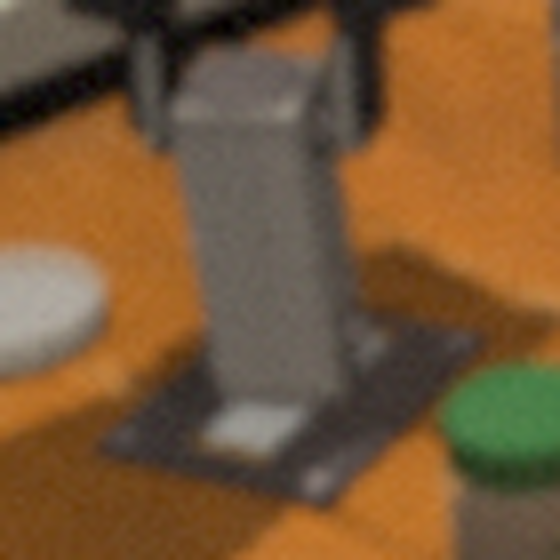

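The bar hangs just off the glass again (full weight, loose hinge). I'll check plumb and centring.

Run:
```python
from m import *
meas([(294,430),(413,404)],[(218,390),(342,398)],[("u",(435,150),(415,395)),("u",(300,260),(292,420)),("n",(180,140),(216,385)),("n",(308,140),(343,390))],z=.0128)
p,R0,o=toolstate();n=R0.as_matrix()[:,0].copy();n[2]=0;n/=np.linalg.norm(n);u=np.cross(n,[0,0,1.])
for d in(1,2,3): print(d,R0.inv().apply(np.array([0,0,-d])-u*1).round(2))
```

```text
side diff mm xy [-0.2 -2.3] u,n -1.4 -1.8
scene diff mm xy [3.8 2.3] u,n 4.4 -0.3
tilt u [-26.6   5. ] [-22.7 -91.9] 2.31
tilt u [ 14.8 -23.5] [ 17.4 -87.5] 2.34
tilt n [19.7 -0.7] [ 20.6 -92.7] 0.56
tilt n [-22.5   1.4] [-23.3 -91.8] -0.51
39.375
1 [ 0.05 -0.6   1.28]
2 [ 0.1  -0.27  2.22]
3 [0.15 0.07 3.16]
```

>>> step_arm:
  rows:
    - [[0.65,0.7,-0.9,0.3,0,0,0],[0.65,0.7,-0.6,1,0,0,0],[0.65,0.7,-0.5,1.5,0,0,0],[0.65,0.7,-0.5,1.5,0,0,0]]

```text
clock: 39.88
position: [0.5155, 0.028, 0.092]
tool_rot: [0.462, 0.87, -0.164, -0.057]
contact_force: [-1.2, 1.6, 4.4]
grip_width: 0.654
```

Run:
```python
from h import *
F=[]
for i in range(3): b=cam("side");F.append(manip.get_obs()["contact_force"])
p,R0,o=toolstate();print(np.mean(F,0),o["clock"],p,o["grip_width"])
```

```text
[-0.55219489  0.3178768   5.15209431] 40.025 [0.51549404 0.02801248 0.09194521] 0.6538715039662183
```

>>> step_arm:
  rows:
    - [[0.65,0,-0.2,-0.5,0,0,0],[0.655,0,-0.2,-0.5,0,0,0],[0.66,0,-0.2,-0.5,0,0,0],[0.665,0,-0.2,-0.5,0,0,0],[0.67,0,-0.2,-0.5,0,0,0],[0.68,0,-0.2,-0.5,0,0,0],[0.69,0,-0.2,-0.5,0,0,0],[0.7,0,-0.2,-0.5,0,0,0]]

```text
clock: 41.02
position: [0.5155, 0.028, 0.0921]
tool_rot: [0.462, 0.87, -0.164, -0.057]
contact_force: [0.4, 0.7, 0.1]
grip_width: 0.699
```

Run:
```python
from h import *
F=[]
for i in range(3): b=cam("side");F.append(manip.get_obs()["contact_force"])
a=cam("scene");p,R0,o=toolstate();print(np.array(F).round(1),o["clock"],p,o["grip_width"])
im=cv2.resize(b["color"][205:285,210:290],None,fx=8,fy=8,interpolation=cv2.INTER_CUBIC);cv2.imwrite("pics/d32.png",im)
im=cv2.resize(a["color"][145:215,150:220],None,fx=8,fy=8,interpolation=cv2.INTER_CUBIC);cv2.imwrite("pics/s32.png",im)
```

```text
[[-0.5  0.8  0.2]
 [ 0.1 -0.5  0.4]
 [-0.   0.5  0.4]] 41.225 [0.51542166 0.02804206 0.09206843] 0.70641094014072
```

View pics/d32.png

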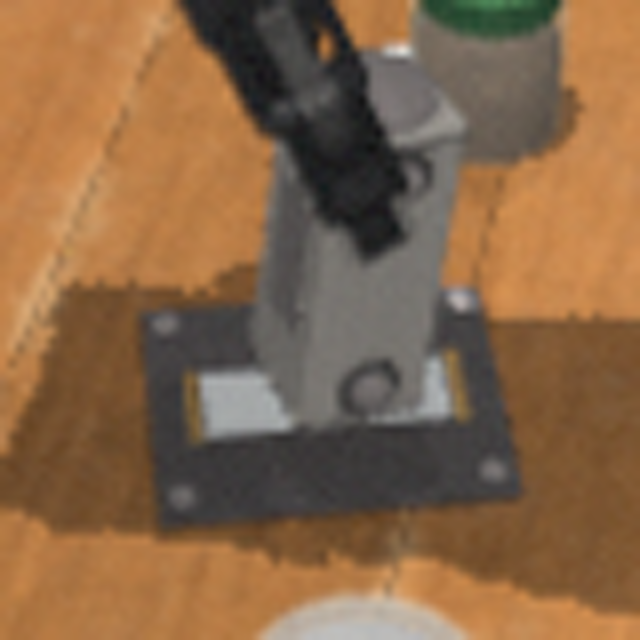

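View pics/s32.png

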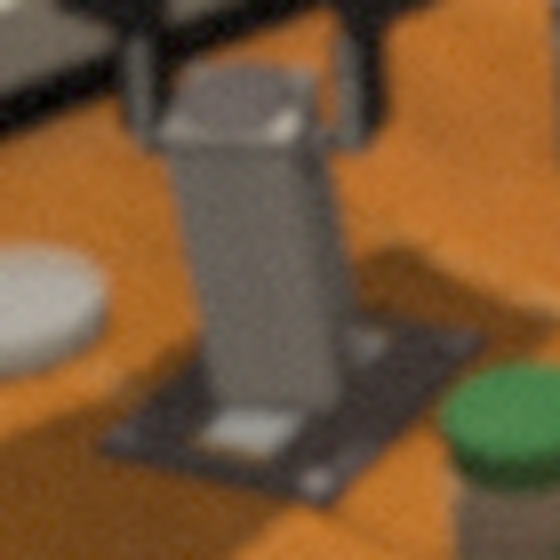

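The bar is free (force near 0) and its top has leaned toward the robot: the top corner is now at (465,125), up from (437,125). I'll see whether it rocks back.

Run:
```python
from h import *
for i in range(4): b=cam("side")
ims=[b]; 
p,R0,o=toolstate();print(o["clock"],o["contact_force"])
im=cv2.resize(b["color"][205:285,210:290],None,fx=8,fy=8,interpolation=cv2.INTER_CUBIC);cv2.imwrite("pics/d33.png",im)
```

```text
41.425 [ 0.71049543 -0.71310028  0.32700624]
```

View pics/d33.png

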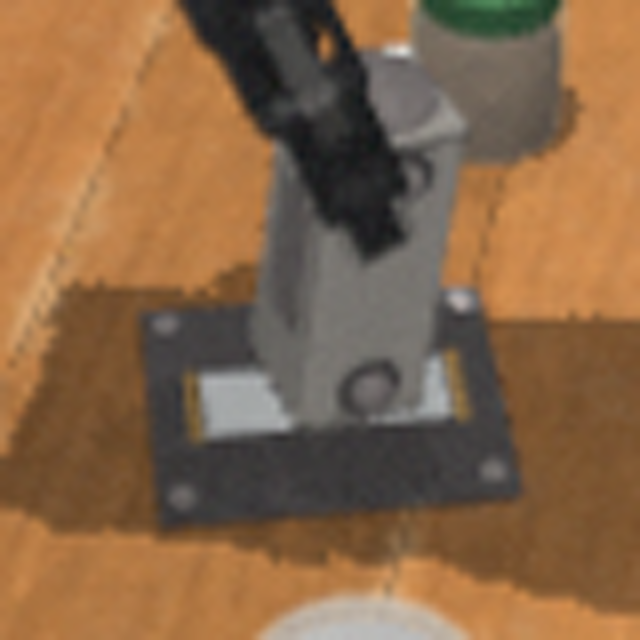

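It is still leaning about 5°, and nothing on that side supports it, so a pad must be holding it by friction. I'll open fully and watch.

>>> step_arm:
  rows:
    - [[0.74,0,0,0,0,0,0],[0.78,0,0,0,0,0,0],[0.82,0,0,0,0,0,0],[0.86,0,0,0,0,0,0]]

```text
clock: 41.92
position: [0.5154, 0.028, 0.092]
tool_rot: [0.462, 0.87, -0.164, -0.057]
contact_force: [0.4, 0.8, 0.5]
grip_width: 0.86
```

Run:
```python
from h import *
b=cam("side");a=cam("scene");p,R0,o=toolstate();print(o["clock"],o["contact_force"],o["grip_width"])
im1=cv2.resize(b["color"][205:285,210:290],None,fx=5,fy=5,interpolation=cv2.INTER_CUBIC)
im2=cv2.resize(a["color"][140:220,145:225],None,fx=5,fy=5,interpolation=cv2.INTER_CUBIC);cv2.imwrite("pics/c34.png",np.hstack([im1,im2[:400,:400]]))
```

```text
42.025 [-0.8924685  -0.87325651 -0.10083292] 0.8621778962355537
```

View pics/c34.png

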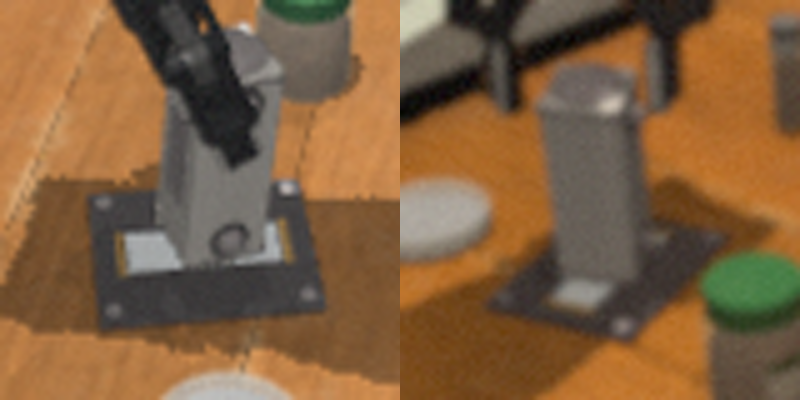

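With the fingers wide, the bar stands near upright on the glass in both views. I'll open fully, back away along the tool axis and let it settle.

>>> step_arm:
  rows:
    - [[1,0,0,0,0,0,0],[1,0,0,0,0,0,0],[1,0,0,0,0,0,0],[1,0,0,-8,0,0,0],[1,0,0,-20,0,0,0],[1,0,0,-40,0,0,0],[1,0,0,-60,0,0,0],[1,0,0,-85,0,0,0],[1,0,0,-105,0,0,0],[1,0,0,-120,0,0,0]]

```text
clock: 43.28
position: [0.546, 0.0563, 0.2066]
tool_rot: [0.462, 0.87, -0.163, -0.057]
contact_force: [0.5, 0.4, 0.5]
grip_width: 0.998
```

Run:
```python
from h import *
b=cam("side");a=cam("scene");p,R0,o=toolstate();print(o["clock"],o["contact_force"],p)
cv2.imwrite("pics/d35.png",cv2.resize(b["color"][205:285,210:290],None,fx=8,fy=8,interpolation=cv2.INTER_CUBIC))
cv2.imwrite("pics/s35.png",cv2.resize(a["color"][145:215,150:220],None,fx=8,fy=8,interpolation=cv2.INTER_CUBIC))
```

```text
43.375 [-0.93501944 -0.41096308  0.69269915] [0.54643532 0.05635407 0.20676088]
```

View pics/d35.png

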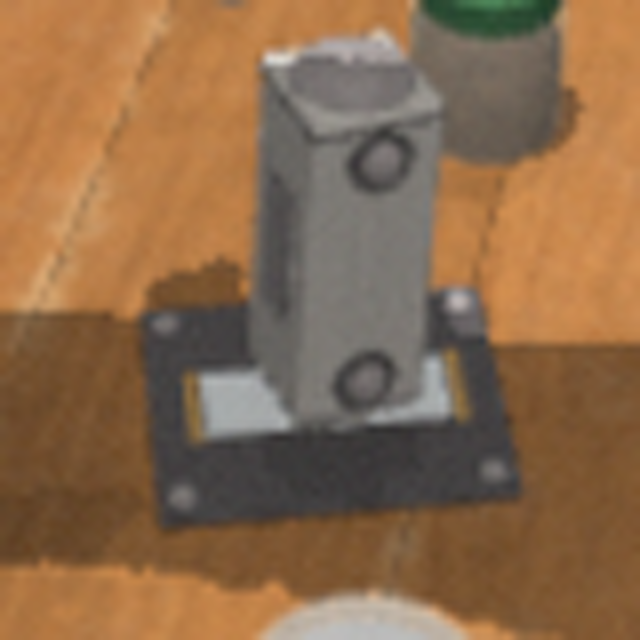

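View pics/s35.png

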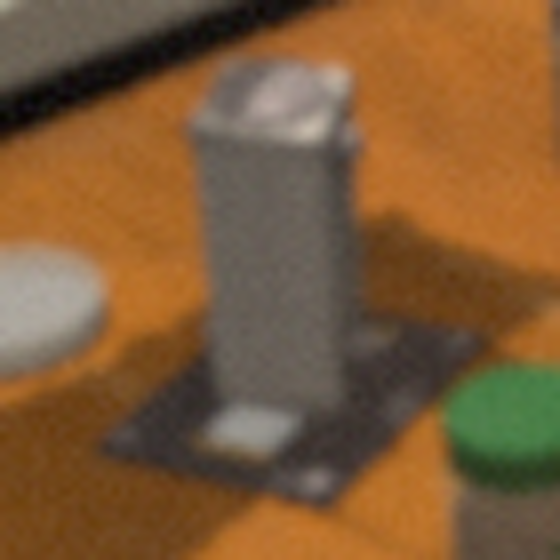

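The weight stands on its own. I'll move clear with the tool upright and look down with the wrist camera.

Run:
```python
from h import *
p,R0,o=toolstate()
a=np.radians(124.6);X=np.array([np.cos(a),np.sin(a),0]);Z=np.array([0,0,-1.]);Rt=R.from_matrix(np.c_[X,np.cross(Z,X),Z])
print(o["joint_positions"].round(2));print((R0.inv().apply([0,0,60])).round(1))
print(rel([.46,-.01,.28],Rt))
```

```text
[ 0.07  0.46  0.21  1.6  -0.22 -0.5 ]
[ -3.2 -20.1 -56.4]
(array([  -9.4, -127. ,  -32.1]), array([-0.3421,  0.0528, -0.0085]))
```

>>> step_arm:
  rows:
    - [[1,-1,-8,-25,0,0,0],[1,-3,-18,-50,-0.04,0.01,0],[1,-3,-30,-58,-0.1,0.02,0],[1,-4,-50,-55,-0.17,0.03,0],[1,-6,-75,-50,-0.24,0.04,0],[1,-8,-100,-42,-0.3,0.05,-0.01],[1,-9,-120,-35,-0.34,0.05,-0.01],[1,-9,-127,-32,-0.34,0.05,-0.01],[1,-9,-127,-32,-0.34,0.05,-0.01],[1,-9,-127,-32,-0.34,0.05,-0.01]]

```text
clock: 44.62
position: [0.4596, -0.0099, 0.2783]
tool_rot: [0.464, 0.886, -0.002, -0.001]
contact_force: [0.1, 0.5, -0.6]
grip_width: 0.999
```

Run:
```python
from h import *
w=cam("wrist");p,R0,o=toolstate();print(o["clock"],o["contact_force"],p)
cv2.imwrite("pics/w36.png",w["color"]);print(proj(w,[.519,.0305,.005]),proj(w,[.519,.0305,.13]))
```

```text
44.675 [-0.29901904 -0.41775347 -0.20275126] [ 0.45965818 -0.0097807   0.27807469]
[253.23193794 206.5775791 ] [253.2691932  245.65352654]
```

View pics/w36.png

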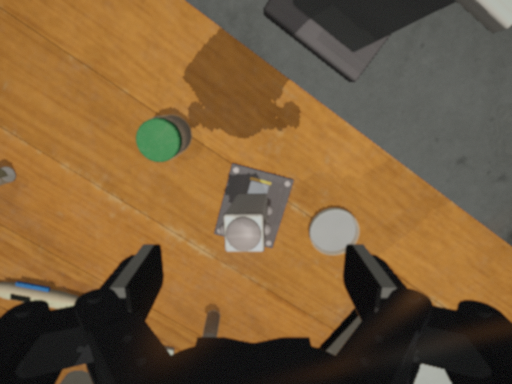

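Run:
```python
from h import *
w=cam("wrist");crop(w,205,150,305,265,6,"w37.png")
b=cam("side");a=cam("scene");print(manip.get_obs()["clock"])
cv2.imwrite("pics/d37.png",cv2.resize(b["color"][205:285,210:290],None,fx=8,fy=8,interpolation=cv2.INTER_CUBIC))
cv2.imwrite("pics/s37.png",cv2.resize(a["color"][145:215,150:220],None,fx=8,fy=8,interpolation=cv2.INTER_CUBIC))
```

```text
44.825
```

View pics/w37.png

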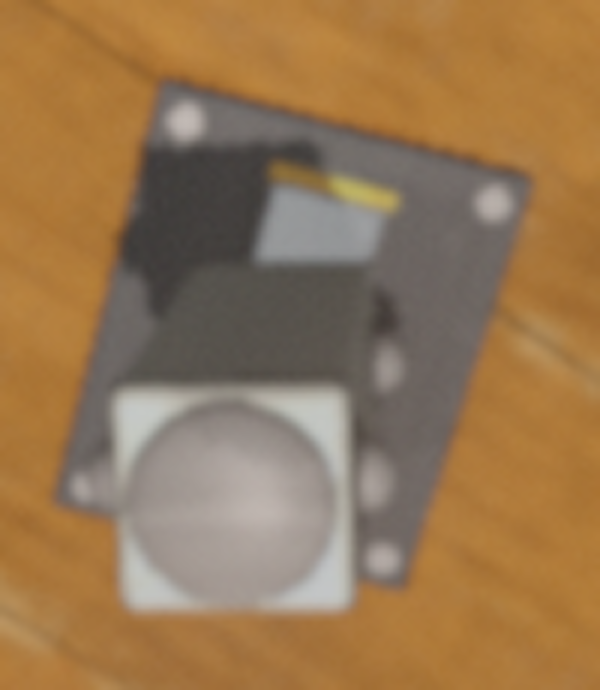

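View pics/d37.png

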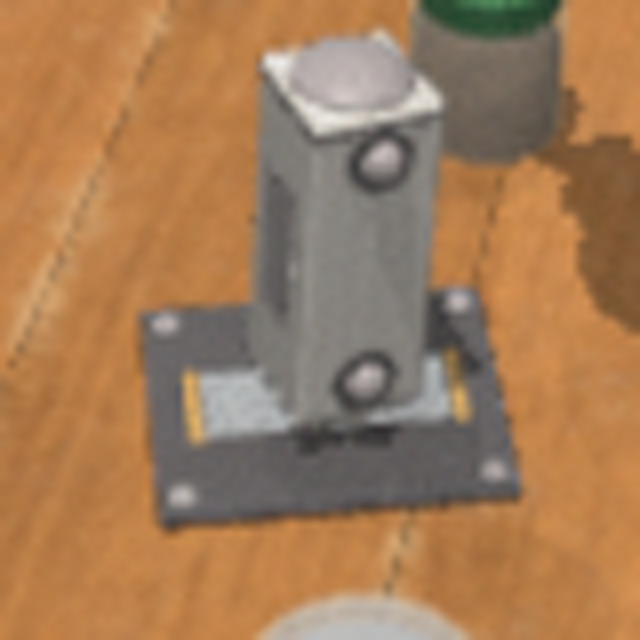

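View pics/s37.png

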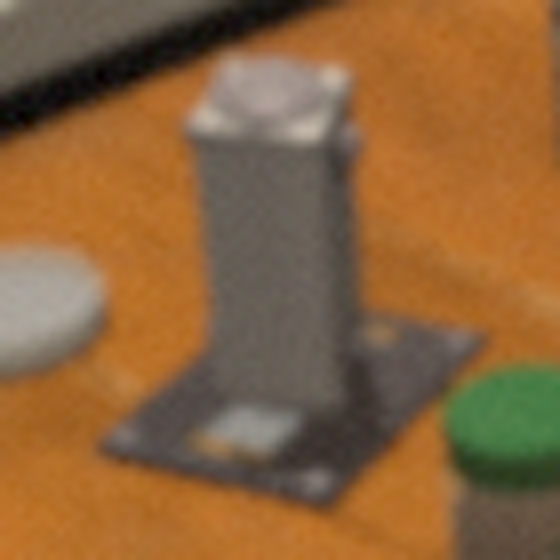

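Run:
```python
from h import *
w=cam("wrist");b=cam("side");a=cam("scene")
W=lambda x,y:(205+x/6-.42,150+y/6-.42)
D=lambda x,y:(210+x/8-.44,205+y/8-.44); S=lambda x,y:(150+x/8-.44,145+y/8-.44)
g=np.mean([onplane(w,*W(*q),.005) for q in((186,122),(492,203),(82,488),(383,560))],0)
t=np.mean([onplane(w,*W(*q),.1237) for q in((115,388),(350,385),(355,608),(125,610))],0)
L=[onplane(w,*W(*q),.0117) for q in((200,265),(370,263))];v=L[1]-L[0];v/=np.linalg.norm(v);u=np.array([-v[1],v[0],0]); 
if u[0]<0:u=-u
ba=np.mean(L,0)+u*.021
print("wrist plate",g,"top-plate mm",((t-g)*1000).round(1)[:2],"base-plate",((ba-g)*1000).round(1)[:2],np.linalg.norm(L[1]-L[0]))
gs=np.mean([onplane(b,*D(*q),.005) for q in((165,323),(460,300),(494,470),(183,496))],0)
ts=np.mean([onplane(b,*D(*q),.1237) for q in((265,62),(390,38),(440,102),(315,136))],0)
ga=np.mean([onplane(a,*S(*q),.005) for q in((126,437),(458,340))],0)
ta=np.mean([onplane(a,*S(*q),.1237) for q in((215,62),(350,72),(325,138),(188,132))],0)
print("side top-plate",((ts-gs)*1000).round(1)[:2],"scene",((ta-ga)*1000).round(1)[:2])
print(manip.get_obs()["clock"])
```

```text
wrist plate [0.52078488 0.03020744 0.005     ] top-plate mm [ -6.2 -14.3] base-plate [-1.9 -1. ] 0.039385955121165904
side top-plate [-5.4 -8.4] scene [ -8.8 -20. ]
44.975
```

The wrist view puts the top 14-15 mm off the plate centre while the base is within about 2 mm, so the bar is leaning about 7°. I'll watch whether it is still rocking.

Run:
```python
from h import *
ref=None
for i in range(14):
    w=cam("wrist"); t=manip.get_obs()["clock"]
    g=cv2.cvtColor(w["color"],cv2.COLOR_BGR2GRAY).astype(np.float32)
    patch=g[205:260,215:275]
    if ref is None: ref=patch
    sh,r=cv2.phaseCorrelate(ref,patch,cv2.createHanningWindow((60,55),cv2.CV_32F)); print(round(t,2),np.round(sh,2),round(r,2))
cv2.imwrite("pics/w38.png",cv2.resize(w["color"][150:265,205:305],None,fx=6,fy=6,interpolation=cv2.INTER_CUBIC))
```

```text
45.02 [0. 0.] 1.0
45.08 [0.02 0.04] 0.89
45.12 [-0.18  0.39] 0.86
45.17 [0.01 0.3 ] 0.9
45.23 [-0.07  0.33] 0.93
45.27 [-0.06  0.25] 0.9
45.33 [0.   0.34] 0.92
45.38 [-0.03  0.34] 0.95
45.42 [0.04 0.44] 0.89
45.48 [-0.02  0.16] 0.89
45.52 [0.03 0.16] 0.9
45.58 [0.07 0.19] 0.96
45.62 [-0.08  0.16] 0.87
45.67 [0.  0.5] 0.88
```

The bar is static (shifts under 0.5 px), leaning about 7° toward -y on its dome. I have 26 s left, so I'll straighten it: straddle the top pair with a vertical tool, close to barely touching, centre it, then open evenly.

Run:
```python
from h import *
p,R0,o=toolstate();M=R0.as_matrix();n=M[:,0];u=M[:,1];print(o["clock"],p,n.round(3),u.round(3))
T0=np.array([.519,.0293,.0907])
for nm,T in(("appr",T0-n*.003-u*.008),("n0",T0-u*.008),("up",T0)): print(nm,rel(T,R.from_quat(R0.as_quat())))
a=np.radians(124.6);X=np.array([np.cos(a),np.sin(a),0]);Z=np.array([0,0,-1.]);print(rel(T0,R.from_matrix(np.c_[X,np.cross(Z,X),Z])))
```

```text
45.675 [ 0.45900731 -0.01015409  0.27828119] [-0.569  0.822 -0.001] [ 0.822  0.569 -0.005]
appr (array([ -4.5,  64.7, 187.2]), array([0., 0., 0.]))
n0 (array([ -1.5,  64.7, 187.2]), array([0., 0., 0.]))
up (array([ -1.5,  72.7, 187.2]), array([0., 0., 0.]))
(array([ -1.5,  72.7, 187.2]), array([-0.0049,  0.0008,  0.0014]))
```

>>> step_arm:
  rows:
    - [[1,-2,25,15,0,0,0],[1,-4,50,50,0,0,0],[1,-4.5,64.7,90,0,0,0],[1,-4.5,64.7,120,0,0,0],[1,-4.5,64.7,145,0,0,0],[1,-4.5,64.7,165,0,0,0],[1,-4.5,64.7,180,0,0,0],[1,-4.5,64.7,187,0,0,0],[0.92,-4.5,64.7,187,0,0,0],[0.86,-4.5,64.7,187,0,0,0],[0.82,-4.5,64.7,187,0,0,0]]

```text
clock: 47.05
position: [0.5145, 0.0223, 0.0916]
tool_rot: [0.464, 0.886, -0.002, -0.0]
contact_force: [-0.9, -0.6, -0.6]
grip_width: 0.821
```

Run:
```python
from h import *
b=cam("side");a=cam("scene");p,R0,o=toolstate();print(o["clock"],o["contact_force"],o["grip_width"],p)
im1=cv2.resize(b["color"][205:285,210:290],None,fx=5,fy=5,interpolation=cv2.INTER_CUBIC)
im2=cv2.resize(a["color"][140:220,145:225],None,fx=5,fy=5,interpolation=cv2.INTER_CUBIC);cv2.imwrite("pics/c39.png",np.hstack([im1,im2[:400,:400]]))
```

```text
47.15 [-0.33761854  0.65186163  0.54418776] 0.8182754617903034 [0.51431217 0.02228701 0.09133056]
```

View pics/c39.png

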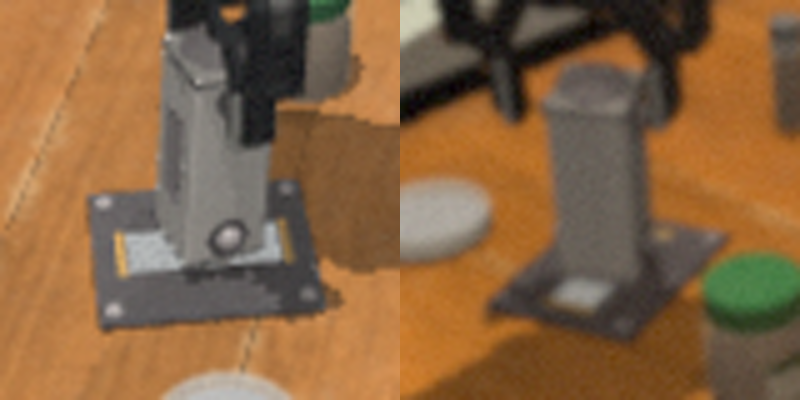

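The button peeks out at (237,112), left of the finger, so the lean is almost all along the jaw axis, toward the right-hand finger in the scene view. I'll recentre the pads and close to just short of a pinch.

>>> step_arm:
  rows:
    - [[0.82,0,4,0,0,0,0],[0.82,0,8,0,0,0,0],[0.8,1,8,0,0,0,0],[0.78,2,8,0,0,0,0],[0.76,3,8,0,0,0,0],[0.74,3,8,0,0,0,0],[0.72,3,8,0,0,0,0],[0.7,3,8,0,0,0,0],[0.685,3,8,0,0,0,0],[0.67,3,8,0,0,0,0],[0.665,3,8,0,0,0,0]]

```text
clock: 48.52
position: [0.5191, 0.0293, 0.091]
tool_rot: [0.464, 0.886, -0.002, -0.001]
contact_force: [0.8, 0.2, 0.8]
grip_width: 0.668
```

Run:
```python
from h import *
b=cam("side");a=cam("scene");p,R0,o=toolstate();print(o["clock"],o["contact_force"],o["grip_width"],p)
im1=cv2.resize(b["color"][205:285,210:290],None,fx=5,fy=5,interpolation=cv2.INTER_CUBIC)
im2=cv2.resize(a["color"][140:220,145:225],None,fx=5,fy=5,interpolation=cv2.INTER_CUBIC);cv2.imwrite("pics/c40.png",np.hstack([im1,im2[:400,:400]]))
```

```text
48.625 [0.30460195 0.83330959 1.55924508] 0.6637381593307335 [0.51905827 0.02930193 0.09101438]
```

View pics/c40.png

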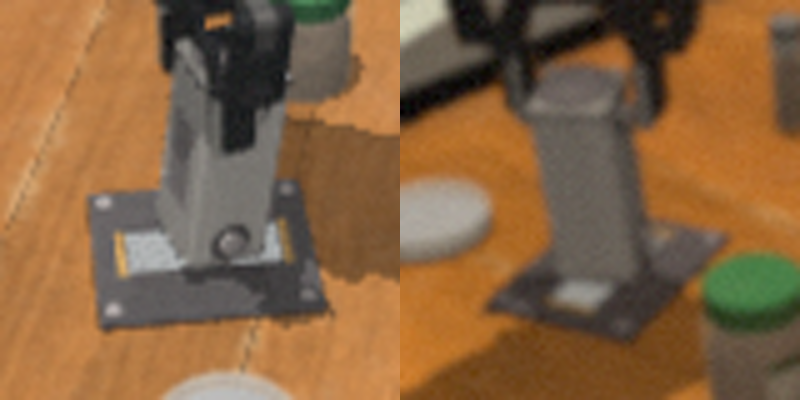

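Run:
```python
from h import *
b=cam("side");a=cam("scene");
cv2.imwrite("pics/d41.png",cv2.resize(b["color"][210:270,225:275],None,fx=12,fy=12,interpolation=cv2.INTER_CUBIC)[:600])
cv2.imwrite("pics/s41.png",cv2.resize(a["color"][150:205,160:205],None,fx=11,fy=11,interpolation=cv2.INTER_CUBIC)[:600])
p=np.array([.5195,.0295]);u=np.array([.822,.569]);n=np.array([-.569,.822])
for nm,c,off,s,es in(("side",b,(225,210),12,((1,-1),(1,1))),("scene",a,(160,150),11,((1,-1),(-1,-1)))):
  for en,eu in es:
    for tu,tn in((0,0),(3,0),(0,3)):
      P=p+n*.021*en+u*.021*eu; d=(u*np.tan(np.radians(tu))+n*np.tan(np.radians(tn)))*.09
      q0=(proj(c,[*(P-d),.107])-off+.5)*s;q1=(proj(c,[*P,.017])-off+.5)*s;print(nm,en,eu,"base lean u,n",tu,tn,q0.round(),q1.round(),round((q1-q0)[0]/(q1-q0)[1],3))
```

```text
side 1 -1 base lean u,n 0 0 [455. 192.] [445. 527.] -0.031
side 1 -1 base lean u,n 3 0 [478. 186.] [445. 527.] -0.097
side 1 -1 base lean u,n 0 3 [445. 177.] [445. 527.] -0.002
side 1 1 base lean u,n 0 0 [250. 246.] [252. 583.] 0.004
side 1 1 base lean u,n 3 0 [274. 240.] [252. 583.] -0.064
side 1 1 base lean u,n 0 3 [241. 231.] [252. 583.] 0.03
scene 1 -1 base lean u,n 0 0 [135. 147.] [188. 478.] 0.158
scene 1 -1 base lean u,n 3 0 [129. 157.] [188. 478.] 0.183
scene 1 -1 base lean u,n 0 3 [155. 148.] [188. 478.] 0.099
scene -1 -1 base lean u,n 0 0 [312. 156.] [355. 487.] 0.131
scene -1 -1 base lean u,n 3 0 [306. 165.] [355. 487.] 0.153
scene -1 -1 base lean u,n 0 3 [332. 156.] [355. 487.] 0.071
```

View pics/d41.png

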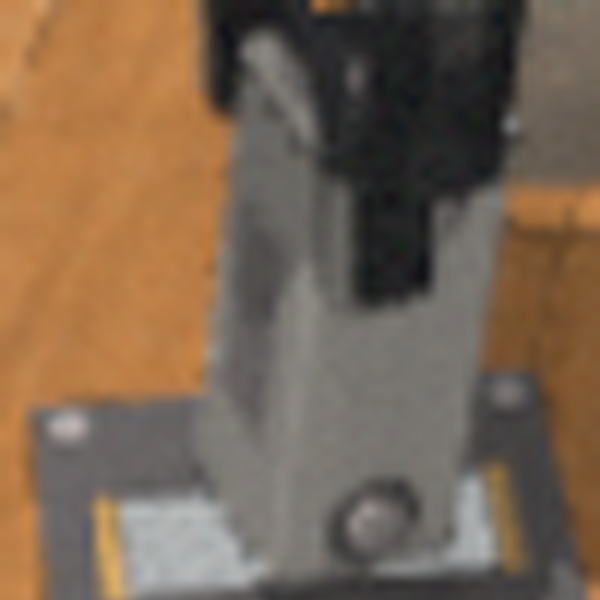

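View pics/s41.png

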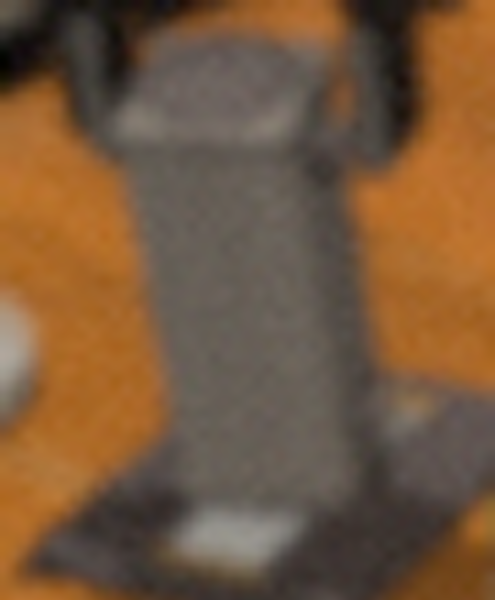

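The jaw-axis lean is fixed (about 0.6°). Both edges in the side crop show a remaining 4.5° lean of the top toward the robot, so I'll take a light hinge pinch and carry the top 7.5 mm forward.

>>> step_arm:
  rows:
    - [[0.655,0,0,0,0,0,0],[0.648,0,0,0,0,0,0],[0.646,0,0,0,0,0,0],[0.646,0,1.5,0,0,0,0],[0.646,0,3,-0.2,0,0,0],[0.646,0,4.5,-0.2,0,0,0],[0.646,0,6,-0.3,0,0,0],[0.646,0,7.5,-0.3,0,0,0],[0.646,0,7.5,-0.3,0,0,0]]

```text
clock: 49.85
position: [0.5254, 0.0336, 0.0915]
tool_rot: [0.464, 0.886, -0.002, -0.0]
contact_force: [-0.0, 0.1, 6.2]
grip_width: 0.649
```

Run:
```python
from h import *
b=cam("side");a=cam("scene");p,R0,o=toolstate();print(o["clock"],o["contact_force"],o["grip_width"],p)
cv2.imwrite("pics/c42.png",np.hstack([cv2.resize(b["color"][210:270,225:275],None,fx=8,fy=8,interpolation=cv2.INTER_CUBIC)[:440],cv2.resize(a["color"][150:205,160:205],None,fx=8,fy=8,interpolation=cv2.INTER_CUBIC)[:440]]))
```

```text
49.95 [ 0.21486717 -1.12720977  6.13590787] 0.6526515176493253 [0.52541403 0.03357091 0.09154437]
```

View pics/c42.png

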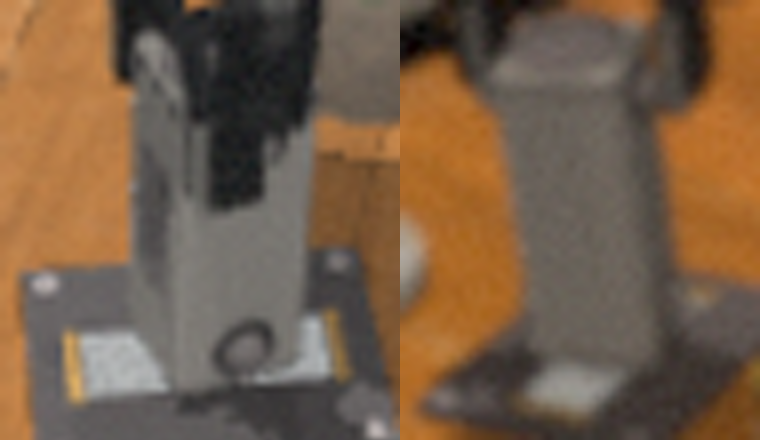

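Along the swing direction only about 1° of lean remains. I'll measure the edge slopes properly with line fits before deciding on the jaw axis.

```bash
cat > edges.py <<'E'
from h import *
def slope(c,c0,c1,r0,r1,side):
    sat=cv2.GaussianBlur(cv2.cvtColor(c["color"],cv2.COLOR_BGR2HSV),(3,3),0)[...,1].astype(float);P=[]
    for r in range(r0,r1):
        row=sat[r,c0:c1]; lo,hi=row.min(),row.max(); th=(lo+hi)/2
        idx=np.where((row[:-1]-th)*(row[1:]-th)<0)[0]
        if len(idx)==0 or hi-lo<50: continue
        i=idx[0] if side=="first" else idx[-1]; P.append((c0+i+(th-row[i])/(row[i+1]-row[i]),r))
    P=np.array(P,np.float32)
    if len(P)<5: return None
    vx,vy,x,y=cv2.fitLine(P,cv2.DIST_HUBER,0,.01,.01).ravel(); return round(float(vx/vy),3),len(P),P[[0,-1]].round(1).tolist()
def run():
    b=cam("side");a=cam("scene")
    print("side right edge (vertical -0.031, -0.022/deg base u, +.01/deg n)",slope(b,255,270,224,242,"first"))
    print("scene left edge (vertical .158, +.008/deg u, -.0197/deg base n)",slope(a,166,182,165,186,"last"), slope(a,166,182,165,186,"first"))
    print(manip.get_obs()["clock"])
E
python3 -c "
from edges import *
run()"
```

```text
side right edge (vertical -0.031, -0.022/deg base u, +.01/deg n) (-0.059, 18, [[263.70001220703125, 224.0], [263.5, 241.0]])
scene left edge (vertical .158, +.008/deg u, -.0197/deg base n) (0.152, 21, [[171.89999389648438, 165.0], [175.0, 185.0]]) (0.152, 21, [[171.89999389648438, 165.0], [175.0, 185.0]])
50.05
```

The line fits give about 1.3° and 0.8°. I'll nudge 1.5 mm more, relieve the down-force, then open slowly and evenly.

>>> step_arm:
  rows:
    - [[0.646,0,1,-0.5,0,0,0],[0.646,0,1.5,-1,0,0,0],[0.648,0,1.5,-1.3,0,0,0],[0.65,0,1.5,-1.3,0,0,0]]

```text
clock: 50.55
position: [0.5261, 0.0345, 0.0921]
tool_rot: [0.464, 0.886, -0.003, -0.001]
contact_force: [-0.2, -1.0, -3.2]
grip_width: 0.651
```

```bash
python3 -c "
from edges import *
run();o=manip.get_obs();print(o['contact_force'],o['grip_width'])"
```

```text
side right edge (vertical -0.031, -0.022/deg base u, +.01/deg n) (-0.041, 18, [[263.5, 224.0], [263.70001220703125, 241.0]])
scene left edge (vertical .158, +.008/deg u, -.0197/deg base n) (0.152, 20, [[172.10000610351562, 166.0], [175.0, 185.0]]) (0.152, 20, [[172.10000610351562, 166.0], [175.0, 185.0]])
50.65
[ 0.52837745  0.04257161 -3.58080509] 0.6483066824900894
```

>>> step_arm:
  rows:
    - [[0.65,0,0,0.4,0,0,0],[0.652,0,0,0.4,0,0,0],[0.655,0,0,0.4,0,0,0],[0.658,0,0,0.4,0,0,0],[0.661,0,0,0.4,0,0,0],[0.665,0,0,0.4,0,0,0],[0.67,0,0,0.4,0,0,0]]

```text
clock: 51.52
position: [0.5266, 0.0344, 0.0923]
tool_rot: [0.464, 0.886, -0.002, -0.001]
contact_force: [-0.1, -0.6, 0.5]
grip_width: 0.672
```

```bash
python3 -c "
from edges import *
run();o=manip.get_obs();print(o['contact_force'],o['grip_width'])"
```

```text
side right edge (vertical -0.031, -0.022/deg base u, +.01/deg n) (-0.049, 18, [[263.70001220703125, 224.0], [263.6000061035156, 241.0]])
scene left edge (vertical .158, +.008/deg u, -.0197/deg base n) (0.165, 21, [[171.89999389648438, 165.0], [175.0, 185.0]]) (0.165, 21, [[171.89999389648438, 165.0], [175.0, 185.0]])
51.625
[-0.2206734  -0.44403515 -0.97195879] 0.6713847507581727
```

Released and still upright: lean under 1° on both axes and force near 0. I'll open wider slowly and rise straight up.

>>> step_arm:
  rows:
    - [[0.69,0,0,0,0,0,0],[0.72,0,0,0,0,0,0],[0.76,0,0,0,0,0,0],[0.82,0,0,0,0,0,0],[0.9,0,0,0,0,0,0],[1,0,0,0,0,0,0],[1,0,0,0,0,0,0]]

```text
clock: 52.5
position: [0.5263, 0.0345, 0.0921]
tool_rot: [0.464, 0.886, -0.002, -0.001]
contact_force: [-0.1, -0.2, 0.4]
grip_width: 0.998
```

Run:
```python
from edges import *
run()
b=cam("side");a=cam("scene");p,R0,o=toolstate();print(o["clock"],o["contact_force"],o["grip_width"],p)
im1=cv2.resize(b["color"][205:285,210:290],None,fx=5,fy=5,interpolation=cv2.INTER_CUBIC)
im2=cv2.resize(a["color"][140:220,145:225],None,fx=5,fy=5,interpolation=cv2.INTER_CUBIC);cv2.imwrite("pics/c44.png",np.hstack([im1,im2[:400,:400]]))
```

```text
side right edge (vertical -0.031, -0.022/deg base u, +.01/deg n) (-0.071, 17, [[264.5, 224.0], [268.1000061035156, 241.0]])
scene left edge (vertical .158, +.008/deg u, -.0197/deg base n) (0.1, 21, [[173.60000610351562, 165.0], [175.39999389648438, 185.0]]) (0.1, 21, [[173.60000610351562, 165.0], [175.39999389648438, 185.0]])
52.6
52.7 [-1.13751504  0.26628692 -0.26547426] 0.994535292883864 [0.52638777 0.03446345 0.09208571]
```

View pics/c44.png

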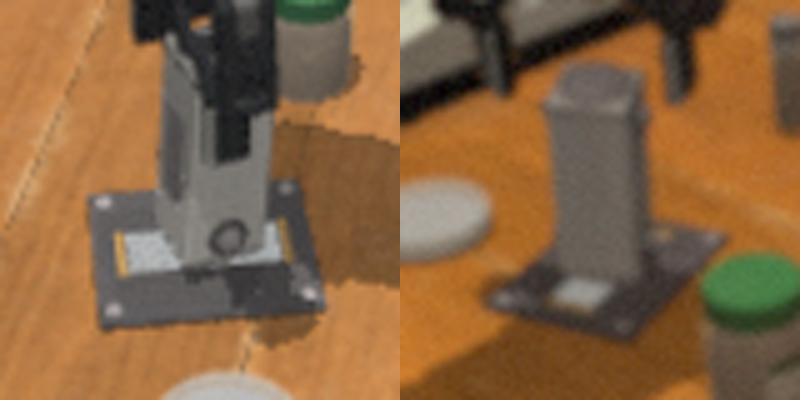

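Run:
```python
from edges import *
for i in range(10):
    a=cam("scene");s=slope(a,166,182,165,186,"last");b=cam("side");print(round(manip.get_obs()["clock"],2),s[0],s[2],slope(b,255,275,226,240,"first"))
# reference verticals: vial_l, expected slope vs measured
a=cam("scene")
for nm,p,h in(("vial_l",[.708,.081],.07),):
    q0=proj(a,[*p,h*.7]);q1=proj(a,[*p,.01]);print(nm,q0,q1,((q1-q0)[0]/(q1-q0)[1]))
    u=int(q0[0]);print(slope(a,u-9,u,int(q0[1])+1,int(q1[1]),"last"),slope(a,u,u+9,int(q0[1])+1,int(q1[1]),"first"))
```

```text
52.8 0.083 [[174.3000030517578, 165.0], [175.5, 185.0]] (-0.069, 14, [[264.3999938964844, 226.0], [263.5, 239.0]])
52.9 0.098 [[173.6999969482422, 165.0], [175.39999389648438, 185.0]] (-0.08, 14, [[264.3999938964844, 226.0], [263.5, 239.0]])
53.0 0.088 [[174.10000610351562, 165.0], [175.5, 185.0]] (-0.075, 14, [[264.3999938964844, 226.0], [263.29998779296875, 239.0]])
53.1 0.087 [[174.10000610351562, 165.0], [175.5, 185.0]] (-0.079, 14, [[264.3999938964844, 226.0], [263.5, 239.0]])
53.2 0.099 [[173.8000030517578, 165.0], [175.60000610351562, 185.0]] (-0.071, 14, [[264.29998779296875, 226.0], [263.3999938964844, 239.0]])
53.3 0.087 [[174.1999969482422, 165.0], [175.60000610351562, 185.0]] (-0.072, 14, [[264.3999938964844, 226.0], [263.29998779296875, 239.0]])
53.4 0.087 [[174.0, 165.0], [175.5, 185.0]] (-0.071, 14, [[264.29998779296875, 226.0], [263.5, 239.0]])
53.5 0.089 [[174.0, 165.0], [175.5, 185.0]] (-0.074, 14, [[264.3999938964844, 226.0], [263.3999938964844, 239.0]])
53.6 0.085 [[174.1999969482422, 165.0], [175.60000610351562, 185.0]] (-0.066, 14, [[264.3999938964844, 226.0], [263.5, 239.0]])
53.7 0.093 [[174.0, 165.0], [175.5, 185.0]] (-0.067, 13, [[264.3999938964844, 226.0], [263.5, 239.0]])
vial_l [222.92222175 150.15116021] [223.71792097 161.47245522] 0.07028340979970195
(0.079, 10, [[218.8000030517578, 151.0], [219.5, 160.0]]) (0.059, 10, [[225.10000610351562, 151.0], [225.8000030517578, 160.0]])
```

The vial edge used as a vertical reference reads right (0.069 against 0.070), so this lean of about 6.5° is real and static. I don't yet know whether it is the bar's own rest pose or drag from the slow-opening pads. I have time for one more re-centring with a quick release.

>>> step_arm:
  rows:
    - [[0.9,-2,-6,0,0,0,0],[0.84,-3,-12,0,0,0,0],[0.8,-2,-14,0,0,0,0],[0.77,-1,-14,0,0,0,0],[0.74,0,-14,0,0,0,0],[0.71,1,-14,0,0,0,0],[0.685,1,-14,0,0,0,0],[0.665,1,-14,0,0,0,0],[0.65,1,-14,0,0,0,0],[0.646,1,-13,0,0,0,0],[0.646,1,-11,0,0,0,0],[0.646,1,-9,0,0,0,0],[0.646,1,-7,0,0,0,0],[0.646,1,-5.5,0,0,0,0],[0.648,1,-5.5,0,0,0,0]]

```text
clock: 55.62
position: [0.5216, 0.0323, 0.0929]
tool_rot: [0.464, 0.886, -0.002, -0.0]
contact_force: [-2.2, -0.1, 10.6]
grip_width: 0.656
```

```bash
python3 -c "
from edges import *
run();o=manip.get_obs();print(o['contact_force'],o['grip_width'],o['position'])
b=cam('side');a=cam('scene')
cv2.imwrite('pics/c45.png',np.hstack([cv2.resize(b['color'][205:285,210:290],None,fx=5,fy=5),cv2.resize(a['color'][140:220,145:225],None,fx=5,fy=5)]))"
```

```text
side right edge (vertical -0.031, -0.022/deg base u, +.01/deg n) (-0.053, 17, [[264.1000061035156, 224.0], [263.70001220703125, 241.0]])
scene left edge (vertical .158, +.008/deg u, -.0197/deg base n) (0.173, 21, [[171.6999969482422, 165.0], [175.10000610351562, 185.0]]) (0.173, 21, [[171.6999969482422, 165.0], [175.10000610351562, 185.0]])
55.725
[-1.48445929  0.4873896   8.9505764 ] 0.6495839175995012 [0.52155937 0.0322946  0.09290535]
```

View pics/c45.png

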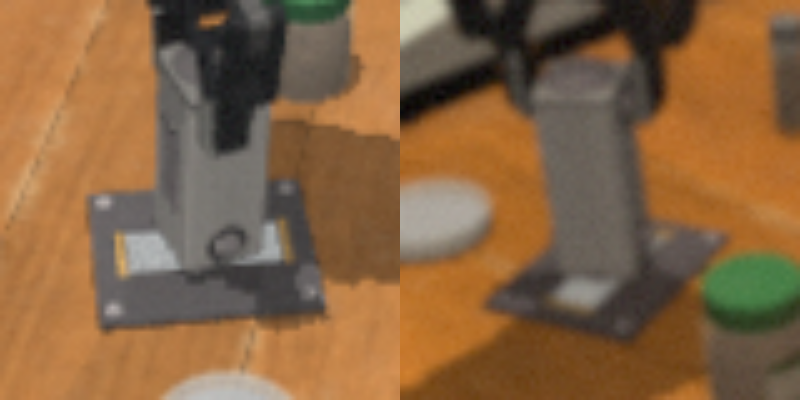

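Upright within 1°. I'll relieve the press, then release quickly.

>>> step_arm:
  rows:
    - [[0.648,0,0,-0.8,0,0,0],[0.648,0,0,-1.4,0,0,0],[0.65,0,0,-1.4,0,0,0],[0.65,0,0,-1.4,0,0,0]]

```text
clock: 56.32
position: [0.5211, 0.0322, 0.0933]
tool_rot: [0.464, 0.886, -0.002, -0.001]
contact_force: [-1.7, -0.3, -1.2]
grip_width: 0.653
```

>>> step_arm:
  rows:
    - [[1,0,0,0,0,0,0],[1,0,0,0,0,0,0],[1,0,0,0,0,0,0]]

```text
clock: 56.7
position: [0.5214, 0.0321, 0.0935]
tool_rot: [0.464, 0.886, -0.002, -0.001]
contact_force: [0.6, -0.2, 0.0]
grip_width: 0.998
```

```bash
python3 -c "
from edges import *
run();run();o=manip.get_obs();print(o['contact_force'],o['grip_width'],o['position'])
b=cam('side');a=cam('scene')
cv2.imwrite('pics/c46.png',np.hstack([cv2.resize(b['color'][205:285,210:290],None,fx=5,fy=5),cv2.resize(a['color'][140:220,145:225],None,fx=5,fy=5)]))"
```

```text
side right edge (vertical -0.031, -0.022/deg base u, +.01/deg n) (-0.084, 18, [[266.6000061035156, 224.0], [268.0, 241.0]])
scene left edge (vertical .158, +.008/deg u, -.0197/deg base n) (0.072, 21, [[174.5, 165.0], [175.8000030517578, 185.0]]) (0.072, 21, [[174.5, 165.0], [175.8000030517578, 185.0]])
56.8
side right edge (vertical -0.031, -0.022/deg base u, +.01/deg n) (-0.067, 17, [[266.8999938964844, 224.0], [263.6000061035156, 241.0]])
scene left edge (vertical .158, +.008/deg u, -.0197/deg base n) (0.09, 21, [[174.1999969482422, 165.0], [175.8000030517578, 185.0]]) (0.09, 21, [[174.1999969482422, 165.0], [175.8000030517578, 185.0]])
56.9
[-0.42149245  1.2724061  -0.83882325] 0.9984649523722402 [0.52135188 0.03215596 0.093557  ]
```

View pics/c46.png

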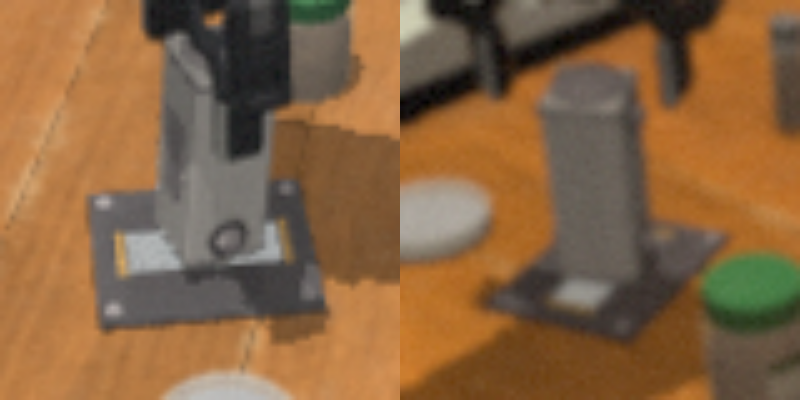

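After a quick release it settles back to the same pose (scene slope about 0.09), so that slight lean is its own rest pose on the dome. I'll withdraw straight up and do the final check.

>>> step_arm:
  rows:
    - [[1,0,0,-6,0,0,0],[1,0,0,-16,0,0,0],[1,0,0,-32,0,0,0],[1,0,0,-55,0,0,0],[1,0,0,-85,0,0,0],[1,0,0,-120,0,0,0],[1,0,-20,-150,0,0,0],[1,0,-50,-175,0,0,0],[1,0,-65,-185,0,0,0],[1,0,-65,-185,0,0,0]]

```text
clock: 58.25
position: [0.4684, -0.0045, 0.2795]
tool_rot: [0.465, 0.885, -0.002, 0.0]
contact_force: [0.4, -0.2, -0.1]
grip_width: 1.001
```

Run:
```python
from edges import *
for i in range(4): run()
b=cam("side");a=cam("scene");w=cam("wrist");p,R0,o=toolstate();print(o["clock"],o["contact_force"],p)
cv2.imwrite("pics/f_scene.png",a["color"]);cv2.imwrite("pics/f_side.png",cv2.resize(b["color"][205:285,210:290],None,fx=7,fy=7,interpolation=cv2.INTER_CUBIC));cv2.imwrite("pics/f_w.png",cv2.resize(w["color"][150:265,205:305],None,fx=5,fy=5,interpolation=cv2.INTER_CUBIC))
```

```text
side right edge (vertical -0.031, -0.022/deg base u, +.01/deg n) (-0.077, 18, [[264.3999938964844, 224.0], [263.3999938964844, 241.0]])
scene left edge (vertical .158, +.008/deg u, -.0197/deg base n) (0.092, 21, [[174.1999969482422, 165.0], [175.89999389648438, 185.0]]) (0.092, 21, [[174.1999969482422, 165.0], [175.89999389648438, 185.0]])
58.35
side right edge (vertical -0.031, -0.022/deg base u, +.01/deg n) (-0.067, 18, [[264.1000061035156, 224.0], [263.5, 241.0]])
scene left edge (vertical .158, +.008/deg u, -.0197/deg base n) (0.096, 21, [[174.1999969482422, 165.0], [175.6999969482422, 185.0]]) (0.096, 21, [[174.1999969482422, 165.0], [175.6999969482422, 185.0]])
58.45
side right edge (vertical -0.031, -0.022/deg base u, +.01/deg n) (-0.076, 18, [[264.3999938964844, 224.0], [263.6000061035156, 241.0]])
scene left edge (vertical .158, +.008/deg u, -.0197/deg base n) (0.09, 21, [[174.10000610351562, 165.0], [175.5, 185.0]]) (0.09, 21, [[174.10000610351562, 165.0], [175.5, 185.0]])
58.55
side right edge (vertical -0.031, -0.022/deg base u, +.01/deg n) (-0.073, 18, [[264.20001220703125, 224.0], [263.6000061035156, 241.0]])
scene left edge (vertical .158, +.008/deg u, -.0197/deg base n) (0.094, 21, [[174.3000030517578, 165.0], [175.8000030517578, 185.0]]) (0.094, 21, [[174.3000030517578, 165.0], [175.8000030517578, 185.0]])
58.65
58.8 [-0.2437074   0.7207078  -0.30999686] [ 0.46861665 -0.00408121  0.27856383]
```

View pics/f_scene.png

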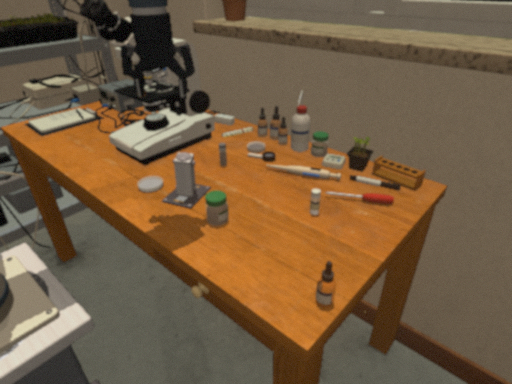

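View pics/f_side.png

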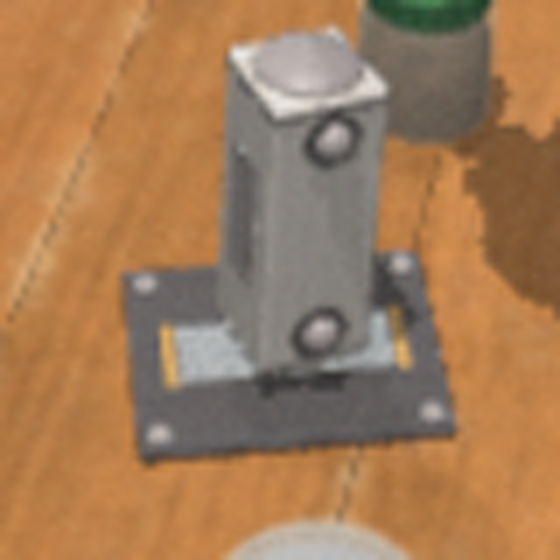

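View pics/f_w.png

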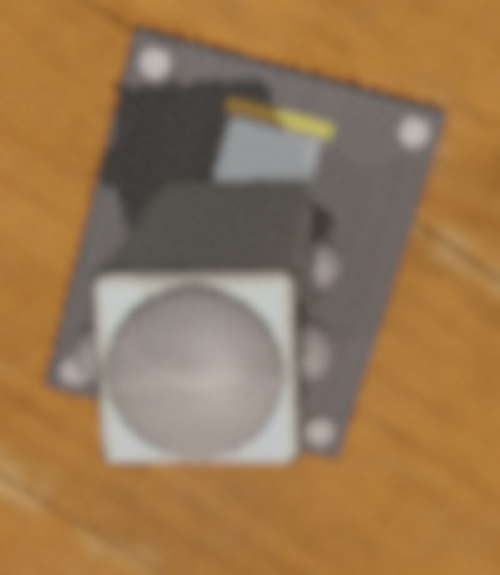

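```bash
python3 -c "
from h import *
print(manip.sign_off(), manip.get_obs()['clock'])"
```

```text
the job is handed in; nothing more can be done
the job is handed in; nothing more can be done
```

The petri dish is off the plate, and the press weight stands on the cover glass, heavy end down. It leans about 6–7° instead of standing truly vertical. I handed in at about 59 s; no verdict was reported.

- **Dish:** it was gripped, lifted and put down flat on the table about 12 cm to the left of the plate centre; the views afterwards show it flat there.
- **Heavy end:** the two force readings did not agree. Lifting the near pair read 3.5 N and the far pair 4.2 N, because the button hinge had far more friction than described. I went by the moment while lifting at each end: the centre of mass was about 18 mm from the far pair and 53–60 mm from the near pair. So the far end is heavy. I carried the bar by the near pair with its grip eased so it hung down.
- **Placing:** the last measurement of the base, after the first release, put it about 2 mm from the glass centre. It was not repeated after I re-gripped the bar, but the later pictures look the same.
- **Lean (a check that failed):** after release the bar leaned toward -y. I straightened it twice to within about 1°, but it settled back to the same static pose both times, including after a quick release. I take that as its own rest pose, though I did not prove it. The lean puts the top about 13–15 mm off centre.
- **Pressing:** contact with the glass reached about 9–13 N briefly before I eased off.
- **Other objects:** the jar, dropper bottle and both vials look unmoved in the final scene view, and the gripper was clear of everything.

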